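Load the capping rack and tighten the tool tubes

TASK

Feed every tool tube, upright and in single file, between the guide rails of the capping rack; once they are all wholly between the rails, press the red clamp lever down until it stays down by itself, and only then twist each blue cap clockwise until it is fully tight. Leave the tubes standing in the rack with the lever down, and do not disturb the screwdriver, the amber bottle or the wooden block.

Things in the scene. Friction and masses are not known exactly. Their poses are not given: they have to be found in the camera images.
- rack: Fixed capping rack. Origin: on the bench, mid-channel; y along the channel, z up. No floor: tubes slide on the bench. Channel: y -105 to +105 mm, x -26.5 to +26.5 mm, between 22 mm tall rails: aluminium at +x, blue clamp bar at -x. Pressing the lever moves the bar 3 mm inward, so that tubes can hardly turn. Four tubes take 192 mm.
- rack_mouth (a point): The open mouth of the rack's channel, at rack (0, 105, 0) mm. From here steel flares, 22 mm tall, widen the entry from 53 to about 80 mm, out to rack y = +136 mm. Tubes enter here, moving towards rack -y.
- rack_stop (a point): Foot of the end stop that closes the channel, at rack (0, -105, 0) mm. The stop is 65 mm tall.
- clamp_lever (a joint): Angle in rad of the sprung clamp lever behind the rack's end stop: 0 = up (sloping up at 0.5 rad from its pivot), 0.5 = fully down, level. A spring lifts it back until 0.36; past that it snaps down and a detent holds it. The pivot lies along the rack's x at rack (0, -142, 55) mm. Pressing it takes about 10 N on the pad at first, less later.
- lever_pad (a point): Middle of the upper face of the red pad (36 x 34 mm) near the end of the clamp lever, 96 mm from the pivot: at rack (0, -223, 107) mm when up and (0, -238, 62) mm when fully down. Push it down from above.
- tube1: Clear square tool tube, 48 x 48 x 80 mm, white shoulder, on top a round blue screw cap on its axis (34 mm diameter, from 80 to 104 mm height). About 0.25 kg, weighted grey foot. Origin: centre of its underside, z up; a red index mark on the shoulder at its own +x side. Starts standing on the bench to the left; 3 or 4 of the four tubes are present.
- tube2: Clear square tool tube, 48 x 48 x 80 mm, white shoulder, on top a round blue screw cap on its axis (34 mm diameter, from 80 to 104 mm height). About 0.25 kg, weighted grey foot. Origin: centre of its underside, z up; a red index mark on the shoulder at its own +x side. Starts standing on the bench to the left; 3 or 4 of the four tubes are present.
- tube3: Clear square tool tube, 48 x 48 x 80 mm, white shoulder, on top a round blue screw cap on its axis (34 mm diameter, from 80 to 104 mm height). About 0.25 kg, weighted grey foot. Origin: centre of its underside, z up; a red index mark on the shoulder at its own +x side. Starts standing on the bench to the left; 3 or 4 of the four tubes are present.
- tube4: Clear square tool tube, 48 x 48 x 80 mm, white shoulder, on top a round blue screw cap on its axis (34 mm diameter, from 80 to 104 mm height). About 0.25 kg, weighted grey foot. Origin: centre of its underside, z up; a red index mark on the shoulder at its own +x side. Starts standing on the bench to the left; 3 or 4 of the four tubes are present.
- cap1 (a joint): Angle in rad of tube 1's captive cap about the tube's axis: 0 = fully tight at its stop, the white line on the cap pointing to the red index mark; positive = anticlockwise seen from above. Starts 1.7 to 2.7 loose; tighten clockwise. The cap never comes off. It drags with 0.12 N m, so a free tube would turn with it.
- cap2 (a joint): Angle in rad of tube 2's captive cap about the tube's axis: 0 = fully tight at its stop, the white line on the cap pointing to the red index mark; positive = anticlockwise seen from above. Starts 1.7 to 2.7 loose; tighten clockwise. The cap never comes off. It drags with 0.12 N m, so a free tube would turn with it.
- cap3 (a joint): Angle in rad of tube 3's captive cap about the tube's axis: 0 = fully tight at its stop, the white line on the cap pointing to the red index mark; positive = anticlockwise seen from above. Starts 1.7 to 2.7 loose; tighten clockwise. The cap never comes off. It drags with 0.12 N m, so a free tube would turn with it.
- cap4 (a joint): Angle in rad of tube 4's captive cap about the tube's axis: 0 = fully tight at its stop, the white line on the cap pointing to the red index mark; positive = anticlockwise seen from above. Starts 1.7 to 2.7 loose; tighten clockwise. The cap never comes off. It drags with 0.12 N m, so a free tube would turn with it.
- screwdriver: Bystander: red-handled screwdriver, 200 mm long, 26 mm thick, lying on the bench between the robot and the rack. Origin: under its middle; x along it.
- oil_bottle: Bystander: small amber bottle with a black cap, 56 mm diameter, 100 mm tall, beyond the rack. Origin: centre of its underside.
- implant_block: Bystander: wooden block, 90 x 190 x 30 mm, with white ceramic pins to 52 mm height, beyond the rack. Origin: centre of its underside.

How it is judged:
By the outcome, as a careful person would: the job done as asked, in the order asked, and still so for the second after the job is handed in, with the robot touching nothing.
Of tube1, tube2, tube3, tube4 only 3 to 4 are there at a start; the rules pass over those that are not, and their reading is None.
At some moment in a run one of tube1, tube2, tube3, tube4 may be knocked a few centimetres aside while the robot is not near it.
Once in a run the grip may slacken for a moment while it holds something.
It also fails if it takes over 210 s, if anything falls off the work surface, if the arm or the gripper's body presses on something with over 40 N, if the wrist force passes 120 N, or if a joint passes its speed limit or range.

ROBOT

A 6-joint arm with a two-finger parallel gripper is mounted at the origin on the work surface. World frame = base frame: x ahead of the robot, y to its left, z up, the work surface at z = 0. Lengths are in m, angles in rad, forces in N, time in s.
With the tool pointing down it reaches from about 0.4 to 0.825 m from the base axis. Payload 7 kg.
Tool frame: the origin (TCP) lies midway between the tips of the shut fingers; the grasp point (between the pads) lies 19 mm behind it (ctrl.pinch_z is the distance from the TCP to the grasp point, in m); x points along the fingers, z is the direction in which the jaws open and shut, and the axes are right-handed (so a half turn about x gives the same grasp; the last joint's range is limited). The gripper opens to 88 mm and grips with 3 to 60 N. Pads are 19 mm wide; open, the fingers measure 130 mm over their backs; the gripper's body (78 mm by 193 mm) begins 47 mm behind the grasp point.
Start: joints at [1.511, 0.359, 0.012, 0, -1.224, -0.288], TCP at [0.23, 0.635, 0.204] pointing down, gripper open.
Joint ranges: [-3.07, 3.07], [-1.43, 2.12], [-1.02, 1.25], [-3.03, 1.67], [-3.05, -0], [-3.03, 3.03]. Speed limits (rad/s): [2.39, 2.39, 3.01, 3.14, 3.14, 3.14].

INTERFACE

Orientations are given as a rotation vector (axis times angle).
In Python, from workcell import ctrl gives the robot as it stands. The module is installed in compiled form; this text tells all that it offers.
- The arm moves only by the tool jog_arm, never from a script. Its argument "targets" is a list of rows, each an object with "translation": the shift along the tool's x, y, z scaled (see below), a list of three; "turn": the turn, a rotation vector about the tool's x, y, z scaled (see below), a list of three; "jaw": the opening, from -1 (shut) to 1 (fully open). A call has 1 to 5 rows; each row shifts and turns the pose as measured when the row begins, along the tool's axes as they then stand; what a row does not reach is not made up. The controller multiplies each number of a shift by 2 cm and each number of a turn by 0.1 rad. A row lasts 1/10 s, in which the tool goes at most 50 mm and 8.59 degrees, less where a joint would pass 70% of its speed; a pose out of reach is approached as far as the arm can. A call with a number of a shift or a turn outside -1 to 1 is refused whole. A call with a gripper value outside its range is refused whole. The fingers move at their own pace and stop on an object; the grip force is fixed at half the most. Time passes only in rows, so rows that do not move let the fingers close. It gives the time, the measured TCP pose, the force and the opening at its end, in the units of the state.
- ctrl.sense(): the state, without advancing time (a new reading comes with each control period).
- ctrl.get_image(name): name is "scene" or "top"; returns a dict with "pixels" (400x640x3 uint8, blue, green, red), "fx", "fy", "cx", "cy" (pixels), "extrinsics" (4x4, takes a point from world to camera coordinates). Camera axes: x right, y down, z forward; pixel columns grow to the right and rows downward; lengths in m; the calibration is good to about 2 mm. A picture is of the moment at which its call begins. There is no depth.
- ctrl.finish_job(): hands the job in, once; it reports no verdict.
The state is a dict: "clock": time; "joint_pos": joint angles; "qd": joint speeds; "joint_torque": joint torques, N m; "ee_pos": TCP position; "tool_rot": TCP orientation; "force": force on the tool from outside, world axes, zero at the start; "wrist_torque": the same for the moment, N m; "width": opening from 0.0 (shut) to 1.0 (fully open).
Only numpy, scipy, OpenCV 4.12 (cv2) and the standard library are available. Lean on these libraries where they do the work, as an engineer would, in place of code of your own. Each camera call takes 0.05 s, during which the arm holds its last target.

## Working session

There is one attempt and no reset: what is moved stays moved. The work goes in short steps, Python scripts to look and compute and a tool call to move; the robot and the scene stay as the last step left them, time stands still between calls to the robot, and variables do not carry over. Pictures are saved under pics/ and viewed, and the job is handed in when it is done.

Besides the shell and the picture viewer there is one more tool, called after "Request:" in YAML: its name, and indented under it one key for each argument. jog_arm: Moves the arm, as the interface text tells. Its arguments: {"type":"object","properties":{"targets":{"type":"array"}},"required":["targets"]}

```bash
mkdir -p pics; ls; cat > h.py <<'E'
from workcell import ctrl
import numpy as np, cv2
from scipy.spatial.transform import Rotation as R
def snap(n,fn):
    d=ctrl.get_image(n); cv2.imwrite('pics/'+fn+'.png',d['pixels']); np.savez('pics/'+fn+'.npz',fx=d['fx'],fy=d['fy'],cx=d['cx'],cy=d['cy'],E=d['extrinsics'],p=d['pixels']); return d
def ray(d,u,v,z):
    E=np.array(d['extrinsics']) if 'extrinsics' in d else d['E']
    r=E[:3,:3].T@np.array([(u-d['cx'])/d['fx'],(v-d['cy'])/d['fy'],1]); o=-E[:3,:3].T@E[:3,3]
    return o+r*(z-o[2])/r[2]
def proj(d,P):
    E=np.array(d['extrinsics']) if 'extrinsics' in d else d['E']
    c=E[:3,:3]@np.array(P)+E[:3,3]; return np.array([c[0]/c[2]*d['fx']+d['cx'],c[1]/c[2]*d['fy']+d['cy']])
E
python3 - <<'E'
from h import *
for n in('scene','top'):
    d=snap(n,n+'0'); E=np.array(d['extrinsics']); print(n,d['fx'],d['cx'],d['cy'],-E[:3,:3].T@E[:3,3],E[2,:3])
s=ctrl.sense();print(s); r=R.from_rotvec(s['tool_rot']).as_matrix();print(r.round(3))
E
```

```text
pics
scene 478.33694446731766 315.01162311581106 196.2664780831409 [1.25296183 0.0443257  1.01872882] [-0.57397624 -0.02953815 -0.81833904]
top 501.69928526303653 323.0882195897152 193.25824692308177 [ 0.5277036  -0.00581201  1.30184555] [ 0.06220154  0.00443306 -0.99805376]
{'clock': 0.1, 'joint_pos': array([ 1.51113435e+00,  3.59315940e-01,  1.11509376e-02, -3.23371588e-04,
       -1.22409996e+00, -2.88109522e-01]), 'qd': array([ 0.00152265, -0.00212632,  0.00171551, -0.00029919, -0.00170573,
       -0.00152975]), 'joint_torque': array([-1.31712888e-03, -5.84164810e+01,  2.93750006e+01,  7.01553270e+00,
        1.01078750e-02, -5.72300632e-05]), 'ee_pos': array([0.22989874, 0.6341381 , 0.20331349]), 'tool_rot': array([ 1.45941988,  1.0230481 , -1.46147363]), 'force': array([ 0.20788845, -0.5820824 , -0.41408445]), 'wrist_torque': array([-0.05938217, -0.02289019, -0.00136299]), 'width': 0.9999760261923135}
[[-0.     0.94  -0.341]
 [-0.001 -0.341 -0.94 ]
 [-1.     0.     0.001]]
```

View pics/scene0.png

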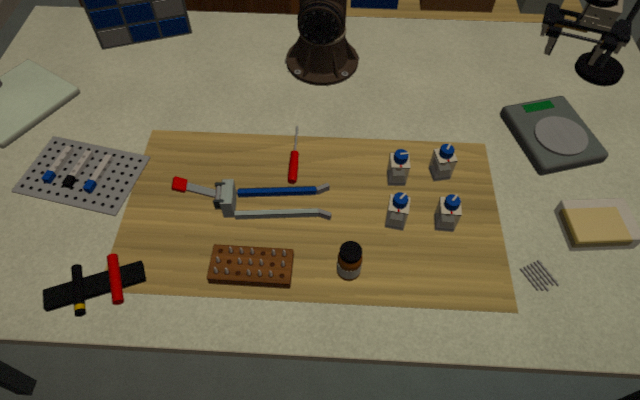

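View pics/top0.png

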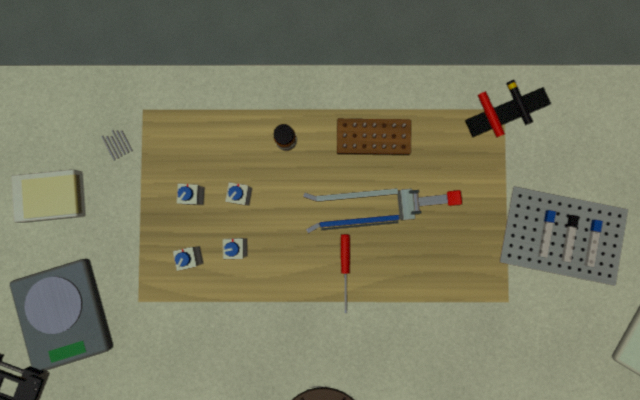

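The scene shows four tubes (scene px ~400,165; 445,160; 399,210; 450,210), and the rack mouth faces them (top px ~312,210). Next I'll zoom in.

```bash
python3 - <<'E'
import cv2,numpy as np
a=cv2.imread('pics/top0.png')
c=cv2.resize(a[170:280,160:260],None,fx=7,fy=7,interpolation=cv2.INTER_CUBIC)
cv2.imwrite('pics/t0z.png',c[:600])
b=cv2.resize(a[170:245,295:475],None,fx=4.4,fy=4.4,interpolation=cv2.INTER_CUBIC)
cv2.imwrite('pics/r0z.png',b)
s=cv2.imread('pics/scene0.png')
cv2.imwrite('pics/s0z.png',cv2.resize(s[135:235,380:475],None,fx=6,fy=6,interpolation=cv2.INTER_CUBIC))
E
```

```text
(no output)
```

View pics/t0z.png

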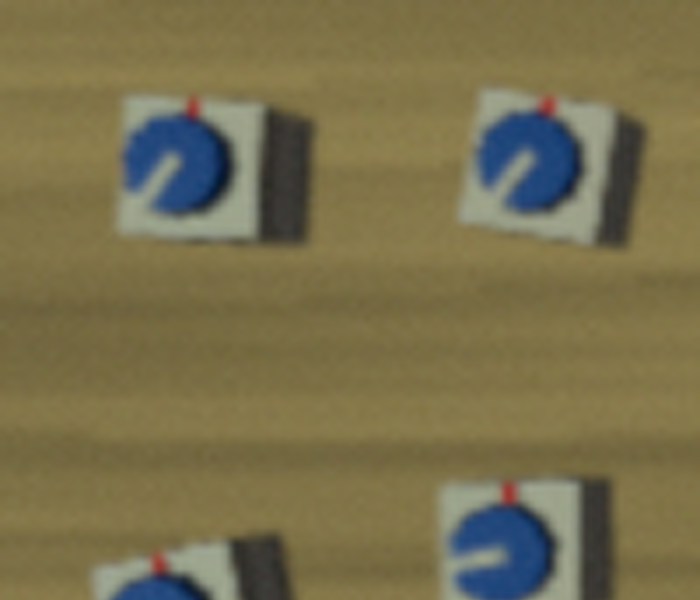

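View pics/r0z.png

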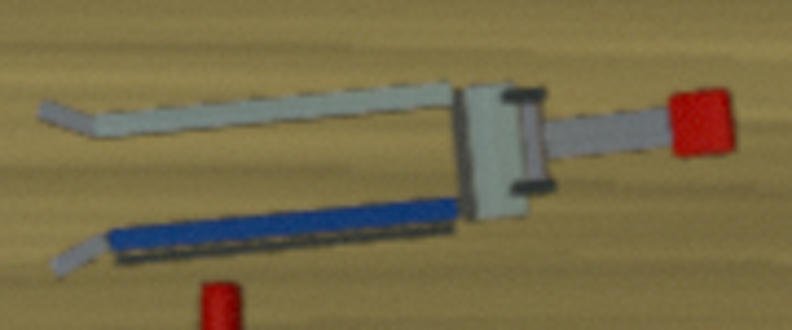

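View pics/s0z.png

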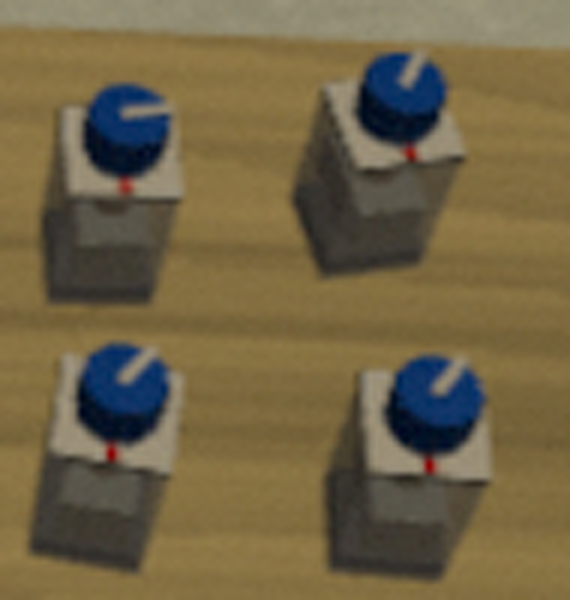

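```bash
cat >> h.py <<'E'
def tubes(d, box=None, ztop=0.08):
    p=d['pixels'] if 'pixels' in d else d['p']
    hsv=cv2.cvtColor(p,cv2.COLOR_BGR2HSV).astype(int); H,S,V=hsv[...,0],hsv[...,1],hsv[...,2]
    white=((S<50)&(V>105)); blue=(H>95)&(H<125)&(S>120)&(V>40); red=((H<8)|(H>172))&(S>120)&(V>90)
    m=(white|blue|red)
    out=[]
    M=np.zeros(m.shape,np.uint8); 
    if box is None: box=(165,180,262,275)
    x0,y0,x1,y1=box; M[y0:y1,x0:x1]=m[y0:y1,x0:x1]*255
    M=cv2.morphologyEx(M,cv2.MORPH_CLOSE,np.ones((3,3)))
    n,l,st,c=cv2.connectedComponentsWithStats(M)
    for i in range(1,n):
        if st[i,4]<150: continue
        k=(l==i)
        cs,_=cv2.findContours(cv2.resize(k.astype(np.uint8),None,fx=4,fy=4,interpolation=cv2.INTER_LINEAR),cv2.RETR_EXTERNAL,cv2.CHAIN_APPROX_NONE)
        pts=max(cs,key=len)[:,0,:].astype(float); pts=(pts+0.5)/4-0.5
        W=np.array([ray(d,u,v,ztop)[:2] for u,v in pts])*1000
        r=cv2.minAreaRect(W.astype(np.float32))
        # cap line/ mark
        bb=k&blue; ys,xs=np.nonzero(bb); cc=ray(d,xs.mean(),ys.mean(),0.104)*1000
        rr=k&red; ys,xs=np.nonzero(rr); rc=ray(d,xs.mean(),ys.mean(),0.08)*1000 if len(xs) else None
        out.append((np.array(r[0]),r[1],r[2],cc[:2],None if rc is None else rc[:2],int(st[i,4])))
    return out
E
python3 - <<'E'
from h import *
d=dict(np.load('pics/top0.npz'))
for t in tubes(d):
    c,s,a,cc,rc,n=t
    print(c.round(1),np.round(s,1),round(a,1),'cap',cc.round(1),'mark',None if rc is None else rc.round(1),n, 'markang',np.degrees(np.arctan2(*(rc-c)[::-1])).round(1))
u=lambda U,V:((U+.5)/4.4-.5+295,(V+.5)/4.4-.5+170)
for n,U,V,z in [('al1',100,135,.022),('al2',452,105,.022),('bl1',108,230,.022),('bl2',455,198,.022),('pad',702,122,.105),('stopA',456,88,.065),('stopB',464,218,.065),('stopfootA',452,107,.022),('fl1',42,112,.022),('fl2',58,272,.022)]:
    print(n,(ray(d,*u(U,V),z)*1000).round(1))
E
```

```text
[603.7 210.9] [49.1 48.5] 80.6 cap [604.7 209. ] mark [624.7 208.5] 371 markang -6.6
[603.  332.3] [48.3 50.8] 0.0 cap [603.7 329.6] mark [622.6 332.4] 383 markang 0.4
[470.5 219.2] [50.2 48. ] 0.6 cap [470.1 216.4] mark [489.9 220. ] 400 markang 2.4
[445.2 336.5] [49.4 50.8] 12.6 cap [447.3 333.2] mark [465.6 341.7] 391 markang 14.4
al1 [589.4  14.5  22. ]
al2 [ 607.1 -189.8   22. ]
bl1 [534.4   9.8  22. ]
bl2 [ 553.1 -191.1   22. ]
pad [ 592.8 -313.3  105. ]
stopA [ 614.  -185.9   65. ]
stopB [ 541.1 -189.8   65. ]
stopfootA [ 605.9 -189.8   22. ]
fl1 [602.8  48.2  22. ]
fl2 [510.1  38.7  22. ]
```

```bash
cat >> h.py <<'E'
RO=np.array([.5715,-.0925]); RY=np.radians(5.1)
def rk(x,y,z,o=None,yaw=None):
    o=RO if o is None else o; yaw=RY if yaw is None else yaw
    c,s=np.cos(yaw),np.sin(yaw); return np.array([o[0]+(c*x-s*y)/1e3,o[1]+(s*x+c*y)/1e3,z/1e3])
E
cat > ov.py <<'E'
from h import *
import sys
from scipy.optimize import least_squares
def overlay(name,out,box,f):
    d=dict(np.load(f'pics/{name}.npz')); p=d['p']; x0,y0,x1,y1=box
    im=cv2.resize(p[y0:y1,x0:x1],None,fx=f,fy=f,interpolation=cv2.INTER_CUBIC)
    q=lambda P: tuple(np.round((proj(d,P)-[x0,y0]+.5)*f-.5).astype(int))
    for a,b in [((-26.5,105,22),(-26.5,-105,22)),((26.5,105,22),(26.5,-105,22)),((-26.5,105,22),(26.5,105,22)),((-30,-105,65),(30,-105,65)),((26.5,105,0),(26.5,-105,0)),((26.5,105,22),(40,136,22)),((-26.5,105,22),(-40,136,22))]:
        cv2.line(im,q(rk(*a)),q(rk(*b)),(0,255,255),1)
    # pad corners up: slope .5
    t=.5
    P=[rk(sx*18,-223-sy*17*np.cos(t),107+sy*17*np.sin(t)) for sx,sy in((-1,-1),(1,-1),(1,1),(-1,1))]
    for i in range(4): cv2.line(im,q(P[i]),q(P[(i+1)%4]),(0,255,0),1)
    cv2.imwrite(f'pics/{out}.png',im)
if __name__=='__main__':
    overlay('top0','ovt',(295,170,475,245),4.4); overlay('scene0','ovs',(165,165,340,230),4.5)
E
python3 ov.py
```

```text
(no output)
```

View pics/ovt.png

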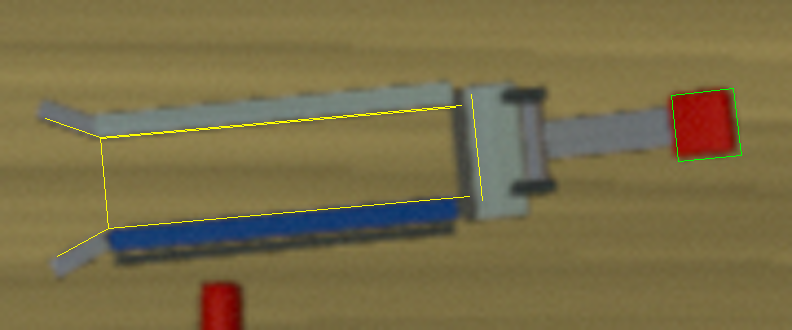

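View pics/ovs.png

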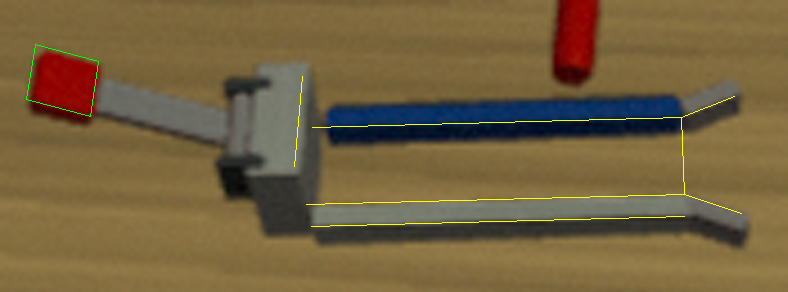

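```bash
cat >> h.py <<'E'
RO=np.array([.5718,-.0908])
def st():
    s=ctrl.sense(); r=R.from_rotvec(s['tool_rot']).as_matrix()
    return s,r,np.degrees(np.arctan2(r[1,2],r[0,2]))
def go(p,jaw=None):
    """p target world TCP (m); jaw angle target deg of tool z"""
    s,r,a=st(); p=np.array(p)
    d=r.T@(p-s['ee_pos'])/0.02
    print('t',round(s['clock'],1),'at',(s['ee_pos']*1e3).round(1),'jaw',a.round(1),'tilt',(r[2,0]).round(4),'w',round(s['width'],3),'q6',s['joint_pos'][5].round(2),'F',s['force'].round(1))
    print(' need tool units',d.round(2),'rows',np.abs(d).max().round(2))
    if jaw is not None:
        da=(jaw-a+180)%360-180; print(' turn x units',round(-np.radians(da)/0.1,2)); 
        rt=r@R.from_rotvec([-np.radians(da),0,0]).as_matrix(); 
        print(' after turn units',(rt.T@(p-s['ee_pos'])/0.02).round(2)); lv=R.from_matrix(rt.T@np.array([[0,np.sin(np.radians(jaw)),np.cos(np.radians(jaw))],[0,-np.cos(np.radians(jaw)),np.sin(np.radians(jaw))],[-1,0,0]])).as_rotvec()/0.1; print(' residual rot',lv.round(2))
E
python3 -c "
from h import *
go([.604,.211,.16],172)"
```

```text
t 0.1 at [229.9 634.1 203.3] jaw -109.9 tilt -1.0 w 1.0 q6 -0.29 F [ 0.2 -0.6 -0.4]
 need tool units [ 2.19 24.8  13.51] rows 24.8
 turn x units 13.63
 after turn units [  2.19  18.34 -21.47]Traceback (most recent call last):
  File "<string>", line 3, in <module>
    go([.604,.211,.16],172)
    ~~^^^^^^^^^^^^^^^^^^^^^
  File "h.py", line 53, in go
    print(' after turn units',(rt.T@(p-s['ee_pos'])/0.02).round(2)); lv=R.from_matrix(rt.T@np.array([[0,np.sin(np.radians(jaw)),np.cos(np.radians(jaw))],[0,-np.cos(np.radians(jaw)),np.sin(np.radians(jaw))],[-1,0,0]])).as_rotvec()/0.1; print(' residual rot',lv.round(2))
                                                                        ~~~~~~~~~~~~~^^^^^^^^^^^^^^^^^^^^^^^^^^^^^^^^^^^^^^^^^^^^^^^^^^^^^^^^^^^^^^^^^^^^^^^^^^^^^^^^^^^^^^^^^^^^^^^^^^^^^^^^^^^^^^^^^^^^^^^^^^^^^^^^^^^^
  File "scipy/spatial/transform/_rotation.pyx", line 1143, in scipy.spatial.transform._rotation.Rotation.from_matrix
ValueError: Non-positive determinant (left-handed or null coordinate frame) in rotation matrix 0: [[ 9.99998875e-01 -1.48821757e-03  1.85847377e-04]
 [-1.48821755e-03 -9.99998893e-01 -2.32340352e-07]
 [-1.85847517e-04  4.42412369e-08  9.99999983e-01]].
```

```bash
sed -i 's/\[0,np.sin(np.radians(jaw)),np.cos/[0,-np.sin(np.radians(jaw)),np.cos/; s/\[0,-np.cos(np.radians(jaw)),np.sin/[0,np.cos(np.radians(jaw)),np.sin/' h.py; python3 -c "
from h import *
go([.604,.211,.16],172)"
```

```text
t 0.1 at [229.9 634.1 203.3] jaw -109.9 tilt -1.0 w 1.0 q6 -0.29 F [ 0.2 -0.6 -0.4]
 need tool units [ 2.19 24.8  13.51] rows 24.8
 turn x units 13.63
 after turn units [  2.19  18.34 -21.47]
 residual rot [ 0.    0.   -0.01]
```

Request:
jog_arm:
  targets:
    - {"translation": [0.4, 0, 0], "turn": [1, 0, 0], "jaw": 1}
    - {"translation": [0.4, 0, 0], "turn": [1, 0, 0], "jaw": 1}
    - {"translation": [0.4, 0, 0], "turn": [1, 0, 0], "jaw": 1}
    - {"translation": [0.4, 0, 0], "turn": [1, 0, 0], "jaw": 1}
    - {"translation": [0.4, 0, 0], "turn": [1, 0, 0], "jaw": 1}

```text
clock: 0.6
ee_pos: [0.2297, 0.6335, 0.1609]
tool_rot: [1.809, 0.664, -1.813]
force: [-0.2, -0.7, -0.8]
width: 0.999
```

Request:
jog_arm:
  targets:
    - {"translation": [0, 0, 0], "turn": [1, 0, 0], "jaw": 1}
    - {"translation": [0, 0, 0], "turn": [1, 0, 0], "jaw": 1}
    - {"translation": [0, 0, 0], "turn": [1, 0, 0], "jaw": 1}
    - {"translation": [0, 0, 0], "turn": [1, 0, 0], "jaw": 1}
    - {"translation": [0, 0, 0], "turn": [1, 0, 0], "jaw": 1}

```text
clock: 1.1
ee_pos: [0.229, 0.6308, 0.1559]
tool_rot: [2.116, 0.183, -2.125]
force: [-0.2, -0.1, -0.6]
width: 1.001
```

```bash
python3 -c "
from h import *
go([.604,.211,.16],172)"
```

```text
t 1.1 at [229.  630.8 155.9] jaw -169.5 tilt -0.9999 w 1.001 q6 -1.33 F [-0.2 -0.1 -0.6]
 need tool units [-2.000e-02  2.406e+01 -1.461e+01] rows 24.06
 turn x units 3.23
 after turn units [-2.000e-02  1.818e+01 -2.149e+01]
 residual rot [ 0.    0.01 -0.12]
```

Request:
jog_arm:
  targets:
    - {"translation": [0, 0, 0], "turn": [1, 0, 0], "jaw": 1}
    - {"translation": [0, 0, 0], "turn": [1, 0, 0], "jaw": 1}
    - {"translation": [0, 0, 0], "turn": [1, 0, 0], "jaw": 1}
    - {"translation": [0, 0.85, -1], "turn": [0.2, 0, 0], "jaw": 1}
    - {"translation": [0, 0.85, -1], "turn": [0, 0, 0], "jaw": 1}

```text
clock: 1.6
ee_pos: [0.2628, 0.5903, 0.1529]
tool_rot: [-2.148, 0.179, 2.154]
force: [0.3, -0.3, -0.7]
width: 1.001
```

Request:
jog_arm:
  targets:
    - {"translation": [0, 0.85, -1], "turn": [0, 0, 0], "jaw": 1}
    - {"translation": [0, 0.85, -1], "turn": [0, 0, 0], "jaw": 1}
    - {"translation": [0, 0.85, -1], "turn": [0, 0, 0], "jaw": 1}
    - {"translation": [0, 0.85, -1], "turn": [0, 0, 0], "jaw": 1}
    - {"translation": [0, 0.85, -1], "turn": [0, 0, 0], "jaw": 1}

```text
clock: 2.1
ee_pos: [0.3554, 0.4803, 0.1536]
tool_rot: [-2.151, 0.176, 2.159]
force: [0.8, -0.1, 0.4]
width: 1.001
```

Request:
jog_arm:
  targets:
    - {"translation": [0, 0.85, -1], "turn": [0, 0, 0], "jaw": 1}
    - {"translation": [0, 0.85, -1], "turn": [0, 0, 0], "jaw": 1}
    - {"translation": [0, 0.85, -1], "turn": [0, 0, 0], "jaw": 1}
    - {"translation": [0, 0.85, -1], "turn": [0, 0, 0], "jaw": 1}
    - {"translation": [0, 0.85, -1], "turn": [0, 0, 0], "jaw": 1}

```text
clock: 2.6
ee_pos: [0.4477, 0.3691, 0.1554]
tool_rot: [-2.153, 0.172, 2.162]
force: [-0.6, -0.2, -0.1]
width: 0.997
```

```bash
python3 -c "
from h import *
go([.604,.211,.16],172)"
```

```text
t 2.6 at [447.7 369.1 155.4] jaw 172.0 tilt -0.9998 w 0.997 q6 -1.17 F [-0.6 -0.2 -0.1]
 need tool units [-0.12  6.74 -8.84] rows 8.84
 turn x units -0.01
 after turn units [-0.12  6.75 -8.84]
 residual rot [ 0.    0.03 -0.19]
```

Request:
jog_arm:
  targets:
    - {"translation": [0, 0.75, -1], "turn": [0, 0, -0.2], "jaw": 1}
    - {"translation": [0, 0.75, -1], "turn": [0, 0, 0], "jaw": 1}
    - {"translation": [0, 0.75, -1], "turn": [0, 0, 0], "jaw": 1}
    - {"translation": [0, 0.75, -1], "turn": [0, 0, 0], "jaw": 1}
    - {"translation": [0, 0.75, -1], "turn": [0, 0, 0], "jaw": 1}

```text
clock: 3.1
ee_pos: [0.5399, 0.2679, 0.1558]
tool_rot: [-2.147, 0.146, 2.153]
force: [-0.7, 0.4, -0.2]
width: 1.002
```

Request:
jog_arm:
  targets:
    - {"translation": [0, 0.75, -1], "turn": [0, 0, 0], "jaw": 1}
    - {"translation": [0, 0.75, -1], "turn": [0, 0, 0], "jaw": 1}
    - {"translation": [0, 0.75, -1], "turn": [0, 0, 0], "jaw": 1}
    - {"translation": [0, 0.75, -0.8], "turn": [0, 0, 0], "jaw": 1}
    - {"translation": [0, 0, 0], "turn": [0, 0, 0], "jaw": 1}

```text
clock: 3.6
ee_pos: [0.6098, 0.184, 0.1553]
tool_rot: [-2.146, 0.146, 2.155]
force: [-0.2, -0.9, -0.1]
width: 0.998
```

```bash
python3 -c "
from h import *
go([.604,.211,.046],172)
d=snap('scene','s1');d=snap('top','t1')
a=cv2.imread('pics/s1.png');cv2.imwrite('pics/s1z.png',cv2.resize(a[100:260,330:530],None,fx=4,fy=4,interpolation=cv2.INTER_CUBIC)[:600])"
```

```text
t 3.6 at [609.8 184.  155.3] jaw 172.2 tilt -1.0 w 0.998 q6 -0.73 F [-0.2 -0.9 -0.1]
 need tool units [ 5.47 -1.3   0.45] rows 5.47
 turn x units 0.04
 after turn units [ 5.47 -1.3   0.45]
 residual rot [-0.    0.04  0.  ]
```

View pics/s1z.png

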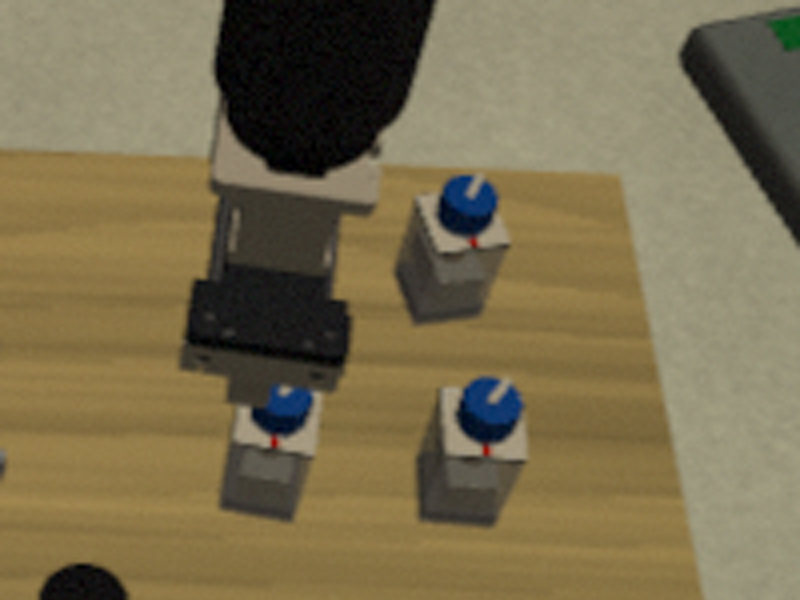

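Request:
jog_arm:
  targets:
    - {"translation": [0, -0.65, 0.2], "turn": [0, 0, 0], "jaw": 1}
    - {"translation": [0, -0.5, 0.2], "turn": [0, 0, 0], "jaw": 1}
    - {"translation": [0, 0, 0], "turn": [0, 0, 0], "jaw": 1}

```text
clock: 4.0
ee_pos: [0.6023, 0.2116, 0.1558]
tool_rot: [-2.147, 0.143, 2.156]
force: [0.6, -0.2, 0.0]
width: 1.003
```

```bash
python3 -c "
from h import *
go([.604,.211,.046],172)"
```

```text
t 4.0 at [602.3 211.6 155.8] jaw 172.3 tilt -1.0 w 1.003 q6 -0.77 F [ 0.6 -0.2  0. ]
 need tool units [ 5.49  0.03 -0.11] rows 5.49
 turn x units 0.06
 after turn units [ 5.49  0.02 -0.11]
 residual rot [-0.    0.04  0.01]
```

Request:
jog_arm:
  targets:
    - {"translation": [1, 0, -0.1], "turn": [0, 0, 0], "jaw": 1}
    - {"translation": [1, 0, 0], "turn": [0, 0, 0], "jaw": 1}
    - {"translation": [1, 0, 0], "turn": [0, 0, 0], "jaw": 1}
    - {"translation": [1, 0, 0], "turn": [0, 0, 0], "jaw": 1}
    - {"translation": [0.8, 0, 0], "turn": [0, 0, 0], "jaw": 1}

```text
clock: 4.5
ee_pos: [0.604, 0.2185, 0.061]
tool_rot: [-2.157, 0.127, 2.152]
force: [-0.6, 0.1, 0.7]
width: 1.001
```

Request:
jog_arm:
  targets:
    - {"translation": [0, 0, 0], "turn": [0, 0, 0], "jaw": 1}
    - {"translation": [0, 0, 0], "turn": [0, 0, 0], "jaw": 1}

```text
clock: 4.7
ee_pos: [0.6021, 0.2192, 0.0591]
tool_rot: [-2.157, 0.127, 2.158]
force: [0.6, -0.5, 0.4]
width: 1.007
```

```bash
python3 -c "
from h import *
go([.604,.211,.046],172)"
```

```text
t 4.7 at [602.1 219.2  59.1] jaw 173.1 tilt -1.0 w 1.007 q6 -0.77 F [ 0.6 -0.5  0.4]
 need tool units [ 0.65  0.4  -0.15] rows 0.65
 turn x units 0.18
 after turn units [ 0.65  0.4  -0.15]
 residual rot [-0.    0.01  0.04]
```

Request:
jog_arm:
  targets:
    - {"translation": [0.35, 0.4, -0.1], "turn": [0.2, 0, 0], "jaw": 1}
    - {"translation": [0.25, 0, 0], "turn": [0, 0, 0], "jaw": 1}
    - {"translation": [0, 0, 0], "turn": [0, 0, 0], "jaw": 1}

```text
clock: 5.0
ee_pos: [0.604, 0.2117, 0.0486]
tool_rot: [-2.148, 0.146, 2.143]
force: [-0.3, -0.1, 0.4]
width: 1.001
```

```bash
python3 -c "
from h import *
go([.604,.211,.046],172)"
```

```text
t 5.0 at [604.  211.7  48.6] jaw 171.9 tilt -1.0 w 1.001 q6 -0.78 F [-0.3 -0.1  0.4]
 need tool units [ 0.13  0.04 -0.01] rows 0.13
 turn x units -0.02
 after turn units [ 0.13  0.04 -0.01]
 residual rot [ 0.   -0.02  0.06]
```

Request:
jog_arm:
  targets:
    - {"translation": [0.1, 0, 0], "turn": [0, 0, 0], "jaw": -1}
    - {"translation": [0, 0, 0], "turn": [0, 0, 0], "jaw": -1}
    - {"translation": [0, 0, 0], "turn": [0, 0, 0], "jaw": -1}
    - {"translation": [0, 0, 0], "turn": [0, 0, 0], "jaw": -1}
    - {"translation": [0, 0, 0], "turn": [0, 0, 0], "jaw": -1}

```text
clock: 5.5
ee_pos: [0.6048, 0.2118, 0.0477]
tool_rot: [-2.149, 0.145, 2.141]
force: [-0.8, 0.6, 0.3]
width: 0.605
```

```bash
python3 -c "
from h import *
print(rk(0,175,0)); go(rk(0,175,50),-174.9)"
```

```text
[0.5562435  0.08350719 0.        ]
t 5.5 at [604.8 211.8  47.7] jaw 171.9 tilt -1.0 w 0.605 q6 -0.78 F [-0.8  0.6  0.3]
 need tool units [-0.17  6.69  1.5 ] rows 6.69
 turn x units -2.31
 after turn units [-0.17  6.17  2.99]
 residual rot [ 0.   -0.05  0.06]
```

Request:
jog_arm:
  targets:
    - {"translation": [0, 0, 0], "turn": [0, 0, 0], "jaw": -1}
    - {"translation": [0, 0, 0], "turn": [0, 0, 0], "jaw": -1}
    - {"translation": [0, 0, 0], "turn": [0, 0, 0], "jaw": -1}

```text
clock: 5.8
ee_pos: [0.6048, 0.2118, 0.0477]
tool_rot: [-2.149, 0.145, 2.141]
force: [0.0, -0.8, -0.0]
width: 0.544
```

Request:
jog_arm:
  targets:
    - {"translation": [-0.2, 0, 0], "turn": [0, 0, 0], "jaw": -1}
    - {"translation": [0, 0, 0], "turn": [0, 0, 0], "jaw": -1}

```text
clock: 6.0
ee_pos: [0.6041, 0.2116, 0.0512]
tool_rot: [-2.147, 0.146, 2.142]
force: [-0.5, -0.2, -2.6]
width: 0.541
```

```bash
python3 -c "
from h import *
print(rk(0,175,0)); go(rk(0,175,50),-174.9)"
```

```text
[0.5562435  0.08350719 0.        ]
t 6.0 at [604.1 211.6  51.2] jaw 171.9 tilt -1.0 w 0.541 q6 -0.78 F [-0.5 -0.2 -2.6]
 need tool units [0.02 6.68 1.46] rows 6.68
 turn x units -2.31
 after turn units [0.02 6.16 2.95]
 residual rot [ 0.   -0.03  0.06]
```

Request:
jog_arm:
  targets:
    - {"translation": [0, 0, 0], "turn": [-1, 0, 0], "jaw": -1}
    - {"translation": [0, 0, 0], "turn": [-1, 0, 0], "jaw": -1}
    - {"translation": [0, 0.8, 0.4], "turn": [-0.3, 0, 0], "jaw": -1}
    - {"translation": [0, 0.8, 0.4], "turn": [0, 0, 0], "jaw": -1}
    - {"translation": [0, 0.8, 0.4], "turn": [0, 0, 0], "jaw": -1}

```text
clock: 6.5
ee_pos: [0.583, 0.1612, 0.0495]
tool_rot: [2.175, 0.112, -2.173]
force: [-0.3, -0.5, -3.2]
width: 0.554
```

Request:
jog_arm:
  targets:
    - {"translation": [0, 0.8, 0.4], "turn": [0, 0, 0], "jaw": -1}
    - {"translation": [0, 0.8, 0.4], "turn": [0, 0, 0], "jaw": -1}
    - {"translation": [0, 0.5, 0.2], "turn": [0, 0, 0], "jaw": -1}
    - {"translation": [0, 0, 0], "turn": [0, 0, 0], "jaw": -1}

```text
clock: 6.9
ee_pos: [0.5639, 0.1105, 0.0494]
tool_rot: [2.177, 0.106, -2.177]
force: [-1.3, 0.4, -2.5]
width: 0.545
```

```bash
python3 -c "
from h import *
go(rk(0,175,50),-174.9)"
```

```text
t 6.9 at [563.9 110.5  49.4] jaw -174.7 tilt -1.0 w 0.545 q6 -0.43 F [-1.3  0.4 -2.5]
 need tool units [-0.04  1.31  0.51] rows 1.31
 turn x units 0.03
 after turn units [-0.04  1.31  0.5 ]
 residual rot [ 0.   -0.    0.05]
```

Request:
jog_arm:
  targets:
    - {"translation": [0, 0.6, 0.3], "turn": [0, 0, 0], "jaw": -1}
    - {"translation": [0, 0.5, 0.2], "turn": [0, 0, 0], "jaw": -1}
    - {"translation": [0, 0, 0], "turn": [0, 0, 0], "jaw": -1}

```text
clock: 7.2
ee_pos: [0.5561, 0.086, 0.0497]
tool_rot: [2.179, 0.106, -2.176]
force: [1.0, 0.2, -3.2]
width: 0.546
```

```bash
python3 -c "
from h import *
go(rk(0,140,49),-174.9)
for n in ('scene','top'):
  d=snap(n,n+'2')
a=cv2.imread('pics/scene2.png')[110:250,200:400];b=cv2.imread('pics/top2.png')[150:260,230:400]
cv2.imwrite('pics/c2.png',np.vstack([cv2.resize(a,(560,320)),cv2.resize(b,(560,280))]))"
```

```text
t 7.2 at [556.1  86.   49.7] jaw -174.8 tilt -1.0 w 0.546 q6 -0.4 F [ 1.   0.2 -3.2]
 need tool units [0.02 1.88 0.01] rows 1.88
 turn x units 0.02
 after turn units [0.02 1.88 0.  ]
 residual rot [ 0.   -0.02  0.06]
```

View pics/c2.png

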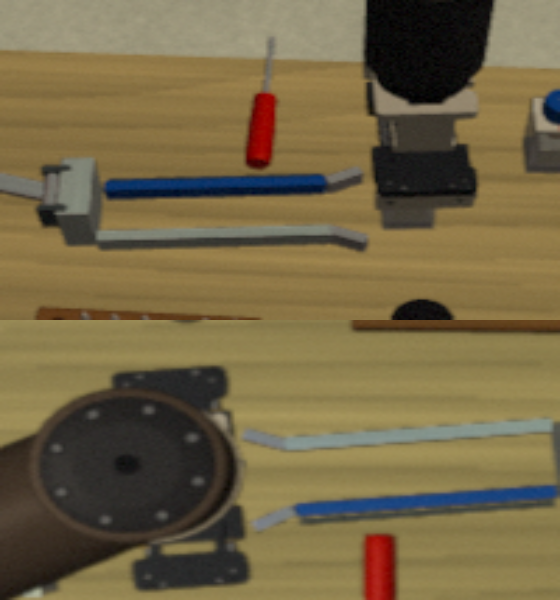

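Request:
jog_arm:
  targets:
    - {"translation": [0, 0.7, 0], "turn": [0, 0, 0], "jaw": -1}
    - {"translation": [0, 0.7, 0], "turn": [0, 0, 0], "jaw": -1}
    - {"translation": [0, 0.4, 0], "turn": [0, 0, 0], "jaw": -1}
    - {"translation": [0, 0, 0], "turn": [0, 0, 0], "jaw": -1}

```text
clock: 7.7
ee_pos: [0.5611, 0.0497, 0.0495]
tool_rot: [2.179, 0.108, -2.174]
force: [0.6, 0.1, -2.4]
width: 0.545
```

```bash
cat >> h.py <<'E'
def rp():
    s,r,a=st(); v=s['ee_pos'][:2]-RO; c,q=np.cos(RY),np.sin(RY)
    print('rack',(np.array([c*v[0]+q*v[1],-q*v[0]+c*v[1],s['ee_pos'][2]])*1e3).round(1),'jaw-rack',round(((a-5.1+180)%360-180)%360-180,2))
E
python3 -c "
from h import *
rp();go(rk(0,60,49),-174.9)"
```

```text
rack [  1.8 140.9  49.5] jaw-rack 0.25
t 7.7 at [561.1  49.7  49.5] jaw -174.6 tilt -1.0 w 0.545 q6 -0.33 F [ 0.6  0.1 -2.4]
 need tool units [0.   4.05 0.11] rows 4.05
 turn x units 0.04
 after turn units [0.   4.05 0.09]
 residual rot [ 0.   -0.03  0.06]
```

Request:
jog_arm:
  targets:
    - {"translation": [0, 0.4, 0.1], "turn": [0, 0, 0], "jaw": -1}
    - {"translation": [0, 0.5, 0], "turn": [0, 0, 0], "jaw": -1}
    - {"translation": [0, 0.5, 0], "turn": [0, 0, 0], "jaw": -1}
    - {"translation": [0, 0, 0], "turn": [0, 0, 0], "jaw": -1}

```text
clock: 8.1
ee_pos: [0.5617, 0.0192, 0.0492]
tool_rot: [2.179, 0.108, -2.174]
force: [-0.6, 0.3, -3.0]
width: 0.545
```

```bash
python3 -c "
from h import *
rp();go(rk(0,60,49),-174.9)"
```

```text
rack [ -0.2 110.5  49.2] jaw-rack 0.24
t 8.1 at [561.7  19.2  49.2] jaw -174.7 tilt -1.0 w 0.545 q6 -0.28 F [-0.6  0.3 -3. ]
 need tool units [-0.01  2.52 -0.  ] rows 2.52
 turn x units 0.04
 after turn units [-0.01  2.52 -0.01]
 residual rot [ 0.   -0.03  0.06]
```

Request:
jog_arm:
  targets:
    - {"translation": [0, 0.6, 0.03], "turn": [0, 0, 0], "jaw": -1}
    - {"translation": [0, 0.6, 0.03], "turn": [0, 0, 0], "jaw": -1}
    - {"translation": [0, 0.6, 0.03], "turn": [0, 0, 0], "jaw": -1}
    - {"translation": [0, 0.4, 0], "turn": [0, 0, 0], "jaw": -1}
    - {"translation": [0, 0, 0], "turn": [0, 0, 0], "jaw": -1}

```text
clock: 8.6
ee_pos: [0.5643, -0.0289, 0.0489]
tool_rot: [2.179, 0.107, -2.174]
force: [0.5, 0.2, -3.0]
width: 0.544
```

```bash
python3 -c "
from h import *
rp();go(rk(0,-60,49),-174.9)"
```

```text
rack [-2.  62.4 48.9] jaw-rack 0.21
t 8.6 at [564.3 -28.9  48.9] jaw -174.7 tilt -1.0 w 0.544 q6 -0.19 F [ 0.5  0.2 -3. ]
 need tool units [-0.04  6.12 -0.08] rows 6.12
 turn x units 0.04
 after turn units [-0.04  6.12 -0.1 ]
 residual rot [ 0.   -0.03  0.06]
```

Request:
jog_arm:
  targets:
    - {"translation": [0, 0.2, -0.1], "turn": [0, 0, 0], "jaw": -1}
    - {"translation": [0, 0.6, 0], "turn": [0, 0, 0], "jaw": -1}
    - {"translation": [0, 0.6, 0], "turn": [0, 0, 0], "jaw": -1}
    - {"translation": [0, 0.6, 0], "turn": [0, 0, 0], "jaw": -1}
    - {"translation": [0, 0.6, 0], "turn": [0, 0, 0], "jaw": -1}

```text
clock: 9.1
ee_pos: [0.5719, -0.0832, 0.0487]
tool_rot: [2.179, 0.11, -2.173]
force: [0.5, 0.3, -2.4]
width: 0.543
```

```bash
python3 -c "
from h import *
rp();go(rk(0,-60,49),-174.9)"
```

```text
rack [ 0.8  7.5 48.7] jaw-rack 0.32
t 9.1 at [571.9 -83.2  48.7] jaw -174.6 tilt -1.0 w 0.543 q6 -0.09 F [ 0.5  0.3 -2.4]
 need tool units [-0.04  3.38  0.06] rows 3.38
 turn x units 0.06
 after turn units [-0.04  3.38  0.04]
 residual rot [ 0.   -0.03  0.06]
```

Request:
jog_arm:
  targets:
    - {"translation": [0, 0.6, 0.05], "turn": [0, 0, 0], "jaw": -1}
    - {"translation": [0, 0.6, 0], "turn": [0, 0, 0], "jaw": -1}
    - {"translation": [0, 0.6, 0], "turn": [0, 0, 0], "jaw": -1}
    - {"translation": [0, 0.6, 0], "turn": [0, 0, 0], "jaw": -1}
    - {"translation": [0, 0, 0], "turn": [0, 0, 0], "jaw": -1}

```text
clock: 9.6
ee_pos: [0.5754, -0.1379, 0.0481]
tool_rot: [2.179, 0.107, -2.174]
force: [0.2, 0.8, -2.7]
width: 0.543
```

```bash
python3 -c "
from h import *
rp();go(rk(0,-79,47.7),-174.9)"
```

```text
rack [ -0.6 -47.2  48.1] jaw-rack 0.19
t 9.6 at [ 575.4 -137.9   48.1] jaw -174.7 tilt -1.0 w 0.543 q6 0.01 F [ 0.2  0.8 -2.7]
 need tool units [ 0.01  1.59 -0.02] rows 1.59
 turn x units 0.03
 after turn units [ 0.01  1.59 -0.03]
 residual rot [ 0.   -0.03  0.06]
```

Request:
jog_arm:
  targets:
    - {"translation": [0, 0.5, 0], "turn": [0, 0, 0], "jaw": -1}
    - {"translation": [0, 0.5, 0], "turn": [0, 0, 0], "jaw": -1}
    - {"translation": [0, 0.4, 0], "turn": [0, 0, 0], "jaw": -1}
    - {"translation": [0, 0.2, 0], "turn": [0, 0, 0], "jaw": -1}
    - {"translation": [0, 0, 0], "turn": [0, 0, 0], "jaw": -1}

```text
clock: 10.1
ee_pos: [0.5783, -0.1692, 0.0481]
tool_rot: [2.182, 0.112, -2.177]
force: [0.8, -0.4, -3.0]
width: 0.547
```

```bash
python3 -c "
from h import *
rp();go(rk(0,-81,47.7),-174.9)"
```

```text
rack [ -0.5 -78.7  48.1] jaw-rack 0.16
t 10.1 at [ 578.3 -169.2   48.1] jaw -174.7 tilt -0.9999 w 0.547 q6 0.07 F [ 0.8 -0.4 -3. ]
 need tool units [ 0.02  0.12 -0.03] rows 0.12
 turn x units 0.03
 after turn units [ 0.02  0.12 -0.03]
 residual rot [ 0.   -0.03  0.11]
```

Request:
jog_arm:
  targets:
    - {"translation": [0.05, 0.1, 0], "turn": [0, 0, 0], "jaw": -1}
    - {"translation": [0, 0, 0], "turn": [0, 0, 0], "jaw": -1}
    - {"translation": [0, 0, 0], "turn": [0, 0, 0], "jaw": 1}
    - {"translation": [0, 0, 0], "turn": [0, 0, 0], "jaw": 1}
    - {"translation": [0, 0, 0], "turn": [0, 0, 0], "jaw": 1}

```text
clock: 10.6
ee_pos: [0.5799, -0.17, 0.0493]
tool_rot: [2.185, 0.115, -2.173]
force: [-0.5, -0.8, -0.4]
width: 0.755
```

Request:
jog_arm:
  targets:
    - {"translation": [0, 0, 0], "turn": [0, 0, 0], "jaw": 1}
    - {"translation": [-0.4, 0, 0], "turn": [0, 0, 0], "jaw": 1}
    - {"translation": [-1, 0, 0], "turn": [0, 0, 0], "jaw": 1}
    - {"translation": [-1, 0, 0], "turn": [0, 0, 0], "jaw": 1}
    - {"translation": [-1, 0, 0], "turn": [0, 0, 0], "jaw": 1}

```text
clock: 11.1
ee_pos: [0.5777, -0.1717, 0.1178]
tool_rot: [2.179, 0.114, -2.18]
force: [0.6, -0.1, -0.4]
width: 0.994
```

```bash
python3 -c "
from h import *
rp();go([.604,.333,.16],-180)
d=snap('scene','s3');snap('top','t3')
cv2.imwrite('pics/c3.png',cv2.resize(np.vstack([cv2.imread('pics/s3.png')[100:260,150:510],cv2.imread('pics/t3.png')[150:290,140:500]]),None,fx=2,fy=2))"
```

```text
rack [ -1.3 -81.1 117.8] jaw-rack 0.21
t 11.1 at [ 577.7 -171.7  117.8] jaw -174.7 tilt -0.9999 w 0.994 q6 0.07 F [ 0.6 -0.1 -0.4]
 need tool units [ -1.82 -25.03  -3.65] rows 25.03
 turn x units 0.93
 after turn units [ -1.82 -25.26  -1.31]
 residual rot [-0.    0.01  0.12]
```

View pics/c3.png

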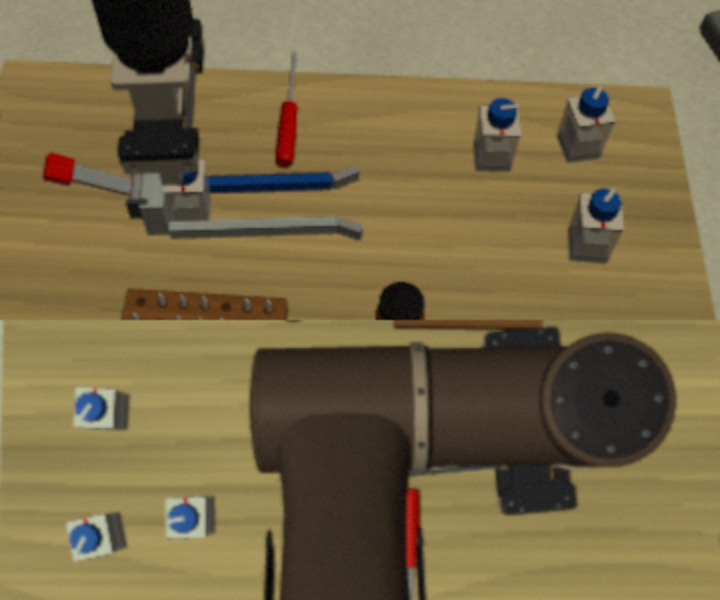

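Tube A stands in the rack at the stop (around scene px 245,195). The other three are unmoved, so the next one is tube C.

```bash
cat >> h.py <<'E'
def lst(fn):
    d=dict(np.load(f'pics/{fn}.npz'))
    for c,s,a,cc,rc,n in tubes(d):
        print(c.round(1),np.round(s,1),round(a,1),'cap',cc.round(1),'markang',None if rc is None else np.degrees(np.arctan2(*(rc-c)[::-1])).round(1))
E
python3 -c "
from h import *
lst('t3');go([.4705,.2185,.16],-179.4)"
```

```text
[603.  332.3] [48.3 50.8] 0.0 cap [603.8 329.5] markang 0.5
[470.5 219.2] [50.2 48. ] 0.6 cap [470.  216.6] markang 2.4
[445.2 336.3] [49.4 51.3] 12.6 cap [447.4 333. ] markang 15.1
t 11.2 at [ 579.9 -172.   120.5] jaw -174.7 tilt -0.9999 w 1.001 q6 0.07 F [ 0.6 -0.5  0. ]
 need tool units [ -1.79 -19.97   3.62] rows 19.97
 turn x units 0.83
 after turn units [ -1.79 -19.6    5.26]
 residual rot [ 0.   -0.05  0.11]
```

Request:
jog_arm:
  targets:
    - {"translation": [-0.9, 0, 0], "turn": [0.8, 0, 0], "jaw": 1}
    - {"translation": [-0.9, -1, 0.3], "turn": [0, 0, 0], "jaw": 1}
    - {"translation": [0, -1, 0.3], "turn": [0, 0, 0], "jaw": 1}
    - {"translation": [0, -1, 0.3], "turn": [0, 0, 0], "jaw": 1}
    - {"translation": [0, -1, 0.3], "turn": [0, 0, 0], "jaw": 1}

```text
clock: 11.7
ee_pos: [0.5545, -0.0928, 0.1595]
tool_rot: [-2.225, -0.018, 2.212]
force: [0.3, 0.5, 0.6]
width: 1.0
```

Request:
jog_arm:
  targets:
    - {"translation": [0, -1, 0.3], "turn": [0, 0, 0], "jaw": 1}
    - {"translation": [0, -1, 0.3], "turn": [0, 0, 0], "jaw": 1}
    - {"translation": [0, -1, 0.3], "turn": [0, 0, 0], "jaw": 1}
    - {"translation": [0, -1, 0.3], "turn": [0, 0, 0], "jaw": 1}
    - {"translation": [0, -1, 0.3], "turn": [0, 0, 0], "jaw": 1}

```text
clock: 12.2
ee_pos: [0.5218, 0.0104, 0.1609]
tool_rot: [-2.225, -0.017, 2.211]
force: [0.2, 0.1, -0.0]
width: 1.002
```

Request:
jog_arm:
  targets:
    - {"translation": [0, -1, 0.3], "turn": [0, 0, 0], "jaw": 1}
    - {"translation": [0, -1, 0.3], "turn": [0, 0, 0], "jaw": 1}
    - {"translation": [0, -1, 0.3], "turn": [0, 0, 0], "jaw": 1}
    - {"translation": [0, -1, 0.3], "turn": [0, 0, 0], "jaw": 1}
    - {"translation": [0, -1, 0.3], "turn": [0, 0, 0], "jaw": 1}

```text
clock: 12.7
ee_pos: [0.4892, 0.1137, 0.1623]
tool_rot: [-2.226, -0.017, 2.21]
force: [-0.1, 0.2, -0.4]
width: 0.999
```

```bash
python3 -c "
from h import *
go([.4705,.2185,.13],-179.4)"
```

```text
t 12.7 at [489.2 113.7 162.3] jaw -179.8 tilt -0.9999 w 0.999 q6 -0.61 F [-0.1  0.2 -0.4]
 need tool units [ 1.67 -5.22  0.92] rows 5.22
 turn x units -0.06
 after turn units [ 1.67 -5.23  0.89]
 residual rot [ 0.   -0.07  0.11]
```

Request:
jog_arm:
  targets:
    - {"translation": [0.3, -1, 0.15], "turn": [0, 0, 0], "jaw": 1}
    - {"translation": [0.3, -1, 0.15], "turn": [0, 0, 0], "jaw": 1}
    - {"translation": [0.3, -1, 0.15], "turn": [0, 0, 0], "jaw": 1}
    - {"translation": [0.3, -0.8, 0.15], "turn": [0, 0, 0], "jaw": 1}
    - {"translation": [0, 0, 0], "turn": [0, 0, 0], "jaw": 1}

```text
clock: 13.2
ee_pos: [0.4756, 0.1945, 0.1394]
tool_rot: [-2.228, -0.021, 2.209]
force: [0.2, -0.2, 0.1]
width: 0.995
```

```bash
python3 -c "
from h import *
go([.4705,.2185,.049],-179.4)"
```

```text
t 13.2 at [475.6 194.5 139.4] jaw -179.6 tilt -0.9999 w 0.995 q6 -0.76 F [ 0.2 -0.2  0.1]
 need tool units [ 4.53 -1.14  0.29] rows 4.53
 turn x units -0.04
 after turn units [ 4.53 -1.14  0.28]
 residual rot [ 0.   -0.09  0.12]
```

Request:
jog_arm:
  targets:
    - {"translation": [0, -0.6, 0.2], "turn": [0, 0, 0], "jaw": 1}
    - {"translation": [0.3, -0.5, 0.1], "turn": [0, 0, 0.1], "jaw": 1}
    - {"translation": [0.7, 0, 0], "turn": [0, 0, 0], "jaw": 1}
    - {"translation": [0.7, 0, 0], "turn": [0, 0, 0], "jaw": 1}
    - {"translation": [0.7, 0, 0], "turn": [0, 0, 0], "jaw": 1}

```text
clock: 13.7
ee_pos: [0.471, 0.2195, 0.0923]
tool_rot: [2.235, 0.011, -2.206]
force: [-0.4, 0.8, -0.1]
width: 1.002
```

```bash
python3 -c "
from h import *
go([.4705,.2185,.049],-179.4)"
```

```text
t 13.7 at [471.  219.5  92.3] jaw -179.6 tilt -0.9999 w 1.002 q6 -0.82 F [-0.4  0.8 -0.1]
 need tool units [2.16 0.06 0.05] rows 2.16
 turn x units -0.04
 after turn units [2.16 0.06 0.05]
 residual rot [ 0.   -0.13  0.04]
```

Request:
jog_arm:
  targets:
    - {"translation": [0.7, 0.05, 0], "turn": [0, -0.1, 0], "jaw": 1}
    - {"translation": [0.7, 0.05, 0], "turn": [0, 0, 0], "jaw": 1}
    - {"translation": [0.4, 0, 0], "turn": [0, 0, 0], "jaw": 1}
    - {"translation": [0, 0, 0], "turn": [0, 0, 0], "jaw": 1}

```text
clock: 14.1
ee_pos: [0.4703, 0.2171, 0.0521]
tool_rot: [2.218, 0.007, -2.22]
force: [0.6, -0.4, 0.1]
width: 0.998
```

```bash
python3 -c "
from h import *
go([.4705,.2185,.049],-179.4)"
```

```text
t 14.1 at [470.3 217.1  52.1] jaw -179.7 tilt -1.0 w 0.998 q6 -0.8 F [ 0.6 -0.4  0.1]
 need tool units [ 0.15 -0.07 -0.01] rows 0.15
 turn x units -0.05
 after turn units [ 0.15 -0.07 -0.01]
 residual rot [-0.    0.01  0.01]
```

Request:
jog_arm:
  targets:
    - {"translation": [0.15, -0.05, 0], "turn": [0, 0, 0], "jaw": -1}
    - {"translation": [0, 0, 0], "turn": [0, 0, 0], "jaw": -1}
    - {"translation": [0, 0, 0], "turn": [0, 0, 0], "jaw": -1}
    - {"translation": [0, 0, 0], "turn": [0, 0, 0], "jaw": -1}
    - {"translation": [0, 0, 0], "turn": [0, 0, 0], "jaw": -1}

```text
clock: 14.6
ee_pos: [0.4715, 0.219, 0.0506]
tool_rot: [2.221, 0.009, -2.218]
force: [-0.1, 0.1, 0.6]
width: 0.604
```

Request:
jog_arm:
  targets:
    - {"translation": [0, 0, 0], "turn": [0, 0, 0], "jaw": -1}
    - {"translation": [0, 0, 0], "turn": [0, 0, 0], "jaw": -1}
    - {"translation": [0, 0, 0], "turn": [0, 0, 0], "jaw": -1}
    - {"translation": [-0.2, 0, 0], "turn": [0, 0, 0], "jaw": -1}
    - {"translation": [0, 0, 0], "turn": [0, 0, 0], "jaw": -1}

```text
clock: 15.1
ee_pos: [0.4709, 0.2187, 0.0547]
tool_rot: [2.22, 0.009, -2.219]
force: [0.7, 1.0, -2.6]
width: 0.542
```

```bash
python3 -c "
from h import *
go(rk(0,150,50),-174.9)"
```

```text
t 15.1 at [470.9 218.7  54.7] jaw -179.7 tilt -1.0 w 0.542 q6 -0.81 F [ 0.7  1.  -2.6]
 need tool units [ 0.22  8.03 -4.33] rows 8.03
 turn x units -0.83
 after turn units [ 0.22  8.36 -3.65]
 residual rot [ 0.   -0.01  0.02]
```

Request:
jog_arm:
  targets:
    - {"translation": [0, 0, 0], "turn": [-0.8, 0, 0], "jaw": -1}
    - {"translation": [0, 0.8, -0.5], "turn": [0, 0, 0], "jaw": -1}
    - {"translation": [0, 0.8, -0.5], "turn": [0, 0, 0], "jaw": -1}
    - {"translation": [0, 0.8, -0.5], "turn": [0, 0, 0], "jaw": -1}
    - {"translation": [0, 0.8, -0.5], "turn": [0, 0, 0], "jaw": -1}

```text
clock: 15.6
ee_pos: [0.5166, 0.1584, 0.0548]
tool_rot: [2.175, 0.104, -2.175]
force: [0.5, -0.4, -3.3]
width: 0.545
```

Request:
jog_arm:
  targets:
    - {"translation": [0, 0.8, -0.5], "turn": [0, 0, 0], "jaw": -1}
    - {"translation": [0, 0.8, -0.5], "turn": [0, 0, 0], "jaw": -1}
    - {"translation": [0, 0.6, -0.4], "turn": [0, 0, 0], "jaw": -1}
    - {"translation": [0, 0, 0], "turn": [0, 0, 0], "jaw": -1}

```text
clock: 16.0
ee_pos: [0.5504, 0.1137, 0.0542]
tool_rot: [2.175, 0.101, -2.177]
force: [0.0, -0.2, -2.9]
width: 0.543
```

```bash
python3 -c "
from h import *
rp();go(rk(0,140,52),-174.9)"
```

```text
rack [ -3.1 205.6  54.2] jaw-rack 0.1
t 16.0 at [550.4 113.7  54.2] jaw -174.8 tilt -1.0 w 0.543 q6 -0.46 F [ 0.  -0.2 -2.9]
 need tool units [ 0.1   3.28 -0.15] rows 3.28
 turn x units 0.02
 after turn units [ 0.1   3.28 -0.16]
 residual rot [-0.    0.01  0.02]
```

Request:
jog_arm:
  targets:
    - {"translation": [0, 0.8, -0.15], "turn": [0, 0, 0], "jaw": -1}
    - {"translation": [0, 0.8, 0], "turn": [0, 0, 0], "jaw": -1}
    - {"translation": [0, 0.8, 0], "turn": [0, 0, 0], "jaw": -1}
    - {"translation": [0, 0.4, 0], "turn": [0, 0, 0], "jaw": -1}
    - {"translation": [0, 0, 0], "turn": [0, 0, 0], "jaw": -1}

```text
clock: 16.5
ee_pos: [0.5577, 0.0556, 0.0536]
tool_rot: [2.174, 0.101, -2.178]
force: [-0.2, -1.5, -2.3]
width: 0.543
```

```bash
python3 -c "
from h import *
rp();go(rk(0,140,52),-174.9)"
```

```text
rack [ -1.  147.1  53.6] jaw-rack 0.07
t 16.5 at [557.7  55.6  53.6] jaw -174.8 tilt -1.0 w 0.543 q6 -0.35 F [-0.2 -1.5 -2.3]
 need tool units [ 0.08  0.35 -0.05] rows 0.35
 turn x units 0.01
 after turn units [ 0.08  0.35 -0.05]
 residual rot [-0.    0.02  0.02]
```

Lined up. Next I'll enter the channel, aiming for rack y = −32.

Request:
jog_arm:
  targets:
    - {"translation": [0.05, 0.5, -0.05], "turn": [0, 0, 0], "jaw": -1}
    - {"translation": [0, 0.5, 0], "turn": [0, 0, 0], "jaw": -1}
    - {"translation": [0, 0.5, 0], "turn": [0, 0, 0], "jaw": -1}
    - {"translation": [0, 0.5, 0], "turn": [0, 0, 0], "jaw": -1}
    - {"translation": [0, 0, 0], "turn": [0, 0, 0], "jaw": -1}

```text
clock: 17.0
ee_pos: [0.5626, 0.0131, 0.0527]
tool_rot: [2.174, 0.102, -2.178]
force: [0.3, 0.7, -2.9]
width: 0.539
```

```bash
python3 -c "
from h import *
rp();go(rk(0,-32,51),-174.9)"
```

```text
rack [1.000e-01 1.043e+02 5.270e+01] jaw-rack 0.11
t 17.0 at [562.6  13.1  52.7] jaw -174.8 tilt -1.0 w 0.539 q6 -0.28 F [ 0.3  0.7 -2.9]
 need tool units [0.06 6.82 0.02] rows 6.82
 turn x units 0.02
 after turn units [0.06 6.82 0.  ]
 residual rot [-0.    0.01  0.03]
```

Request:
jog_arm:
  targets:
    - {"translation": [0, 0.7, 0], "turn": [0, 0, 0], "jaw": -1}
    - {"translation": [0, 0.7, 0], "turn": [0, 0, 0], "jaw": -1}
    - {"translation": [0, 0.7, 0], "turn": [0, 0, 0], "jaw": -1}
    - {"translation": [0, 0.7, 0], "turn": [0, 0, 0], "jaw": -1}
    - {"translation": [0, 0, 0], "turn": [0, 0, 0], "jaw": -1}

```text
clock: 17.5
ee_pos: [0.5681, -0.0476, 0.0525]
tool_rot: [2.175, 0.102, -2.178]
force: [0.9, -1.4, -2.6]
width: 0.546
```

```bash
python3 -c "
from h import *
rp();go(rk(0,-32,51),-174.9)"
```

```text
rack [ 0.2 43.3 52.5] jaw-rack 0.1
t 17.5 at [568.1 -47.6  52.5] jaw -174.8 tilt -1.0 w 0.546 q6 -0.16 F [ 0.9 -1.4 -2.6]
 need tool units [0.06 3.77 0.02] rows 3.77
 turn x units 0.02
 after turn units [0.06 3.77 0.01]
 residual rot [-0.    0.01  0.03]
```

Request:
jog_arm:
  targets:
    - {"translation": [0, 0.8, 0], "turn": [0, 0, 0], "jaw": -1}
    - {"translation": [0, 0.8, 0], "turn": [0, 0, 0], "jaw": -1}
    - {"translation": [0, 0.8, 0], "turn": [0, 0, 0], "jaw": -1}
    - {"translation": [0, 0.6, 0], "turn": [0, 0, 0], "jaw": -1}
    - {"translation": [0, 0, 0], "turn": [0, 0, 0], "jaw": -1}

```text
clock: 18.0
ee_pos: [0.5739, -0.1123, 0.0522]
tool_rot: [2.176, 0.1, -2.178]
force: [-0.5, -0.8, -1.9]
width: 0.541
```

```bash
python3 -c "
from h import *
rp();go(rk(0,-32,51),-174.9)"
```

```text
rack [  0.2 -21.6  52.2] jaw-rack 0.01
t 18.0 at [ 573.9 -112.3   52.2] jaw -174.9 tilt -1.0 w 0.541 q6 -0.05 F [-0.5 -0.8 -1.9]
 need tool units [0.06 0.52 0.01] rows 0.52
 turn x units 0.0
 after turn units [0.06 0.52 0.01]
 residual rot [-0.    0.01  0.03]
```

Request:
jog_arm:
  targets:
    - {"translation": [0.03, 0.4, 0], "turn": [0, 0, 0], "jaw": -1}
    - {"translation": [0, 0.2, 0], "turn": [0, 0, 0], "jaw": -1}
    - {"translation": [0.03, 0, 0], "turn": [0, 0, 0], "jaw": -1}
    - {"translation": [0, 0, 0], "turn": [0, 0, 0], "jaw": -1}

```text
clock: 18.4
ee_pos: [0.5762, -0.1217, 0.0511]
tool_rot: [2.182, 0.105, -2.178]
force: [0.1, 0.4, -1.7]
width: 0.541
```

```bash
python3 -c "
from h import *
rp();go(rk(0,-33,50.6),-174.9)"
```

```text
rack [  1.7 -31.2  51.1] jaw-rack -0.04
t 18.4 at [ 576.2 -121.7   51.1] jaw -174.9 tilt -1.0 w 0.541 q6 -0.02 F [ 0.1  0.4 -1.7]
 need tool units [0.03 0.09 0.08] rows 0.09
 turn x units -0.01
 after turn units [0.03 0.09 0.08]
 residual rot [ 0.   -0.02  0.07]
```

Request:
jog_arm:
  targets:
    - {"translation": [0, 0.1, 0.08], "turn": [0, 0, 0], "jaw": -1}
    - {"translation": [0, 0, 0], "turn": [0, 0, 0], "jaw": 1}
    - {"translation": [0, 0, 0], "turn": [0, 0, 0], "jaw": 1}
    - {"translation": [0, 0, 0], "turn": [0, 0, 0], "jaw": 1}
    - {"translation": [0, 0, 0], "turn": [0, 0, 0], "jaw": 1}

```text
clock: 18.9
ee_pos: [0.577, -0.1228, 0.0524]
tool_rot: [2.186, 0.107, -2.172]
force: [-0.1, -0.3, -0.3]
width: 0.838
```

Request:
jog_arm:
  targets:
    - {"translation": [-0.4, 0, 0], "turn": [0, 0, 0], "jaw": 1}
    - {"translation": [-1, 0, 0], "turn": [0, 0, 0], "jaw": 1}
    - {"translation": [-1, 0, 0], "turn": [0, 0, 0], "jaw": 1}
    - {"translation": [-1, 0, 0], "turn": [0, 0, 0], "jaw": 1}
    - {"translation": [-1, 0, 0], "turn": [0, 0, 0], "jaw": 1}

```text
clock: 19.4
ee_pos: [0.5743, -0.1247, 0.1425]
tool_rot: [2.179, 0.105, -2.179]
force: [0.5, -0.7, 0.1]
width: 1.0
```

```bash
python3 -c "
from h import *
rp();
d=snap('scene','s4');snap('top','t4');lst('t4');go([.604,.3315,.15],-180)
cv2.imwrite('pics/c4.png',cv2.resize(np.vstack([cv2.imread('pics/s4.png')[100:260,150:510],cv2.imread('pics/t4.png')[150:290,140:500]]),None,fx=2,fy=2))"
```

```text
rack [ -0.6 -34.  142.5] jaw-rack 0.03
[603.  332.3] [48.3 50.8] 0.0 cap [603.9 329.5] markang 0.5
[445.2 336.3] [49.4 51.3] 12.6 cap [447.4 333.1] markang 15.1
t 19.5 at [ 576.4 -124.9  145. ] jaw -174.8 tilt -1.0 w 0.999 q6 -0.02 F [ 0.   0.5 -0. ]
 need tool units [ -0.09 -22.6   -3.43] rows 22.6
 turn x units 0.9
 after turn units [ -0.09 -22.82  -1.38]
 residual rot [ 0.   -0.05  0.07]
```

View pics/c4.png

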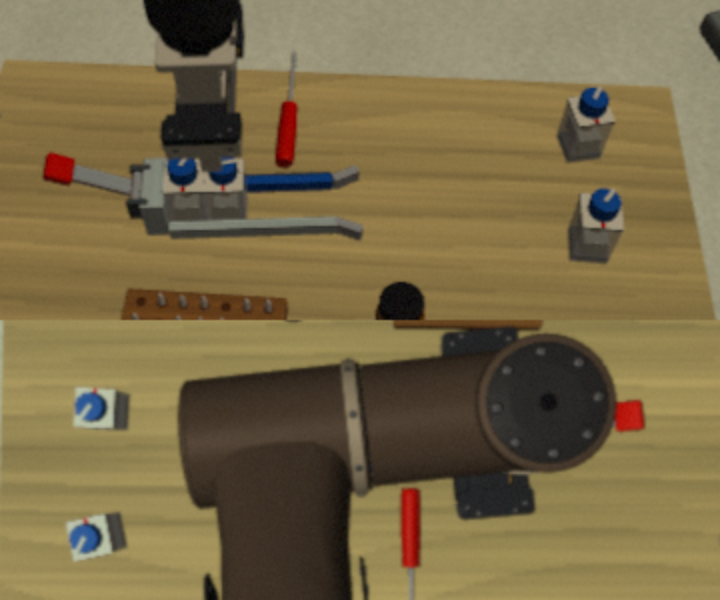

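Two tubes stand in line in the rack. Next is tube B at (603,332).

Request:
jog_arm:
  targets:
    - {"translation": [0, -1, 0], "turn": [0.9, 0, 0], "jaw": 1}
    - {"translation": [0, -1, -0.07], "turn": [0, 0, 0], "jaw": 1}
    - {"translation": [0, -1, -0.07], "turn": [0, 0, 0], "jaw": 1}
    - {"translation": [0, -1, -0.07], "turn": [0, 0, 0], "jaw": 1}
    - {"translation": [0, -1, -0.07], "turn": [0, 0, 0], "jaw": 1}

```text
clock: 20.0
ee_pos: [0.5799, -0.0248, 0.1473]
tool_rot: [-2.221, 0.002, 2.206]
force: [0.3, 0.2, 0.2]
width: 0.999
```

Request:
jog_arm:
  targets:
    - {"translation": [0, -1, -0.07], "turn": [0, 0, 0], "jaw": 1}
    - {"translation": [0, -1, -0.07], "turn": [0, 0, 0], "jaw": 1}
    - {"translation": [0, -1, -0.07], "turn": [0, 0, 0], "jaw": 1}
    - {"translation": [0, -1, -0.07], "turn": [0, 0, 0], "jaw": 1}
    - {"translation": [0, -1, -0.07], "turn": [0, 0, 0], "jaw": 1}

```text
clock: 20.5
ee_pos: [0.5868, 0.0784, 0.1481]
tool_rot: [-2.22, 0.004, 2.207]
force: [0.3, -0.3, 0.0]
width: 1.001
```

Request:
jog_arm:
  targets:
    - {"translation": [0, -1, -0.07], "turn": [0, 0, 0], "jaw": 1}
    - {"translation": [0, -1, -0.07], "turn": [0, 0, 0], "jaw": 1}
    - {"translation": [0, -1, -0.07], "turn": [0, 0, 0], "jaw": 1}
    - {"translation": [0, -1, -0.07], "turn": [0, 0, 0], "jaw": 1}
    - {"translation": [0, -1, -0.07], "turn": [0, 0, 0], "jaw": 1}

```text
clock: 21.0
ee_pos: [0.5941, 0.182, 0.1487]
tool_rot: [-2.219, 0.006, 2.209]
force: [0.6, 0.4, -0.4]
width: 0.998
```

```bash
python3 -c "
from h import *
go([.604,.3315,.15],-180)"
```

```text
t 21.0 at [594.1 182.  148.7] jaw 179.4 tilt -1.0 w 0.998 q6 -0.62 F [ 0.6  0.4 -0.4]
 need tool units [-0.03 -7.48 -0.42] rows 7.48
 turn x units -0.1
 after turn units [-0.03 -7.47 -0.5 ]
 residual rot [ 0.   -0.05  0.05]
```

Request:
jog_arm:
  targets:
    - {"translation": [0, -1, -0.07], "turn": [0, 0, 0], "jaw": 1}
    - {"translation": [0, -1, -0.07], "turn": [0, 0, 0], "jaw": 1}
    - {"translation": [0, -1, -0.07], "turn": [0, 0, 0], "jaw": 1}
    - {"translation": [0, -1, -0.07], "turn": [0, 0, 0], "jaw": 1}
    - {"translation": [0, -1, -0.07], "turn": [0, 0, 0], "jaw": 1}

```text
clock: 21.5
ee_pos: [0.6025, 0.2903, 0.149]
tool_rot: [-2.219, 0.006, 2.209]
force: [0.4, 0.3, 0.1]
width: 0.998
```

Request:
jog_arm:
  targets:
    - {"translation": [0, -0.9, -0.07], "turn": [0, 0, 0], "jaw": 1}
    - {"translation": [0, -0.5, 0], "turn": [0, 0, 0], "jaw": 1}
    - {"translation": [0, 0, 0], "turn": [0, 0, 0], "jaw": 1}

```text
clock: 21.8
ee_pos: [0.6042, 0.3239, 0.1483]
tool_rot: [-2.22, 0.004, 2.211]
force: [-0.5, -0.2, 0.0]
width: 1.001
```

```bash
python3 -c "
from h import *
go([.604,.3315,.05],-180);snap('top','t5');lst('t5')"
```

```text
t 21.8 at [604.2 323.9 148.3] jaw 179.6 tilt -1.0 w 1.001 q6 -0.78 F [-0.5 -0.2  0. ]
 need tool units [ 4.92 -0.36  0.04] rows 4.92
 turn x units -0.08
 after turn units [ 4.92 -0.36  0.03]
 residual rot [ 0.   -0.04  0.04]
[602.5 324.8] [34.5 48.9] 87.0 cap [602.5 324.7] markang 19.9
[445.2 336.3] [49.4 51.2] 12.6 cap [447.3 333.2] markang 15.0
```

Request:
jog_arm:
  targets:
    - {"translation": [0.5, -0.3, 0], "turn": [0, 0, 0], "jaw": 1}
    - {"translation": [0.8, 0, 0], "turn": [0, 0, 0], "jaw": 1}
    - {"translation": [0.8, 0, 0], "turn": [0, 0, 0], "jaw": 1}
    - {"translation": [0.8, 0, 0], "turn": [0, 0, 0], "jaw": 1}
    - {"translation": [0.4, 0, 0], "turn": [0, 0, 0], "jaw": 1}

```text
clock: 22.35
ee_pos: [0.6049, 0.3277, 0.0799]
tool_rot: [-2.219, 0.006, 2.207]
force: [-0.1, -0.3, -0.1]
width: 0.998
```

```bash
python3 -c "
from h import *
go([.604,.3315,.05],-180)"
```

```text
t 22.4 at [604.9 327.7  79.9] jaw 179.3 tilt -1.0 w 0.998 q6 -0.79 F [-0.1 -0.3 -0.1]
 need tool units [ 1.5  -0.18  0.06] rows 1.5
 turn x units -0.11
 after turn units [ 1.5  -0.18  0.06]
 residual rot [ 0.   -0.05  0.06]
```

Request:
jog_arm:
  targets:
    - {"translation": [0.6, -0.2, 0], "turn": [-0.1, 0, 0], "jaw": 1}
    - {"translation": [0.6, 0, 0], "turn": [0, 0, 0], "jaw": 1}
    - {"translation": [0.2, 0, 0], "turn": [0, 0, 0], "jaw": 1}
    - {"translation": [0, 0, 0], "turn": [0, 0, 0], "jaw": 1}

```text
clock: 22.75
ee_pos: [0.6048, 0.3308, 0.0484]
tool_rot: [-2.223, -0.003, 2.214]
force: [-0.1, 0.9, -0.0]
width: 0.999
```

```bash
python3 -c "
from h import *
go([.604,.3315,.05],-180)"
```

```text
t 22.8 at [604.8 330.8  48.4] jaw 179.9 tilt -1.0 w 0.999 q6 -0.78 F [-0.1  0.9 -0. ]
 need tool units [-0.08 -0.04  0.04] rows 0.08
 turn x units -0.02
 after turn units [-0.08 -0.04  0.04]
 residual rot [ 0.   -0.04  0.04]
```

Request:
jog_arm:
  targets:
    - {"translation": [0, 0, 0.04], "turn": [0, 0, 0], "jaw": -1}
    - {"translation": [0, 0, 0], "turn": [0, 0, 0], "jaw": -1}
    - {"translation": [0, 0, 0], "turn": [0, 0, 0], "jaw": -1}
    - {"translation": [0, 0, 0], "turn": [0, 0, 0], "jaw": -1}
    - {"translation": [0, 0, 0], "turn": [0, 0, 0], "jaw": -1}

```text
clock: 23.25
ee_pos: [0.605, 0.3316, 0.0507]
tool_rot: [-2.225, -0.006, 2.21]
force: [-0.4, 0.3, 0.3]
width: 0.605
```

Request:
jog_arm:
  targets:
    - {"translation": [0, 0, 0], "turn": [0, 0, 0], "jaw": -1}
    - {"translation": [0, 0, 0], "turn": [0, 0, 0], "jaw": -1}
    - {"translation": [0, 0, 0], "turn": [0, 0, 0], "jaw": -1}
    - {"translation": [-0.2, 0, 0], "turn": [0, 0, 0], "jaw": -1}
    - {"translation": [0, 0, 0], "turn": [0, 0, 0], "jaw": -1}

```text
clock: 23.75
ee_pos: [0.6044, 0.3313, 0.0544]
tool_rot: [-2.223, -0.005, 2.212]
force: [-0.6, -0.3, -3.0]
width: 0.541
```

```bash
python3 -c "
from h import *
go(rk(0,150,52),-174.9)"
```

```text
t 23.8 at [604.4 331.3  54.4] jaw 179.9 tilt -1.0 w 0.541 q6 -0.78 F [-0.6 -0.3 -3. ]
 need tool units [ 0.02 13.64  2.27] rows 13.64
 turn x units -0.91
 after turn units [ 0.02 13.38  3.5 ]
 residual rot [ 0.   -0.06  0.06]
```

Request:
jog_arm:
  targets:
    - {"translation": [0, 0, 0], "turn": [-0.9, 0, 0], "jaw": -1}
    - {"translation": [0, 0.9, 0.25], "turn": [0, 0, 0], "jaw": -1}
    - {"translation": [0, 0.9, 0.25], "turn": [0, 0, 0], "jaw": -1}
    - {"translation": [0, 0.9, 0.25], "turn": [0, 0, 0], "jaw": -1}
    - {"translation": [0, 0.9, 0.25], "turn": [0, 0, 0], "jaw": -1}

```text
clock: 24.25
ee_pos: [0.5894, 0.2545, 0.0525]
tool_rot: [2.182, 0.105, -2.173]
force: [-0.8, -0.1, -2.0]
width: 0.544
```

Request:
jog_arm:
  targets:
    - {"translation": [0, 0.9, 0.25], "turn": [0, 0, 0], "jaw": -1}
    - {"translation": [0, 0.9, 0.25], "turn": [0, 0, 0], "jaw": -1}
    - {"translation": [0, 0.9, 0.25], "turn": [0, 0, 0], "jaw": -1}
    - {"translation": [0, 0.9, 0.25], "turn": [0, 0, 0], "jaw": -1}
    - {"translation": [0, 0.9, 0.25], "turn": [0, 0, 0], "jaw": -1}

```text
clock: 24.75
ee_pos: [0.5707, 0.153, 0.0527]
tool_rot: [2.184, 0.102, -2.174]
force: [-0.9, -0.0, -2.3]
width: 0.539
```

```bash
python3 -c "
from h import *
rp();go(rk(0,150,52),-174.9)"
```

```text
rack [ 20.5 243.   52.7] jaw-rack -0.04
t 24.8 at [570.7 153.   52.7] jaw -174.9 tilt -1.0 w 0.539 q6 -0.5 F [-0.9 -0.  -2.3]
 need tool units [0.01 4.65 1.02] rows 4.65
 turn x units -0.01
 after turn units [0.01 4.65 1.03]
 residual rot [ 0.   -0.05  0.05]
```

Request:
jog_arm:
  targets:
    - {"translation": [-0.05, 0.8, 0.25], "turn": [0, 0, 0], "jaw": -1}
    - {"translation": [0, 0.8, 0.25], "turn": [0, 0, 0], "jaw": -1}
    - {"translation": [0, 0.8, 0.25], "turn": [0, 0, 0], "jaw": -1}
    - {"translation": [0, 0.8, 0.25], "turn": [0, 0, 0], "jaw": -1}
    - {"translation": [0, 0, 0], "turn": [0, 0, 0], "jaw": -1}

```text
clock: 25.25
ee_pos: [0.5542, 0.0791, 0.0535]
tool_rot: [2.185, 0.1, -2.175]
force: [0.3, 0.5, -3.2]
width: 0.543
```

```bash
python3 -c "
from h import *
rp();go(rk(0,150,52),-174.9)"
```

```text
rack [ -2.4 170.7  53.5] jaw-rack -0.15
t 25.2 at [554.2  79.1  53.5] jaw -175.0 tilt -1.0 w 0.543 q6 -0.4 F [ 0.3  0.5 -3.2]
 need tool units [ 0.07  1.04 -0.12] rows 1.04
 turn x units -0.03
 after turn units [ 0.07  1.04 -0.12]
 residual rot [ 0.   -0.05  0.05]
```

Request:
jog_arm:
  targets:
    - {"translation": [0, 0.6, -0.12], "turn": [0, 0, 0], "jaw": -1}
    - {"translation": [0, 0.6, 0], "turn": [0, 0, 0], "jaw": -1}
    - {"translation": [0, 0.5, 0], "turn": [0, 0, 0], "jaw": -1}
    - {"translation": [0, 0, 0], "turn": [0, 0, 0], "jaw": -1}

```text
clock: 25.65
ee_pos: [0.5603, 0.0421, 0.0534]
tool_rot: [2.185, 0.1, -2.174]
force: [-0.1, 0.9, -2.0]
width: 0.546
```

```bash
python3 -c "
from h import *
rp();go(rk(0,16,52),-174.9)"
```

```text
rack [  0.4 133.4  53.4] jaw-rack -0.13
t 25.6 at [560.3  42.1  53.4] jaw -175.0 tilt -1.0 w 0.546 q6 -0.33 F [-0.1  0.9 -2. ]
 need tool units [0.04 5.87 0.  ] rows 5.87
 turn x units -0.02
 after turn units [0.04 5.87 0.02]
 residual rot [ 0.   -0.05  0.05]
```

Request:
jog_arm:
  targets:
    - {"translation": [0, 0.6, 0.02], "turn": [0, 0, 0], "jaw": -1}
    - {"translation": [0, 0.6, 0], "turn": [0, 0, 0], "jaw": -1}
    - {"translation": [0, 0.6, 0], "turn": [0, 0, 0], "jaw": -1}
    - {"translation": [0, 0.6, 0], "turn": [0, 0, 0], "jaw": -1}
    - {"translation": [0, 0, 0], "turn": [0, 0, 0], "jaw": -1}

```text
clock: 26.15
ee_pos: [0.5645, -0.0099, 0.0529]
tool_rot: [2.185, 0.101, -2.174]
force: [-0.7, 0.8, -2.5]
width: 0.544
```

```bash
python3 -c "
from h import *
rp();go(rk(0,16,52),-174.9)"
```

```text
rack [-0.1 81.2 52.9] jaw-rack -0.11
t 26.1 at [564.5  -9.9  52.9] jaw -175.0 tilt -1.0 w 0.544 q6 -0.24 F [-0.7  0.8 -2.5]
 need tool units [ 0.03  3.26 -0.01] rows 3.26
 turn x units -0.02
 after turn units [ 0.03  3.26 -0.  ]
 residual rot [ 0.   -0.05  0.05]
```

Request:
jog_arm:
  targets:
    - {"translation": [0, 0.7, 0], "turn": [0, 0, 0], "jaw": -1}
    - {"translation": [0, 0.7, 0], "turn": [0, 0, 0], "jaw": -1}
    - {"translation": [0, 0.7, 0], "turn": [0, 0, 0], "jaw": -1}
    - {"translation": [0, 0.5, 0], "turn": [0, 0, 0], "jaw": -1}
    - {"translation": [0, 0, 0], "turn": [0, 0, 0], "jaw": -1}

```text
clock: 26.65
ee_pos: [0.5695, -0.0667, 0.0525]
tool_rot: [2.185, 0.1, -2.174]
force: [0.0, 0.1, -2.8]
width: 0.541
```

```bash
python3 -c "
from h import *
rp();go(rk(0,15,51),-174.9)"
```

```text
rack [-0.2 24.2 52.5] jaw-rack -0.14
t 26.6 at [569.5 -66.7  52.5] jaw -175.0 tilt -1.0 w 0.541 q6 -0.13 F [ 0.   0.1 -2.8]
 need tool units [ 0.07  0.46 -0.01] rows 0.46
 turn x units -0.03
 after turn units [ 0.07  0.46 -0.01]
 residual rot [ 0.   -0.05  0.05]
```

Request:
jog_arm:
  targets:
    - {"translation": [0.05, 0.4, 0], "turn": [0, 0, 0], "jaw": -1}
    - {"translation": [0.03, 0.15, 0], "turn": [0, 0, 0], "jaw": -1}
    - {"translation": [0, 0.05, 0], "turn": [0, 0, 0], "jaw": -1}
    - {"translation": [0, 0, 0], "turn": [0, 0, 0], "jaw": -1}

```text
clock: 27.05
ee_pos: [0.5712, -0.0748, 0.051]
tool_rot: [2.191, 0.108, -2.175]
force: [-0.1, 0.1, -2.3]
width: 0.54
```

```bash
python3 -c "
from h import *
rp();go(rk(0,15,51),-174.9)"
```

```text
rack [ 0.9 16.  51. ] jaw-rack -0.14
t 27.1 at [571.2 -74.8  51. ] jaw -175.0 tilt -0.9999 w 0.54 q6 -0.1 F [-0.1  0.1 -2.3]
 need tool units [-0.    0.05  0.04] rows 0.05
 turn x units -0.02
 after turn units [-0.    0.05  0.04]
 residual rot [ 0.   -0.08  0.12]
```

Request:
jog_arm:
  targets:
    - {"translation": [0, 0, 0.04], "turn": [0, 0, 0], "jaw": -1}
    - {"translation": [0, 0, 0], "turn": [0, 0, 0], "jaw": 1}
    - {"translation": [0, 0, 0], "turn": [0, 0, 0], "jaw": 1}
    - {"translation": [0, 0, 0], "turn": [0, 0, 0], "jaw": 1}
    - {"translation": [0, 0, 0], "turn": [0, 0, 0], "jaw": 1}

```text
clock: 27.55
ee_pos: [0.5714, -0.0758, 0.0518]
tool_rot: [2.192, 0.108, -2.172]
force: [-0.7, 0.1, -0.7]
width: 0.848
```

Request:
jog_arm:
  targets:
    - {"translation": [-0.4, 0, 0], "turn": [0, 0, 0], "jaw": 1}
    - {"translation": [-1, 0, 0], "turn": [0, 0, 0], "jaw": 1}
    - {"translation": [-1, 0, 0], "turn": [0, 0, 0], "jaw": 1}
    - {"translation": [-1, 0, 0], "turn": [0, 0, 0], "jaw": 1}
    - {"translation": [-1, 0, 0], "turn": [0, 0, 0], "jaw": 1}

```text
clock: 28.05
ee_pos: [0.569, -0.0774, 0.1423]
tool_rot: [2.186, 0.106, -2.177]
force: [0.3, 0.6, 0.9]
width: 0.998
```

```bash
python3 -c "
from h import *
rp();
d=snap('scene','s6');snap('top','t6');lst('t6');go([.446,.3355,.15],-166)
cv2.imwrite('pics/c6.png',cv2.resize(np.vstack([cv2.imread('pics/s6.png')[100:260,150:510],cv2.imread('pics/t6.png')[150:290,140:500]]),None,fx=2,fy=2))"
```

```text
rack [ -1.6  13.6 142.3] jaw-rack -0.09
[445.2 336.3] [49.4 51.3] 12.6 cap [447.4 333. ] markang 15.9
t 28.1 at [571.2 -77.4 144.8] jaw -175.0 tilt -0.9999 w 0.998 q6 -0.11 F [ 0.6  0.  -0.8]
 need tool units [ -0.1  -21.12   4.42] rows 21.12
 turn x units -1.57
 after turn units [ -0.1  -21.55   1.08]
 residual rot [ 0.   -0.12  0.08]
```

View pics/c6.png

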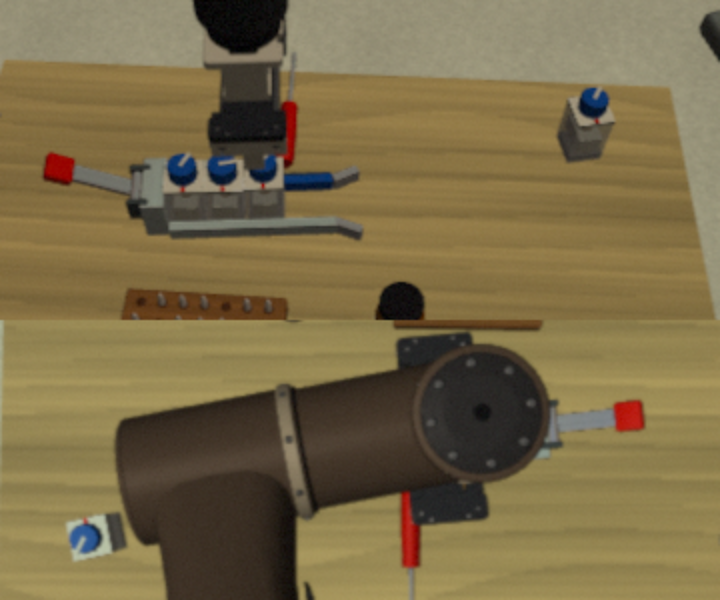

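Three tubes are in line. The last is tube D at (445,336), yaw about 13°.

Request:
jog_arm:
  targets:
    - {"translation": [0, 0, 0], "turn": [-0.9, 0, 0], "jaw": 1}
    - {"translation": [0, -1, 0], "turn": [-0.5, 0, 0], "jaw": 1}
    - {"translation": [0, -1, 0.05], "turn": [0, -0.1, 0.1], "jaw": 1}
    - {"translation": [0, -1, 0.05], "turn": [0, 0, 0], "jaw": 1}
    - {"translation": [0, -1, 0.05], "turn": [0, 0, 0], "jaw": 1}

```text
clock: 28.65
ee_pos: [0.5507, 0.0, 0.1466]
tool_rot: [2.103, 0.24, -2.095]
force: [0.6, 0.7, 0.4]
width: 0.997
```

Request:
jog_arm:
  targets:
    - {"translation": [0, -1, 0.05], "turn": [0, 0, 0], "jaw": 1}
    - {"translation": [0, -1, 0.05], "turn": [0, 0, 0], "jaw": 1}
    - {"translation": [0, -1, 0.05], "turn": [0, 0, 0], "jaw": 1}
    - {"translation": [0, -1, 0.05], "turn": [0, 0, 0], "jaw": 1}
    - {"translation": [0, -1, 0.05], "turn": [0, 0, 0], "jaw": 1}

```text
clock: 29.15
ee_pos: [0.521, 0.0998, 0.1466]
tool_rot: [2.103, 0.239, -2.095]
force: [0.5, 0.6, 0.7]
width: 1.003
```

Request:
jog_arm:
  targets:
    - {"translation": [0, -1, 0.05], "turn": [0, 0, 0], "jaw": 1}
    - {"translation": [0, -1, 0.05], "turn": [0, 0, 0], "jaw": 1}
    - {"translation": [0, -1, 0.05], "turn": [0, 0, 0], "jaw": 1}
    - {"translation": [0, -1, 0.05], "turn": [0, 0, 0], "jaw": 1}
    - {"translation": [0, -1, 0.05], "turn": [0, 0, 0], "jaw": 1}

```text
clock: 29.65
ee_pos: [0.4913, 0.1996, 0.1468]
tool_rot: [2.103, 0.24, -2.095]
force: [-0.3, 0.1, 0.0]
width: 1.002
```

```bash
python3 -c "
from h import *
go([.4455,.336,.14],-167)"
```

```text
t 29.6 at [491.3 199.6 146.8] jaw -166.9 tilt -1.0 w 1.002 q6 -0.53 F [-0.3  0.1  0. ]
 need tool units [ 0.32 -7.16  0.68] rows 7.16
 turn x units 0.02
 after turn units [ 0.32 -7.16  0.7 ]
 residual rot [-0.   -0.04 -0.02]
```

Request:
jog_arm:
  targets:
    - {"translation": [0, -1, 0.1], "turn": [0, 0, 0], "jaw": 1}
    - {"translation": [0, -1, 0.1], "turn": [0, 0, 0], "jaw": 1}
    - {"translation": [0, -1, 0.1], "turn": [0, 0, 0], "jaw": 1}
    - {"translation": [0, -1, 0.1], "turn": [0, 0, 0], "jaw": 1}
    - {"translation": [0, -1, 0.1], "turn": [0, 0, 0], "jaw": 1}

```text
clock: 30.15
ee_pos: [0.4568, 0.2982, 0.1469]
tool_rot: [2.104, 0.24, -2.095]
force: [-0.4, -0.1, 0.6]
width: 1.001
```

Request:
jog_arm:
  targets:
    - {"translation": [0.2, -0.8, 0.1], "turn": [0, 0, 0], "jaw": 1}
    - {"translation": [0, -0.5, 0], "turn": [0, 0, 0], "jaw": 1}
    - {"translation": [0, 0, 0], "turn": [0, 0, 0], "jaw": 1}

```text
clock: 30.45
ee_pos: [0.4478, 0.3259, 0.1424]
tool_rot: [2.102, 0.242, -2.094]
force: [0.6, -0.5, 0.3]
width: 0.998
```

```bash
python3 -c "
from h import *
go([.4455,.336,.05],-167);snap('scene','s7')
cv2.imwrite('pics/c7.png',cv2.resize(cv2.imread('pics/s7.png')[100:250,340:520],None,fx=4,fy=4))"
```

```text
t 30.4 at [447.8 325.9 142.4] jaw -166.7 tilt -1.0 w 0.998 q6 -0.76 F [ 0.6 -0.5  0.3]
 need tool units [ 4.62 -0.53  0.01] rows 4.62
 turn x units 0.04
 after turn units [ 4.62 -0.53  0.01]
 residual rot [-0.   -0.04 -0.02]
```

View pics/c7.png

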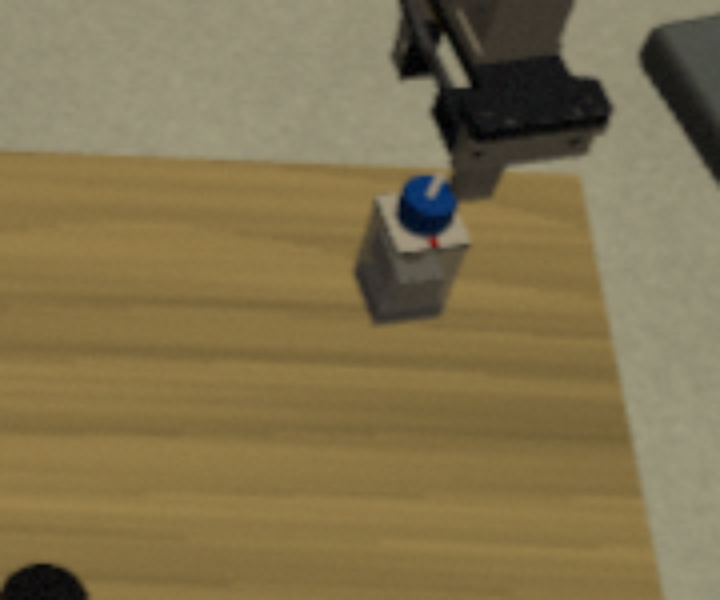

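```bash
python3 -c "
from h import *
d=dict(np.load('pics/s7.npz'))
s,r,a=st()
f=lambda P:((proj(d,P)-[340,100])*4).round()
print('tcp',f(s['ee_pos']),'fing+',f(s['ee_pos']-r[:,2]*.05),'fing-',f(s['ee_pos']+r[:,2]*.05),'cap',f([.446,.336,.104]),f([.446,.336,.0]))
snap('top','t7');lst('t7')
cv2.imwrite('pics/c7t.png',cv2.resize(cv2.imread('pics/t7.png')[150:290,140:340],None,fx=4,fy=4))
"
```

```text
tcp [427. 154.] fing+ [455. 216.] fing- [400.  95.] cap [430. 194.] [395. 295.]
[447.2 327.3] [49.4 32.7] 12.4 cap [447.2 327.6] markang 38.2
```

View pics/c7t.png

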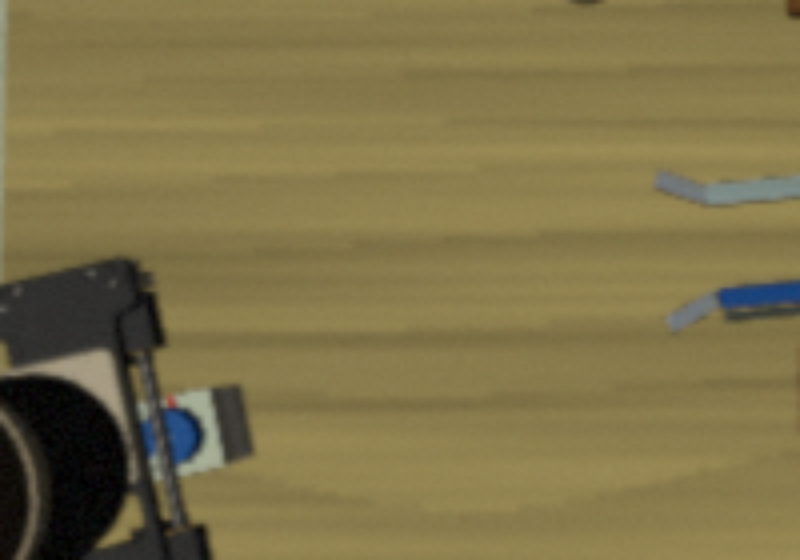

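```bash
python3 -c "
from h import *
d=dict(np.load('pics/s1.npz'))
z=np.array([np.cos(np.radians(172.2)),np.sin(np.radians(172.2)),0]);p=np.array([.6098,.184,.1553])
print((proj(d,p-z*.054)-[330,100])*4,(proj(d,p-z*.054-[0,.011,0])-[330,100])*4,(proj(d,p-z*.054+[0,.011,0])-[330,100])*4)
go([.4455,.336,.05],-167)
d=dict(np.load('pics/s7.npz'))
z=np.array([np.cos(np.radians(-166.7)),np.sin(np.radians(-166.7)),0]);p=np.array([.4478,.3259,.1424])
for e in(-.0095,.0095):
  for k in (.044,.065):
    y=np.array([-z[1],z[0],0]);print(e,k,(proj(d,p-z*k+y*e)-[340,100])*4)
"
```

```text
[238.50272379 422.76033682] [218.2303744  421.82326572] [258.78773058 423.69799301]
t 30.6 at [447.8 324.7 142.4] jaw -166.8 tilt -1.0 w 1.002 q6 -0.76 F [ 0.5  0.1 -0.2]
 need tool units [ 4.62 -0.59 -0.  ] rows 4.62
 turn x units 0.04
 after turn units [ 4.62 -0.59  0.  ]
 residual rot [-0.   -0.03 -0.03]
-0.0095 0.044 [467.57794248 206.19949278]
-0.0095 0.065 [479.76885358 232.84585284]
0.0095 0.044 [437.30338693 210.44563879]
0.0095 0.065 [449.19822332 237.18263492]
```

Request:
jog_arm:
  targets:
    - {"translation": [0, -0.5, 0], "turn": [0, 0, 0], "jaw": 1}
    - {"translation": [0.6, -0.05, 0], "turn": [0, 0, 0], "jaw": 1}
    - {"translation": [0.8, 0, 0], "turn": [0, 0, 0], "jaw": 1}
    - {"translation": [0.8, 0, 0], "turn": [0, 0, 0], "jaw": 1}
    - {"translation": [0.4, 0, 0], "turn": [0, 0, 0], "jaw": 1}

```text
clock: 31.05
ee_pos: [0.4466, 0.335, 0.0882]
tool_rot: [2.107, 0.24, -2.095]
force: [-0.8, 0.0, 0.9]
width: 1.0
```

```bash
python3 -c "
from h import *
go([.4455,.336,.05],-167)"
```

```text
t 31.1 at [446.6 335.   88.2] jaw -167.0 tilt -1.0 w 1.0 q6 -0.77 F [-0.8  0.   0.9]
 need tool units [ 1.91 -0.06  0.05] rows 1.91
 turn x units 0.01
 after turn units [ 1.91 -0.06  0.05]
 residual rot [-0.   -0.05 -0.01]
```

Request:
jog_arm:
  targets:
    - {"translation": [0.7, -0.05, 0.05], "turn": [0, 0, 0], "jaw": 1}
    - {"translation": [0.7, 0, 0], "turn": [0, 0, 0], "jaw": 1}
    - {"translation": [0.3, 0, 0], "turn": [0, 0, 0], "jaw": 1}
    - {"translation": [0, 0, 0], "turn": [0, 0, 0], "jaw": 1}

```text
clock: 31.45
ee_pos: [0.4452, 0.3338, 0.0504]
tool_rot: [2.104, 0.236, -2.097]
force: [-0.0, 0.1, -1.0]
width: 0.999
```

```bash
python3 -c "
from h import *
go([.4455,.336,.05],-167)"
```

```text
t 31.4 at [445.2 333.8  50.4] jaw -167.0 tilt -1.0 w 0.999 q6 -0.78 F [-0.   0.1 -1. ]
 need tool units [ 0.02 -0.1  -0.04] rows 0.1
 turn x units -0.01
 after turn units [ 0.02 -0.1  -0.04]
 residual rot [-0.   -0.03 -0.03]
```

Request:
jog_arm:
  targets:
    - {"translation": [0, -0.1, 0], "turn": [0, 0, 0], "jaw": -1}
    - {"translation": [0, 0, 0], "turn": [0, 0, 0], "jaw": -1}
    - {"translation": [0, 0, 0], "turn": [0, 0, 0], "jaw": -1}
    - {"translation": [0, 0, 0], "turn": [0, 0, 0], "jaw": -1}
    - {"translation": [0, 0, 0], "turn": [0, 0, 0], "jaw": -1}

```text
clock: 31.95
ee_pos: [0.4458, 0.3371, 0.0526]
tool_rot: [2.107, 0.239, -2.096]
force: [-0.4, -0.9, 0.2]
width: 0.606
```

Request:
jog_arm:
  targets:
    - {"translation": [0, 0, 0], "turn": [0, 0, 0], "jaw": -1}
    - {"translation": [0, 0, 0], "turn": [0, 0, 0], "jaw": -1}
    - {"translation": [0, 0, 0], "turn": [0, 0, 0], "jaw": -1}
    - {"translation": [-0.2, 0, 0], "turn": [0, 0, 0], "jaw": -1}
    - {"translation": [0, 0, 0], "turn": [0, 0, 0], "jaw": -1}

```text
clock: 32.45
ee_pos: [0.4454, 0.3368, 0.0567]
tool_rot: [2.107, 0.238, -2.096]
force: [0.5, -0.2, -1.2]
width: 0.54
```

```bash
python3 -c "
from h import *
go(rk(0,170,54),-174.9)"
```

```text
t 32.5 at [445.4 336.8  56.7] jaw -167.0 tilt -1.0 w 0.54 q6 -0.78 F [ 0.5 -0.2 -1.2]
 need tool units [ 0.17 13.83 -2.53] rows 13.83
 turn x units 1.37
 after turn units [ 0.17 13.36 -4.4 ]
 residual rot [-0.   -0.05 -0.  ]
```

Request:
jog_arm:
  targets:
    - {"translation": [0, 0, 0], "turn": [0.7, 0, 0], "jaw": -1}
    - {"translation": [0, 0.9, -0.3], "turn": [0.6, 0, 0], "jaw": -1}
    - {"translation": [0, 0.9, -0.3], "turn": [0, 0, 0], "jaw": -1}
    - {"translation": [0, 0.9, -0.3], "turn": [0, 0, 0], "jaw": -1}
    - {"translation": [0, 0.9, -0.3], "turn": [0, 0, 0], "jaw": -1}

```text
clock: 32.95
ee_pos: [0.4774, 0.2664, 0.0567]
tool_rot: [2.176, 0.107, -2.166]
force: [-0.0, -0.6, -2.9]
width: 0.542
```

Request:
jog_arm:
  targets:
    - {"translation": [0, 0.9, -0.3], "turn": [0, 0, 0], "jaw": -1}
    - {"translation": [0, 0.9, -0.3], "turn": [0, 0, 0], "jaw": -1}
    - {"translation": [0, 0.9, -0.3], "turn": [0, 0, 0], "jaw": -1}
    - {"translation": [0, 0.9, -0.3], "turn": [0, 0, 0], "jaw": -1}
    - {"translation": [0, 0.9, -0.3], "turn": [0, 0, 0], "jaw": -1}

```text
clock: 33.45
ee_pos: [0.5177, 0.1724, 0.0568]
tool_rot: [2.17, 0.115, -2.162]
force: [-0.0, 0.0, -2.2]
width: 0.541
```

```bash
python3 -c "
from h import *
rp();go(rk(0,170,54),-174.9)"
```

```text
rack [-30.5 267.   56.8] jaw-rack 1.0
t 33.5 at [517.7 172.4  56.8] jaw -173.9 tilt -1.0 w 0.541 q6 -0.58 F [-0.   0.  -2.2]
 need tool units [ 0.15  4.87 -1.44] rows 4.87
 turn x units 0.17
 after turn units [ 0.15  4.85 -1.52]
 residual rot [-0.   -0.04 -0.01]
```

Request:
jog_arm:
  targets:
    - {"translation": [0, 0.8, -0.35], "turn": [0.15, 0, 0], "jaw": -1}
    - {"translation": [0, 0.8, -0.35], "turn": [0, 0, 0], "jaw": -1}
    - {"translation": [0, 0.8, -0.35], "turn": [0, 0, 0], "jaw": -1}
    - {"translation": [0, 0.8, -0.35], "turn": [0, 0, 0], "jaw": -1}
    - {"translation": [0, 0, 0], "turn": [0, 0, 0], "jaw": -1}

```text
clock: 33.95
ee_pos: [0.5528, 0.1029, 0.0566]
tool_rot: [2.174, 0.103, -2.169]
force: [-1.0, -0.6, -1.4]
width: 0.539
```

```bash
python3 -c "
from h import *
rp();go(rk(0,140,54),-174.9)"
```

```text
rack [ -1.7 194.7  56.6] jaw-rack 0.39
t 34.0 at [552.8 102.9  56.6] jaw -174.5 tilt -1.0 w 0.539 q6 -0.44 F [-1.  -0.6 -1.4]
 need tool units [ 0.13  2.73 -0.06] rows 2.73
 turn x units 0.07
 after turn units [ 0.13  2.73 -0.08]
 residual rot [-0.   -0.02 -0.01]
```

Request:
jog_arm:
  targets:
    - {"translation": [0.05, 0.7, -0.1], "turn": [0.07, 0, 0], "jaw": -1}
    - {"translation": [0, 0.7, 0], "turn": [0, 0, 0], "jaw": -1}
    - {"translation": [0, 0.7, 0], "turn": [0, 0, 0], "jaw": -1}
    - {"translation": [0, 0.5, 0], "turn": [0, 0, 0], "jaw": -1}
    - {"translation": [0, 0, 0], "turn": [0, 0, 0], "jaw": -1}

```text
clock: 34.45
ee_pos: [0.5588, 0.0462, 0.0554]
tool_rot: [2.176, 0.097, -2.173]
force: [-0.7, -0.7, -2.5]
width: 0.542
```

```bash
python3 -c "
from h import *
rp();go(rk(0,64,53),-174.9)"
```

```text
rack [ -0.7 137.6  55.4] jaw-rack 0.08
t 34.5 at [558.8  46.2  55.4] jaw -174.8 tilt -1.0 w 0.542 q6 -0.34 F [-0.7 -0.7 -2.5]
 need tool units [ 0.12  3.68 -0.03] rows 3.68
 turn x units 0.01
 after turn units [ 0.12  3.68 -0.04]
 residual rot [-0.   -0.01 -0.01]
```

Request:
jog_arm:
  targets:
    - {"translation": [0.05, 0.6, -0.03], "turn": [0, 0, 0], "jaw": -1}
    - {"translation": [0, 0.6, 0], "turn": [0, 0, 0], "jaw": -1}
    - {"translation": [0, 0.6, 0], "turn": [0, 0, 0], "jaw": -1}
    - {"translation": [0, 0.6, 0], "turn": [0, 0, 0], "jaw": -1}
    - {"translation": [0, 0, 0], "turn": [0, 0, 0], "jaw": -1}

```text
clock: 34.95
ee_pos: [0.5641, -0.0056, 0.0545]
tool_rot: [2.176, 0.098, -2.173]
force: [-0.2, 0.1, -1.5]
width: 0.545
```

```bash
python3 -c "
from h import *
rp();go(rk(0,64,53),-174.9)"
```

```text
rack [-0.1 85.5 54.5] jaw-rack 0.13
t 35.0 at [564.1  -5.6  54.5] jaw -174.8 tilt -1.0 w 0.545 q6 -0.25 F [-0.2  0.1 -1.5]
 need tool units [ 0.08  1.08 -0.  ] rows 1.08
 turn x units 0.02
 after turn units [ 0.08  1.08 -0.  ]
 residual rot [-0.   -0.01 -0.01]
```

Request:
jog_arm:
  targets:
    - {"translation": [0.05, 0.5, 0], "turn": [0, 0, 0], "jaw": -1}
    - {"translation": [0.03, 0.3, 0], "turn": [0, 0, 0], "jaw": -1}
    - {"translation": [0, 0.2, 0], "turn": [0, 0, 0], "jaw": -1}
    - {"translation": [0, 0.1, 0], "turn": [0, 0, 0], "jaw": -1}
    - {"translation": [0, 0, 0], "turn": [0, 0, 0], "jaw": -1}

```text
clock: 35.45
ee_pos: [0.5662, -0.0246, 0.053]
tool_rot: [2.182, 0.103, -2.176]
force: [-0.2, -0.1, -2.1]
width: 0.537
```

```bash
python3 -c "
from h import *
rp();go(rk(0,64,53),-174.9)"
```

```text
rack [ 0.3 66.4 53. ] jaw-rack -0.02
t 35.5 at [566.2 -24.6  53. ] jaw -174.9 tilt -1.0 w 0.537 q6 -0.2 F [-0.2 -0.1 -2.1]
 need tool units [0.   0.12 0.01] rows 0.12
 turn x units -0.0
 after turn units [0.   0.12 0.01]
 residual rot [ 0.   -0.03  0.06]
```

Request:
jog_arm:
  targets:
    - {"translation": [0.02, 0, 0], "turn": [0, 0, 0], "jaw": -1}
    - {"translation": [0, 0, 0], "turn": [0, 0, 0], "jaw": 1}
    - {"translation": [0, 0, 0], "turn": [0, 0, 0], "jaw": 1}
    - {"translation": [0, 0, 0], "turn": [0, 0, 0], "jaw": 1}
    - {"translation": [0, 0, 0], "turn": [0, 0, 0], "jaw": 1}

```text
clock: 35.95
ee_pos: [0.5672, -0.0252, 0.0535]
tool_rot: [2.183, 0.104, -2.173]
force: [0.3, -0.2, 0.1]
width: 0.84
```

Request:
jog_arm:
  targets:
    - {"translation": [-0.4, 0, 0], "turn": [0, 0, 0], "jaw": 1}
    - {"translation": [-1, 0, 0], "turn": [0, 0, 0], "jaw": 1}
    - {"translation": [-1, 0, 0], "turn": [0, 0, 0], "jaw": 1}
    - {"translation": [-1, 0, 0], "turn": [0, 0, 0], "jaw": 1}
    - {"translation": [-1, 0, 0], "turn": [0, 0, 0], "jaw": -1}

```text
clock: 36.45
ee_pos: [0.5649, -0.0267, 0.1434]
tool_rot: [2.177, 0.101, -2.178]
force: [-0.2, -0.1, -0.9]
width: 0.955
```

```bash
python3 -c "
from h import *
rp();
d=snap('scene','s8');go(rk(0,-223,150),-174.9)
cv2.imwrite('pics/c8.png',cv2.resize(cv2.imread('pics/s8.png')[100:260,150:350],None,fx=4,fy=4)[:600])"
```

```text
rack [ -1.1  64.5 143.4] jaw-rack 0.02
t 36.5 at [567.1 -26.6 147.3] jaw -174.8 tilt -1.0 w 0.918 q6 -0.2 F [2.2 0.3 3.2]
 need tool units [-0.19 14.37  0.06] rows 14.37
 turn x units 0.01
 after turn units [-0.19 14.37  0.05]
 residual rot [ 0.   -0.05  0.03]
```

View pics/c8.png

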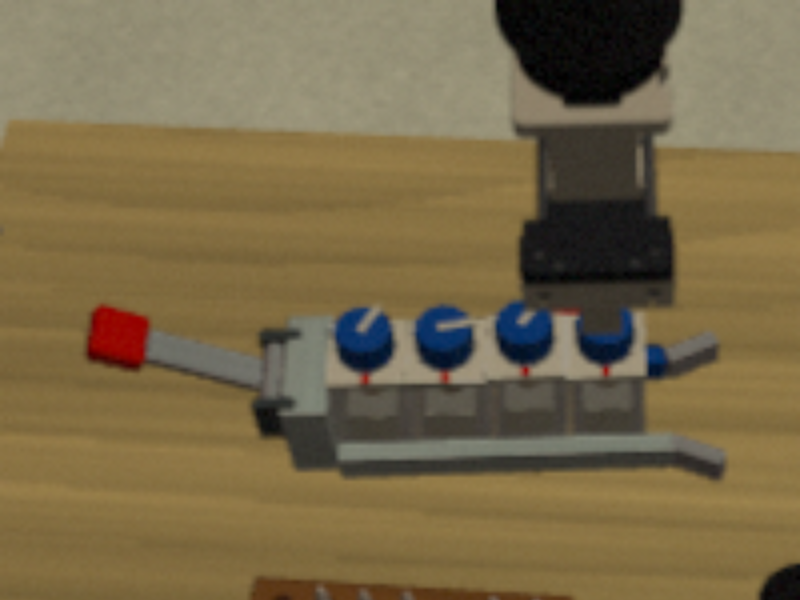

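All four tubes are in the channel, with the last tube's outer edge (crop px 645) inside the blue bar's end. Next is the lever.

Request:
jog_arm:
  targets:
    - {"translation": [-0.2, 1, 0], "turn": [0, 0, 0], "jaw": -1}
    - {"translation": [0, 1, 0], "turn": [0, 0, 0], "jaw": -1}
    - {"translation": [0, 1, 0], "turn": [0, 0, 0], "jaw": -1}
    - {"translation": [0, 1, 0], "turn": [0, 0, 0], "jaw": -1}
    - {"translation": [0, 1, 0], "turn": [0, 0, 0], "jaw": -1}

```text
clock: 37.0
ee_pos: [0.5785, -0.1273, 0.1571]
tool_rot: [2.189, 0.108, -2.161]
force: [-0.2, 0.7, 0.5]
width: 0.467
```

Request:
jog_arm:
  targets:
    - {"translation": [0, 1, 0], "turn": [0, 0, 0], "jaw": -1}
    - {"translation": [0, 1, 0], "turn": [0, 0, 0], "jaw": -1}
    - {"translation": [0, 1, 0], "turn": [0, 0, 0], "jaw": -1}
    - {"translation": [0, 1, 0], "turn": [0, 0, 0], "jaw": -1}
    - {"translation": [0, 1, 0], "turn": [0, 0, 0], "jaw": -1}

```text
clock: 37.5
ee_pos: [0.5885, -0.2317, 0.1598]
tool_rot: [2.191, 0.107, -2.157]
force: [-0.4, -0.4, 0.2]
width: 0.031
```

Request:
jog_arm:
  targets:
    - {"translation": [0, 1, 0], "turn": [0, 0, 0], "jaw": -1}
    - {"translation": [0, 1, 0], "turn": [0, 0, 0], "jaw": -1}
    - {"translation": [0, 0.8, 0], "turn": [0, 0, 0], "jaw": -1}
    - {"translation": [0, 0, 0], "turn": [0, 0, 0], "jaw": -1}

```text
clock: 37.9
ee_pos: [0.5938, -0.2925, 0.1611]
tool_rot: [2.193, 0.104, -2.157]
force: [0.9, 0.8, -1.2]
width: 0.003
```

```bash
python3 -c "
from h import *
rp();go(rk(0,-226,115),-174.9)
snap('top','t9'); lst('t9') if 0 else None"
```

```text
rack [   4.  -202.9  161.1] jaw-rack 0.22
t 37.9 at [ 593.8 -292.5  161.1] jaw -174.7 tilt -0.9999 w 0.003 q6 0.26 F [ 0.9  0.8 -1.2]
 need tool units [2.3  1.16 0.24] rows 2.3
 turn x units 0.04
 after turn units [2.3  1.16 0.24]
 residual rot [ 0.   -0.17  0.02]
```

Request:
jog_arm:
  targets:
    - {"translation": [0.3, 0.6, 0.2], "turn": [0, -0.15, 0], "jaw": -1}
    - {"translation": [0.8, 0.5, 0], "turn": [0, 0, 0], "jaw": -1}
    - {"translation": [0.6, 0, 0], "turn": [0, 0, 0], "jaw": -1}
    - {"translation": [0, 0, 0], "turn": [0, 0, 0], "jaw": -1}

```text
clock: 38.35
ee_pos: [0.5915, -0.3139, 0.124]
tool_rot: [2.175, 0.105, -2.174]
force: [0.2, -0.0, 0.4]
width: 0.007
```

```bash
python3 -c "
from h import *
rp();go(rk(0,-238,58),-174.9)"
```

```text
rack [-2.000e-01 -2.239e+02  1.240e+02] jaw-rack 0.29
t 38.4 at [ 591.5 -313.9  124. ] jaw -174.6 tilt -1.0 w 0.007 q6 0.29 F [ 0.2 -0.   0.4]
 need tool units [ 3.3   0.71 -0.01] rows 3.3
 turn x units 0.05
 after turn units [ 3.3   0.71 -0.01]
 residual rot [ 0.   -0.    0.03]
```

Request:
jog_arm:
  targets:
    - {"translation": [0.5, 0.1, 0], "turn": [0, 0, 0], "jaw": -1}
    - {"translation": [0.5, 0.1, 0], "turn": [0, 0, 0], "jaw": -1}
    - {"translation": [0.5, 0.15, 0], "turn": [0, 0, 0], "jaw": -1}
    - {"translation": [0.5, 0.15, 0], "turn": [0, 0, 0], "jaw": -1}

```text
clock: 38.75
ee_pos: [0.5937, -0.3246, 0.083]
tool_rot: [2.174, 0.105, -2.169]
force: [-0.5, -4.3, 8.5]
width: 0.008
```

```bash
python3 -c "
from h import *
rp();go(rk(0,-238,58),-174.9)"
```

```text
rack [   1.1 -234.8   83. ] jaw-rack 0.43
t 38.8 at [ 593.7 -324.6   83. ] jaw -174.5 tilt -1.0 w 0.008 q6 0.31 F [-0.5 -4.3  8.5]
 need tool units [1.25 0.16 0.06] rows 1.25
 turn x units 0.07
 after turn units [1.25 0.16 0.06]
 residual rot [-0.   -0.02 -0.  ]
```

Request:
jog_arm:
  targets:
    - {"translation": [0.5, 0.1, 0.03], "turn": [0, 0, 0], "jaw": -1}
    - {"translation": [0.4, 0.05, 0], "turn": [0, 0, 0], "jaw": -1}
    - {"translation": [0.3, 0, 0], "turn": [0, 0, 0], "jaw": -1}
    - {"translation": [0.2, 0, 0], "turn": [0, 0, 0], "jaw": -1}

```text
clock: 39.15
ee_pos: [0.5941, -0.3299, 0.0531]
tool_rot: [2.175, 0.102, -2.167]
force: [0.0, -0.0, 0.9]
width: 0.007
```

```bash
python3 -c "
from h import *
rp();go(rk(0,-238,58),-174.9)"
```

```text
rack [   0.9 -240.1   53.1] jaw-rack 0.43
t 39.1 at [ 594.1 -329.9   53.1] jaw -174.5 tilt -1.0 w 0.007 q6 0.32 F [ 0.  -0.   0.9]
 need tool units [-0.25 -0.11  0.04] rows 0.25
 turn x units 0.08
 after turn units [-0.25 -0.11  0.05]
 residual rot [-0.   -0.03 -0.02]
```

```bash
python3 -c "
from h import *
d=snap('scene','s10');snap('top','t10')
cv2.imwrite('pics/c10.png',np.hstack([cv2.resize(cv2.imread('pics/s10.png')[130:230,150:250],None,fx=4,fy=4),cv2.resize(cv2.imread('pics/t10.png')[150:250,380:480],None,fx=4,fy=4)]))"
```

```text
(no output)
```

View pics/c10.png

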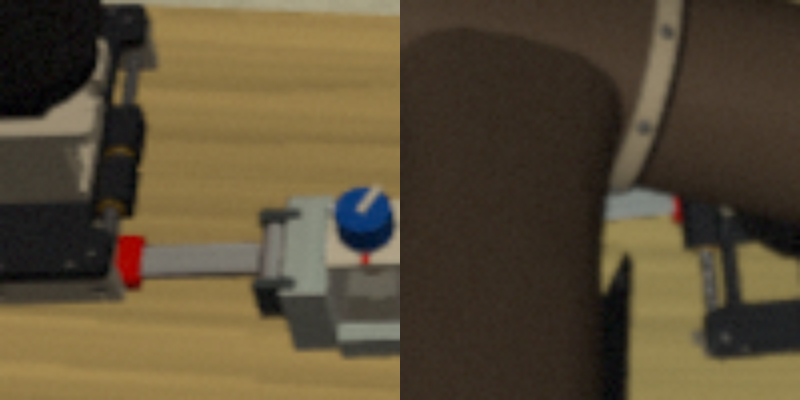

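Request:
jog_arm:
  targets:
    - {"translation": [-0.3, 0, 0], "turn": [0, 0, 0], "jaw": -1}
    - {"translation": [-0.5, 0, 0], "turn": [0, 0, 0], "jaw": -1}
    - {"translation": [0, 0, 0], "turn": [0, 0, 0], "jaw": -1}

```text
clock: 39.55
ee_pos: [0.5942, -0.3292, 0.0708]
tool_rot: [2.174, 0.103, -2.167]
force: [0.8, -0.2, 1.1]
width: 0.003
```

Request:
jog_arm:
  targets:
    - {"translation": [-0.8, 0, 0], "turn": [0, 0, 0], "jaw": -1}
    - {"translation": [-1, -0.5, 0], "turn": [0, 0, 0], "jaw": -1}
    - {"translation": [-1, -1, 0], "turn": [0, 0, 0], "jaw": -1}
    - {"translation": [-1, -1, 0], "turn": [0, 0, 0], "jaw": -1}
    - {"translation": [-1, -1, 0], "turn": [0, 0, 0], "jaw": -1}

```text
clock: 40.05
ee_pos: [0.5858, -0.2587, 0.1691]
tool_rot: [2.174, 0.101, -2.172]
force: [0.8, -0.2, 0.1]
width: 0.007
```

```bash
python3 -c "
from h import *
rp()
d=snap('scene','s11');snap('top','t11')
cv2.imwrite('pics/c11.png',np.hstack([cv2.resize(cv2.imread('pics/s11.png')[130:230,150:250],None,fx=4,fy=4),cv2.resize(cv2.imread('pics/t11.png')[150:250,380:480],None,fx=4,fy=4)]))"
```

```text
rack [  -1.  -168.5  169.1] jaw-rack 0.28
```

View pics/c11.png

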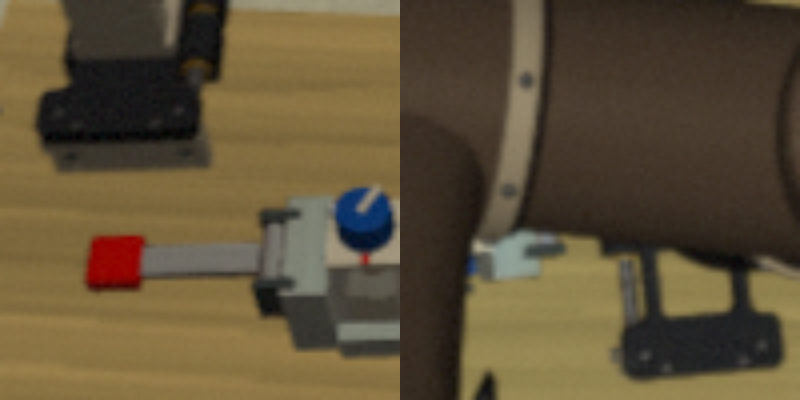

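```bash
python3 -c "
from h import *
d=dict(np.load('pics/s11.npz'))
for y,z in((-223,107),(-238,62),(-238,55),(-234,78)): print(y,z,(proj(d,rk(0,y,z))-[150,130])*4)
p=d['p'];h=cv2.cvtColor(p,cv2.COLOR_BGR2HSV);m=((h[...,0]<8)|(h[...,0]>172))&(h[...,1]>140)&(h[...,2]>90)
m[:, :160]=0;m[:,210:]=0;ys,xs=np.nonzero(m);print(xs.mean(),ys.mean(),ys.min(),ys.max(),(xs.mean()-150)*4,(ys.mean()-130)*4)
print((proj(dict(np.load('pics/s11.npz')),rk(0,-142,55))-[150,130])*4)
# cap geometry: detect caps in scene
for i,y in enumerate((-81,-33,15,65)): print(proj(d,rk(0,y,104)))
cv2.imwrite('pics/c12.png',cv2.resize(p[165:225,215:325],None,fx=7,fy=7,interpolation=cv2.INTER_CUBIC))
"
```

```text
-223 107 [116.7106751 209.9841373]
-238 62 [109.0062371 254.5554744]
-238 55 [111.66035863 261.1384077 ]
-234 78 [109.47799135 239.0881211 ]
178.49358974358975 194.56410256410257 189 200 113.974358974359 258.2564102564103
[268.11999006 256.94022915]
[239.28627749 181.67715957]
[259.43398032 181.14740172]
[279.5451553  180.61860433]
[300.45556037 180.06879222]
```

View pics/c12.png

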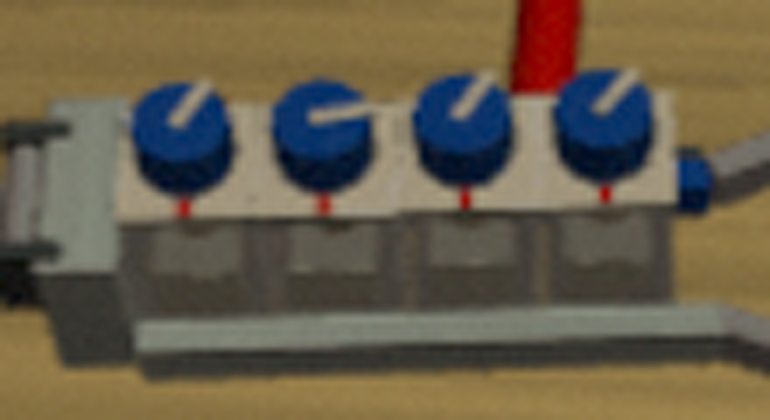

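The lever is level and stays down: the pad centroid at crop (114,258) is close to the predicted down position (109,255), against (117,210) when up. Now the caps.

```bash
python3 -c "
from h import *
rp();go(rk(1.5,-80,130),-174.9+45)"
```

```text
rack [   1.1 -168.   172.4] jaw-rack 0.43
t 40.1 at [ 587.8 -258.   172.4] jaw -174.5 tilt -1.0 w 0.004 q6 0.21 F [ 0.5 -1.1 -0.3]
 need tool units [ 2.11 -4.41 -0.04] rows 4.41
 turn x units -7.78
 after turn units [ 2.11 -3.11 -3.12]
 residual rot [-0.   -0.03 -0.07]
```

Request:
jog_arm:
  targets:
    - {"translation": [0, 0, 0], "turn": [-1, 0, 0], "jaw": 1}
    - {"translation": [0, 0, 0], "turn": [-1, 0, 0], "jaw": 1}
    - {"translation": [0, 0, 0], "turn": [-1, 0, 0], "jaw": 1}
    - {"translation": [0, 0, 0], "turn": [-1, 0, 0], "jaw": 1}
    - {"translation": [0, 0, 0], "turn": [-1, 0, 0], "jaw": 1}

```text
clock: 40.65
ee_pos: [0.5886, -0.2574, 0.1752]
tool_rot: [1.879, 0.588, -1.856]
force: [0.6, -0.4, 0.5]
width: 0.398
```

Request:
jog_arm:
  targets:
    - {"translation": [0, 0, 0], "turn": [-1, 0, 0], "jaw": 1}
    - {"translation": [0, 0, 0], "turn": [-1, 0, 0], "jaw": 1}
    - {"translation": [0, 0, 0], "turn": [-0.5, 0, 0], "jaw": 1}
    - {"translation": [0, 0, 0], "turn": [0, 0, 0], "jaw": 1}

```text
clock: 41.05
ee_pos: [0.5884, -0.258, 0.1755]
tool_rot: [1.707, 0.79, -1.685]
force: [-0.1, -0.1, 0.0]
width: 0.765
```

```bash
python3 -c "
from h import *
rp();go(rk(1.5,-80,130),-174.9+45)"
```

```text
rack [   1.7 -168.1  175.5] jaw-rack 45.24
t 41.0 at [ 588.4 -258.   175.5] jaw -129.7 tilt -0.9999 w 0.765 q6 0.99 F [-0.1 -0.1  0. ]
 need tool units [ 2.26 -3.13 -3.1 ] rows 3.13
 turn x units 0.04
 after turn units [ 2.26 -3.15 -3.09]
 residual rot [-0.   -0.08 -0.12]
```

Request:
jog_arm:
  targets:
    - {"translation": [0.4, -0.8, -0.8], "turn": [0, 0, -0.1], "jaw": 1}
    - {"translation": [0.4, -0.8, -0.8], "turn": [0, 0, 0], "jaw": 1}
    - {"translation": [0.4, -0.8, -0.8], "turn": [0, 0, 0], "jaw": 1}
    - {"translation": [0.3, -0.4, -0.4], "turn": [0, 0, 0], "jaw": 1}
    - {"translation": [0, 0, 0], "turn": [0, 0, 0], "jaw": 1}

```text
clock: 41.55
ee_pos: [0.5814, -0.1781, 0.1451]
tool_rot: [1.714, 0.792, -1.697]
force: [-0.1, -0.5, -0.4]
width: 0.998
```

```bash
python3 -c "
from h import *
rp();go(rk(1.5,-80,84),-174.9+45)"
```

```text
rack [  1.8 -87.8 145.1] jaw-rack 44.65
t 41.5 at [ 581.4 -178.1  145.1] jaw -130.3 tilt -1.0 w 0.998 q6 0.85 F [-0.1 -0.5 -0.4]
 need tool units [ 3.06 -0.3  -0.23] rows 3.06
 turn x units -0.06
 after turn units [ 3.06 -0.3  -0.24]
 residual rot [-0.   -0.09 -0.03]
```

Request:
jog_arm:
  targets:
    - {"translation": [0.3, -0.25, -0.2], "turn": [0, 0, 0], "jaw": 1}
    - {"translation": [0.5, 0, 0], "turn": [0, 0, 0], "jaw": 1}
    - {"translation": [0, 0, 0], "turn": [0, 0, 0], "jaw": 1}

```text
clock: 41.85
ee_pos: [0.5807, -0.1722, 0.1284]
tool_rot: [1.716, 0.79, -1.697]
force: [-0.4, -0.5, -0.2]
width: 0.996
```

```bash
python3 -c "
from h import *
rp();go(rk(1.5,-80,84),-174.9+45);d=snap('scene','s13')
cv2.imwrite('pics/c13.png',cv2.resize(d['pixels'][145:225,200:310],None,fx=7,fy=7,interpolation=cv2.INTER_CUBIC))"
```

```text
rack [  1.7 -81.9 128.4] jaw-rack 44.56
t 41.9 at [ 580.7 -172.2  128.4] jaw -130.3 tilt -0.9999 w 0.996 q6 0.84 F [-0.4 -0.5 -0.2]
 need tool units [ 2.22 -0.08 -0.04] rows 2.22
 turn x units -0.08
 after turn units [ 2.22 -0.08 -0.04]
 residual rot [-0.   -0.09 -0.04]
```

View pics/c13.png

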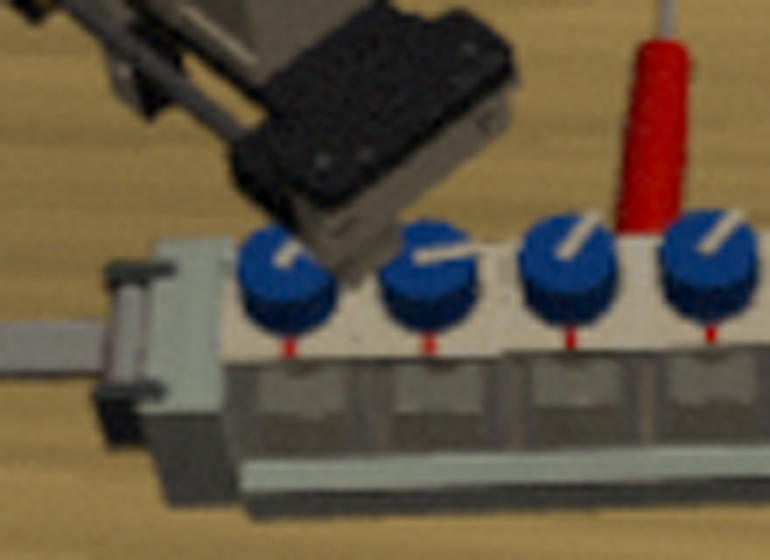

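Request:
jog_arm:
  targets:
    - {"translation": [0.5, -0.08, -0.03], "turn": [0, 0, 0], "jaw": 0.4}
    - {"translation": [0.6, 0, 0], "turn": [0, 0, 0], "jaw": 0.4}
    - {"translation": [0.6, 0, 0], "turn": [0, 0, 0], "jaw": 0.4}
    - {"translation": [0.2, 0, 0], "turn": [0, 0, 0], "jaw": 0.4}
    - {"translation": [0, 0, 0], "turn": [0, 0, 0], "jaw": 0.4}

```text
clock: 42.4
ee_pos: [0.5804, -0.1719, 0.0871]
tool_rot: [1.716, 0.788, -1.698]
force: [0.6, -1.3, -0.5]
width: 0.703
```

```bash
python3 -c "
from h import *
rp();go(rk(1.5,-80,84),-174.9+45)"
```

```text
rack [  1.3 -81.5  87.1] jaw-rack 44.46
t 42.4 at [ 580.4 -171.9   87.1] jaw -130.4 tilt -1.0 w 0.703 q6 0.84 F [ 0.6 -1.3 -0.5]
 need tool units [ 0.16 -0.05 -0.06] rows 0.16
 turn x units -0.09
 after turn units [ 0.16 -0.05 -0.06]
 residual rot [-0.   -0.09 -0.04]
```

Request:
jog_arm:
  targets:
    - {"translation": [0.05, 0, 0], "turn": [0, 0, 0], "jaw": -1}
    - {"translation": [0, 0, 0], "turn": [0, 0, 0], "jaw": -1}
    - {"translation": [0, 0, 0], "turn": [0, 0, 0], "jaw": -1}
    - {"translation": [0, 0, 0], "turn": [0, 0, 0], "jaw": -1}
    - {"translation": [0, 0, 0], "turn": [0, 0, 0], "jaw": -1}

```text
clock: 42.9
ee_pos: [0.5812, -0.172, 0.087]
tool_rot: [1.717, 0.787, -1.696]
force: [-0.2, -0.0, 0.1]
width: 0.306
```

Request:
jog_arm:
  targets:
    - {"translation": [0, 0, 0], "turn": [0, 0, 0], "jaw": -1}
    - {"translation": [0, 0, 0], "turn": [0, 0, 0], "jaw": -1}

```text
clock: 43.1
ee_pos: [0.5814, -0.172, 0.0874]
tool_rot: [1.718, 0.787, -1.695]
force: [-0.2, -0.1, 0.5]
width: 0.122
```

```bash
cat >> h.py <<'E'
def tq():
    s,r,a=st(); print('t',round(s['clock'],2),'F',s['force'].round(1),'T',s['wrist_torque'].round(2),'w',round(s['width'],3),'z',round(s['ee_pos'][2]*1e3,1)); rp()
E
python3 -c "
from h import *
tq()"
```

```text
t 43.1 F [-0.2 -0.1  0.5] T [-0.04  0.04  0.  ] w 0.122 z 87.4
rack [  2.4 -81.7  87.4] jaw-rack 44.48
```

```bash
python3 -c "
from h import *
d=snap('scene','s14')
cv2.imwrite('pics/c14.png',cv2.resize(d['pixels'][145:225,200:310],None,fx=7,fy=7,interpolation=cv2.INTER_CUBIC))"
```

```text
(no output)
```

View pics/c14.png

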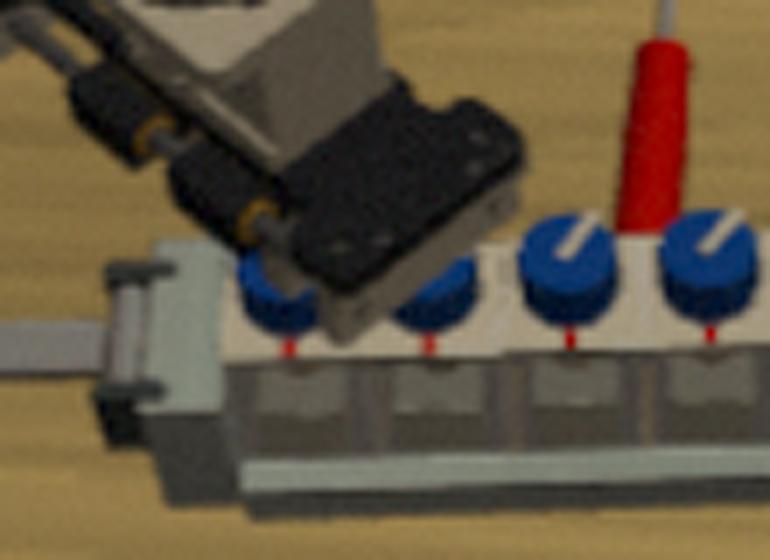

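```bash
python3 -c "
from h import *
d=dict(np.load('pics/s14.npz')); s,r,a=st();p=s['ee_pos']
f=lambda P:((proj(d,P)-[200,145])*7).round()
print('tcp',f(p),'grasp',f(p-r[:,0]*.019),'66up',f(p-r[:,0]*.066),'+jaw26',f(p-r[:,2]*.026),'cap1',f(rk(1.5,-81,104)), f(rk(1.5,-81,80)),'cap2',f(rk(1.5,-33,104)))
im=cv2.resize(d['p'][125:225,170:310],None,fx=5.5,fy=5.5,interpolation=cv2.INTER_CUBIC)
g=lambda P:tuple(((proj(d,P)-[170,125]+.5)*5.5).astype(int))
for k in (0,.019,.066,.12,.2): cv2.circle(im,g(p-r[:,0]*k),3,(0,255,0),-1)
for b in (-1,1):
  q=[p-b*r[:,2]*k1+r[:,1]*e for k1 in(.005,.026) for e in(-.0095,.0095)]
  for x in q:
    cv2.line(im,g(x),g(x-r[:,0]*.06),(0,255,255),1)
cv2.imwrite('pics/c14b.png',im)"
```

```text
tcp [279. 291.] grasp [271. 258.] 66up [253. 171.] +jaw26 [329. 333.] cap1 [275. 260.] [284. 302.] cap2 [416. 257.]
```

View pics/c14b.png

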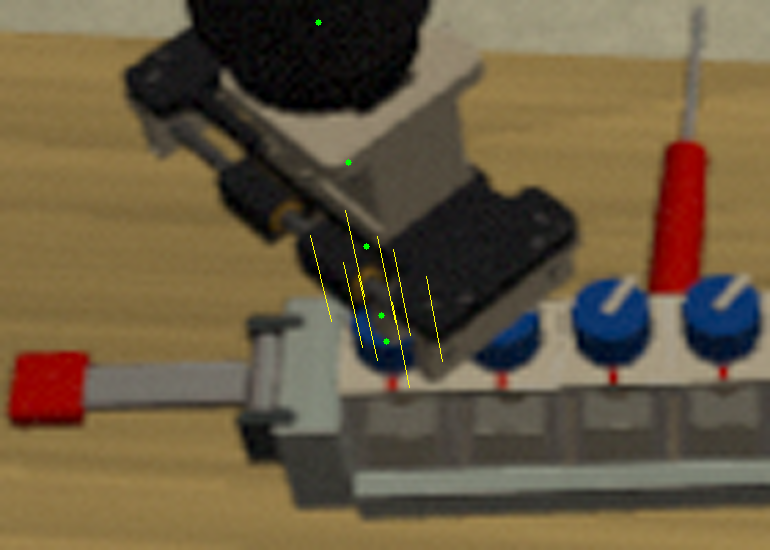

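```bash
python3 -c "
from h import *
tq()
d=dict(np.load('pics/s14.npz'))
cv2.imwrite('pics/c14c.png',cv2.resize(d['p'][160:205,225:275],None,fx=13,fy=13,interpolation=cv2.INTER_CUBIC))"
```

```text
t 43.15 F [-0.2  0.1 -0.2] T [-0.04  0.06 -0.04] w 0.081 z 87.4
rack [  2.4 -81.7  87.4] jaw-rack 44.48
```

View pics/c14c.png

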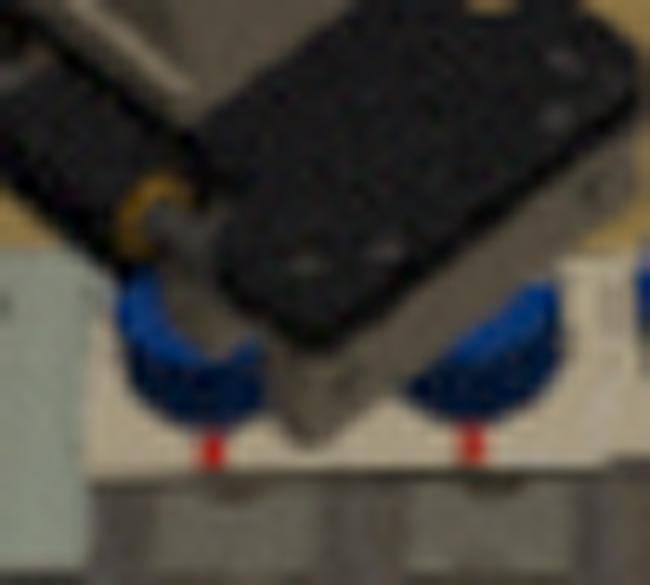

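The fingers shut above cap 1 (crop ~200,300) without gripping it. The real tips are therefore about 19 mm above the reported TCP, which matches the lever press. I'll open and go lower.

Request:
jog_arm:
  targets:
    - {"translation": [-0.2, 0, 0.05], "turn": [0, 0, 0], "jaw": 0.4}
    - {"translation": [0, 0.1, 0], "turn": [0, 0, 0], "jaw": 0.4}
    - {"translation": [0, 0, 0], "turn": [0, 0, 0], "jaw": 0.4}
    - {"translation": [0, 0, 0], "turn": [0, 0, 0], "jaw": 0.4}
    - {"translation": [0, 0, 0], "turn": [0, 0, 0], "jaw": 0.4}

```text
clock: 43.65
ee_pos: [0.5825, -0.1743, 0.092]
tool_rot: [1.718, 0.787, -1.695]
force: [0.0, -0.7, 0.2]
width: 0.472
```

Request:
jog_arm:
  targets:
    - {"translation": [0, 0, 0], "turn": [0, 0, 0], "jaw": 0.4}
    - {"translation": [0, 0, 0], "turn": [0, 0, 0], "jaw": 0.4}
    - {"translation": [0, 0, 0], "turn": [0, 0, 0], "jaw": 0.4}

```text
clock: 43.95
ee_pos: [0.5824, -0.1743, 0.0918]
tool_rot: [1.718, 0.787, -1.695]
force: [1.0, -0.7, 0.6]
width: 0.687
```

```bash
python3 -c "
from h import *
tq();go(rk(1.5,-80.5,72),-174.9+45)"
```

```text
t 43.95 F [ 1.  -0.7  0.6] T [-0.01  0.06 -0.01] w 0.687 z 91.8
rack [  3.1 -84.1  91.8] jaw-rack 44.48
t 44.0 at [ 582.4 -174.3   91.8] jaw -130.4 tilt -0.9999 w 0.687 q6 0.84 F [ 1.  -0.7  0.6]
 need tool units [ 0.99 -0.19 -0.06] rows 0.99
 turn x units -0.09
 after turn units [ 0.99 -0.19 -0.06]
 residual rot [-0.   -0.1  -0.06]
```

Request:
jog_arm:
  targets:
    - {"translation": [0, -0.2, -0.05], "turn": [0, -0.1, -0.05], "jaw": 0.4}
    - {"translation": [0.5, 0, 0], "turn": [0, 0, 0], "jaw": 0.4}
    - {"translation": [0.4, 0, 0], "turn": [0, 0, 0], "jaw": 0.4}
    - {"translation": [0, 0, 0], "turn": [0, 0, 0], "jaw": 0.4}

```text
clock: 44.35
ee_pos: [0.5795, -0.1704, 0.072]
tool_rot: [1.706, 0.788, -1.707]
force: [-1.0, 1.0, -0.6]
width: 0.702
```

```bash
python3 -c "
from h import *
tq();go(rk(1.5,-80.5,70),-174.9+45)"
```

```text
t 44.35 F [-1.   1.  -0.6] T [0.02 0.03 0.03] w 0.702 z 72.0
rack [  0.6 -80.   72. ] jaw-rack 44.48
t 44.4 at [ 579.5 -170.4   72. ] jaw -130.4 tilt -1.0 w 0.702 q6 0.83 F [-1.   1.  -0.6]
 need tool units [ 0.1   0.05 -0.01] rows 0.1
 turn x units -0.09
 after turn units [ 0.1   0.05 -0.01]
 residual rot [ 0.    0.01 -0.  ]
```

Request:
jog_arm:
  targets:
    - {"translation": [0, 0, 0], "turn": [0, 0, 0], "jaw": -1}
    - {"translation": [0, 0, 0], "turn": [0, 0, 0], "jaw": -1}
    - {"translation": [0, 0, 0], "turn": [0, 0, 0], "jaw": -1}
    - {"translation": [0, 0, 0], "turn": [0, 0, 0], "jaw": -1}
    - {"translation": [0, 0, 0], "turn": [0, 0, 0], "jaw": -1}

```text
clock: 44.85
ee_pos: [0.5794, -0.1705, 0.0715]
tool_rot: [1.706, 0.788, -1.708]
force: [0.7, 0.6, -1.2]
width: 0.375
```

Request:
jog_arm:
  targets:
    - {"translation": [0, 0, 0], "turn": [0, 0, 0], "jaw": -1}
    - {"translation": [0, 0, 0], "turn": [0, 0, 0], "jaw": -1}

```text
clock: 45.05
ee_pos: [0.5794, -0.1704, 0.0715]
tool_rot: [1.706, 0.788, -1.708]
force: [0.3, -0.0, -2.3]
width: 0.377
```

```bash
python3 -c "
from h import *
tq()"
```

```text
t 45.05 F [ 0.3 -0.  -2.3] T [-0.02 -0.14 -0.05] w 0.377 z 71.5
rack [  0.5 -80.   71.5] jaw-rack 44.47
```

Request:
jog_arm:
  targets:
    - {"translation": [0, 0, 0], "turn": [1, 0, 0], "jaw": -1}
    - {"translation": [0, 0, 0], "turn": [1, 0, 0], "jaw": -1}
    - {"translation": [0, 0, 0], "turn": [1, 0, 0], "jaw": -1}
    - {"translation": [0, 0, 0], "turn": [1, 0, 0], "jaw": -1}
    - {"translation": [0, 0, 0], "turn": [1, 0, 0], "jaw": -1}

```text
clock: 45.55
ee_pos: [0.5793, -0.1704, 0.0716]
tool_rot: [2.03, 0.357, -2.032]
force: [-0.2, 0.6, -0.9]
width: 0.377
```

```bash
python3 -c "
from h import *
tq();go(rk(1.5,-80.5,71.5),-174.9)"
```

```text
t 45.55 F [-0.2  0.6 -0.9] T [ 0.02 -0.06  0.11] w 0.377 z 71.6
rack [  0.4 -80.   71.6] jaw-rack 14.91
t 45.5 at [ 579.3 -170.4   71.6] jaw -160.0 tilt -1.0 w 0.377 q6 0.31 F [-0.2  0.6 -0.9]
 need tool units [ 0.    0.04 -0.05] rows 0.05
 turn x units 2.6
 after turn units [ 0.    0.03 -0.05]
 residual rot [ 0.    0.01 -0.01]
```

Request:
jog_arm:
  targets:
    - {"translation": [0, 0, 0], "turn": [1, 0, 0], "jaw": -1}
    - {"translation": [0, 0, 0], "turn": [1, 0, 0], "jaw": -1}
    - {"translation": [0, 0, 0], "turn": [1, 0, 0], "jaw": -1}
    - {"translation": [0, 0, 0], "turn": [1, 0, 0], "jaw": -1}
    - {"translation": [0, 0, 0], "turn": [1, 0, 0], "jaw": -1}

```text
clock: 46.05
ee_pos: [0.5789, -0.1705, 0.0715]
tool_rot: [-2.131, 0.184, 2.134]
force: [0.5, 0.9, -0.7]
width: 0.377
```

Request:
jog_arm:
  targets:
    - {"translation": [0, 0, 0], "turn": [1, 0, 0], "jaw": -1}
    - {"translation": [0, 0, 0], "turn": [1, 0, 0], "jaw": -1}
    - {"translation": [0, 0, 0], "turn": [1, 0, 0], "jaw": -1}
    - {"translation": [0, 0, 0], "turn": [1, 0, 0], "jaw": -1}
    - {"translation": [0, 0, 0], "turn": [1, 0, 0], "jaw": -1}

```text
clock: 46.55
ee_pos: [0.5785, -0.1703, 0.0715]
tool_rot: [-1.82, 0.658, 1.823]
force: [-0.6, 0.8, -1.2]
width: 0.376
```

```bash
python3 -c "
from h import *
tq();go(rk(1.5,-80.5,71.5),-174.9)"
```

```text
t 46.55 F [-0.6  0.8 -1.2] T [ 0.26 -0.09  0.15] w 0.376 z 71.5
rack [ -0.4 -79.8  71.5] jaw-rack -44.71
t 46.5 at [ 578.5 -170.3   71.5] jaw 140.4 tilt -1.0 w 0.376 q6 -0.73 F [-0.6  0.8 -1.2]
 need tool units [ 0.   -0.04 -0.09] rows 0.09
 turn x units -7.8
 after turn units [ 0.    0.04 -0.09]
 residual rot [ 0.    0.02 -0.01]
```

Request:
jog_arm:
  targets:
    - {"translation": [0, 0, 0], "turn": [0, 0, 0], "jaw": 0.2}
    - {"translation": [0, 0, 0], "turn": [0, 0, 0], "jaw": 0.2}
    - {"translation": [0, 0, 0], "turn": [0, 0, 0], "jaw": 0.2}
    - {"translation": [-0.8, 0, 0], "turn": [0, 0, 0], "jaw": 0.2}
    - {"translation": [-0.8, 0, 0], "turn": [0, 0, 0], "jaw": 0.2}

```text
clock: 47.05
ee_pos: [0.5771, -0.1703, 0.1024]
tool_rot: [-1.821, 0.654, 1.832]
force: [-0.0, 0.3, 0.2]
width: 0.598
```

Request:
jog_arm:
  targets:
    - {"translation": [-0.1, 0, 0], "turn": [-1, 0, 0], "jaw": 0.2}
    - {"translation": [0, 0, 0], "turn": [-1, 0, 0], "jaw": 0.2}
    - {"translation": [0, 0, 0], "turn": [-1, 0, 0], "jaw": 0.2}
    - {"translation": [0, 0, 0], "turn": [-1, 0, 0], "jaw": 0.2}
    - {"translation": [0, 0, 0], "turn": [-1, 0, 0], "jaw": 0.2}

```text
clock: 47.55
ee_pos: [0.579, -0.1707, 0.1081]
tool_rot: [-2.14, 0.17, 2.141]
force: [0.0, -0.8, -0.5]
width: 0.602
```

Request:
jog_arm:
  targets:
    - {"translation": [0, 0, 0], "turn": [-1, 0, 0], "jaw": 0.2}
    - {"translation": [0, 0, 0], "turn": [-1, 0, 0], "jaw": 0.2}
    - {"translation": [0, 0, 0], "turn": [-1, 0, 0], "jaw": 0.2}
    - {"translation": [0, 0, 0], "turn": [-1, 0, 0], "jaw": 0.2}
    - {"translation": [0, 0, 0], "turn": [-1, 0, 0], "jaw": 0.2}

```text
clock: 48.05
ee_pos: [0.5791, -0.171, 0.1088]
tool_rot: [2.016, 0.38, -2.016]
force: [0.1, -0.2, -1.0]
width: 0.601
```

Request:
jog_arm:
  targets:
    - {"translation": [0, 0, 0], "turn": [-1, 0, 0], "jaw": 0.2}
    - {"translation": [0, 0, 0], "turn": [-1, 0, 0], "jaw": 0.2}
    - {"translation": [0, 0, 0], "turn": [-1, 0, 0], "jaw": 0.2}
    - {"translation": [0, 0, 0], "turn": [-1, 0, 0], "jaw": 0.2}
    - {"translation": [0, 0, 0], "turn": [-1, 0, 0], "jaw": 0.2}

```text
clock: 48.55
ee_pos: [0.5793, -0.1712, 0.1093]
tool_rot: [1.679, 0.815, -1.679]
force: [0.1, 0.8, 0.9]
width: 0.6
```

```bash
python3 -c "
from h import *
tq();go(rk(0.5,-80,72),-174.9+45)"
```

```text
t 48.55 F [0.1 0.8 0.9] T [0.02 0.02 0.06] w 0.6 z 109.3
rack [  0.3 -80.8 109.3] jaw-rack 46.8
t 48.5 at [ 579.3 -171.2  109.3] jaw -128.1 tilt -1.0 w 0.6 q6 0.87 F [0.1 0.8 0.9]
 need tool units [ 1.86 -0.02 -0.04] rows 1.86
 turn x units 0.31
 after turn units [ 1.86 -0.02 -0.04]
 residual rot [ 0.    0.01 -0.02]
```

Request:
jog_arm:
  targets:
    - {"translation": [0.6, 0, 0], "turn": [0.2, 0, 0], "jaw": 0.2}
    - {"translation": [0.6, 0, 0], "turn": [0, 0, 0], "jaw": 0.2}
    - {"translation": [0.5, 0, 0], "turn": [0, 0, 0], "jaw": 0.2}
    - {"translation": [0, 0, 0], "turn": [0, 0, 0], "jaw": 0.2}

```text
clock: 48.95
ee_pos: [0.5787, -0.1713, 0.0718]
tool_rot: [1.695, 0.798, -1.696]
force: [-0.4, -0.3, -0.2]
width: 0.603
```

```bash
python3 -c "
from h import *
tq();go(rk(0.5,-80,72),-174.9+45)"
```

```text
t 48.95 F [-0.4 -0.3 -0.2] T [0.07 0.07 0.01] w 0.603 z 71.8
rack [ -0.3 -80.8  71.8] jaw-rack 45.44
t 49.0 at [ 578.7 -171.3   71.8] jaw -129.5 tilt -1.0 w 0.603 q6 0.84 F [-0.4 -0.3 -0.2]
 need tool units [-0.01 -0.   -0.06] rows 0.06
 turn x units 0.08
 after turn units [-0.01 -0.   -0.06]
 residual rot [ 0.    0.01 -0.01]
```

Request:
jog_arm:
  targets:
    - {"translation": [0, 0, -0.04], "turn": [0, 0, 0], "jaw": -1}
    - {"translation": [0, 0, 0], "turn": [0, 0, 0], "jaw": -1}
    - {"translation": [0, 0, 0], "turn": [0, 0, 0], "jaw": -1}
    - {"translation": [0, 0, 0], "turn": [0, 0, 0], "jaw": -1}
    - {"translation": [0, 0, 0], "turn": [0, 0, 0], "jaw": -1}

```text
clock: 49.45
ee_pos: [0.5792, -0.1704, 0.0713]
tool_rot: [1.695, 0.798, -1.698]
force: [0.9, 0.2, -2.6]
width: 0.378
```

Request:
jog_arm:
  targets:
    - {"translation": [0, 0, 0], "turn": [1, 0, 0], "jaw": -1}
    - {"translation": [0, 0, 0], "turn": [1, 0, 0], "jaw": -1}
    - {"translation": [0, 0, 0], "turn": [1, 0, 0], "jaw": -1}
    - {"translation": [0, 0, 0], "turn": [1, 0, 0], "jaw": -1}
    - {"translation": [0, 0, 0], "turn": [1, 0, 0], "jaw": -1}

```text
clock: 49.95
ee_pos: [0.5791, -0.1703, 0.0712]
tool_rot: [2.021, 0.37, -2.023]
force: [-0.1, -0.5, -1.8]
width: 0.377
```

```bash
python3 -c "
from h import *
tq()"
```

```text
t 49.95 F [-0.1 -0.5 -1.8] T [ 0.12 -0.11  0.2 ] w 0.377 z 71.2
rack [  0.2 -79.8  71.2] jaw-rack 15.76
```

Request:
jog_arm:
  targets:
    - {"translation": [0, 0, 0], "turn": [1, 0, 0], "jaw": -1}
    - {"translation": [0, 0, 0], "turn": [1, 0, 0], "jaw": -1}

```text
clock: 50.15
ee_pos: [0.579, -0.1703, 0.0712]
tool_rot: [2.139, 0.165, -2.14]
force: [0.2, 0.7, -2.3]
width: 0.378
```

```bash
python3 -c "
from h import *
tq()"
```

```text
t 50.15 F [ 0.2  0.7 -2.3] T [ 0.16 -0.14  0.13] w 0.378 z 71.2
rack [  0.1 -79.8  71.2] jaw-rack 3.82
```

Request:
jog_arm:
  targets:
    - {"translation": [0, 0, 0], "turn": [1, 0, 0], "jaw": -1}
    - {"translation": [0, 0, 0], "turn": [1, 0, 0], "jaw": -1}

```text
clock: 50.35
ee_pos: [0.5789, -0.1703, 0.0712]
tool_rot: [-2.195, 0.06, 2.196]
force: [0.8, 0.4, -2.9]
width: 0.378
```

```bash
python3 -c "
from h import *
tq()"
```

```text
t 50.35 F [ 0.8  0.4 -2.9] T [ 0.14 -0.15  0.11] w 0.378 z 71.2
rack [ -0.  -79.8  71.2] jaw-rack -8.11
```

Request:
jog_arm:
  targets:
    - {"translation": [0, 0, 0], "turn": [1, 0, 0], "jaw": -1}
    - {"translation": [0, 0, 0], "turn": [1, 0, 0], "jaw": -1}

```text
clock: 50.55
ee_pos: [0.5792, -0.1699, 0.0713]
tool_rot: [-2.084, 0.274, 2.082]
force: [3.7, 8.4, -2.1]
width: 0.377
```

```bash
python3 -c "
from h import *
tq()"
```

```text
t 50.55 F [ 3.7  8.4 -2.1] T [ 3.01 -0.86  0.61] w 0.377 z 71.3
rack [  0.4 -79.5  71.3] jaw-rack -20.03
```

Request:
jog_arm:
  targets:
    - {"translation": [0, 0, 0], "turn": [1, 0, 0], "jaw": -1}
    - {"translation": [0, 0, 0], "turn": [1, 0, 0], "jaw": -1}

```text
clock: 50.75
ee_pos: [0.579, -0.1698, 0.0715]
tool_rot: [-1.963, 0.468, 1.962]
force: [-0.3, -0.8, -0.5]
width: 0.372
```

```bash
python3 -c "
from h import *
tq()"
```

```text
t 50.75 F [-0.3 -0.8 -0.5] T [-0.2   0.16  0.71] w 0.372 z 71.5
rack [  0.2 -79.3  71.5] jaw-rack -31.84
```

Torque rose to about 0.7 Nm, so cap 1 is at its stop. Release and check.

Request:
jog_arm:
  targets:
    - {"translation": [0, 0, 0], "turn": [0, 0, 0], "jaw": 0.2}
    - {"translation": [0, 0, 0], "turn": [0, 0, 0], "jaw": 0.2}
    - {"translation": [0, 0, 0], "turn": [0, 0, 0], "jaw": 0.2}
    - {"translation": [-0.8, 0, 0], "turn": [0, 0, 0], "jaw": 0.2}
    - {"translation": [-0.9, 0, 0], "turn": [0, 0, 0], "jaw": 0.2}

```text
clock: 51.25
ee_pos: [0.5778, -0.1699, 0.1048]
tool_rot: [-1.964, 0.463, 1.969]
force: [0.4, 0.2, -0.6]
width: 0.6
```

Request:
jog_arm:
  targets:
    - {"translation": [-0.2, 0, 0], "turn": [-1, 0, 0], "jaw": 0.2}
    - {"translation": [0, 0, 0], "turn": [-1, 0, 0], "jaw": 0.2}
    - {"translation": [0, 0, 0], "turn": [-1, 0, 0], "jaw": 0.2}
    - {"translation": [0, 0, 0], "turn": [-1, 0, 0], "jaw": 0.2}
    - {"translation": [0, 0, 0], "turn": [-1, 0, 0], "jaw": 0.2}

```text
clock: 51.75
ee_pos: [0.5802, -0.1705, 0.1133]
tool_rot: [2.19, 0.07, -2.182]
force: [-0.5, -0.0, -0.4]
width: 0.6
```

Request:
jog_arm:
  targets:
    - {"translation": [0, 0, 0], "turn": [-1, 0, 0], "jaw": 0.2}
    - {"translation": [0, 0, 0], "turn": [-1, 0, 0], "jaw": 0.2}
    - {"translation": [0, 0, 0], "turn": [-1, 0, 0], "jaw": 0.2}
    - {"translation": [0, 0, 0], "turn": [-1, 0, 0], "jaw": 0.2}
    - {"translation": [0, 0, 0], "turn": [-1, 0, 0], "jaw": 0.2}

```text
clock: 52.25
ee_pos: [0.5807, -0.171, 0.1143]
tool_rot: [1.885, 0.574, -1.875]
force: [-0.7, -0.1, 0.2]
width: 0.6
```

Request:
jog_arm:
  targets:
    - {"translation": [0, 0, 0], "turn": [-1, 0, 0], "jaw": 0.2}
    - {"translation": [0, 0, 0], "turn": [-1, 0, 0], "jaw": 0.2}
    - {"translation": [0, 0, 0], "turn": [-1, 0, 0], "jaw": 0.2}
    - {"translation": [0, 0, 0], "turn": [0, 0, 0], "jaw": 0.2}

```text
clock: 52.65
ee_pos: [0.5811, -0.1713, 0.1151]
tool_rot: [1.675, 0.82, -1.665]
force: [0.0, -0.2, 0.6]
width: 0.601
```

```bash
python3 -c "
from h import *
tq();go(rk(0.3,-31.5,110),-174.9+45);d=snap('scene','s15')
cv2.imwrite('pics/c15.png',cv2.resize(d['pixels'][145:225,200:310],None,fx=7,fy=7,interpolation=cv2.INTER_CUBIC))"
```

```text
t 52.65 F [ 0.  -0.2  0.6] T [ 0.03 -0.    0.04] w 0.601 z 115.1
rack [  2.1 -81.  115.1] jaw-rack 47.5
t 52.6 at [ 581.1 -171.3  115.1] jaw -127.4 tilt -1.0 w 0.601 q6 0.88 F [ 0.  -0.2  0.6]
 need tool units [ 0.24 -1.74 -1.76] rows 1.76
 turn x units 0.44
 after turn units [ 0.24 -1.82 -1.69]
 residual rot [-0.   -0.03 -0.07]
```

View pics/c15.png

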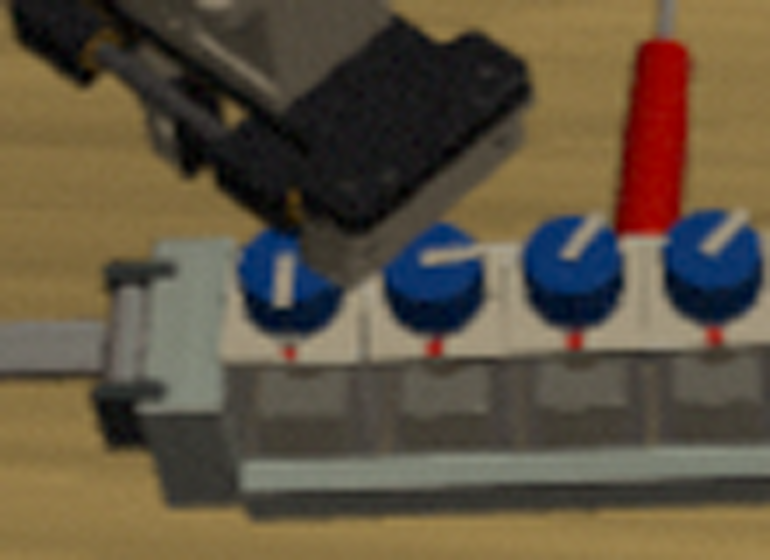

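Cap 1's white line now points at its red mark (crop 287,280 → 289,352). Next is cap 2, at about rack y −30.5.

Request:
jog_arm:
  targets:
    - {"translation": [0.1, -0.8, -0.8], "turn": [0.4, 0, 0], "jaw": 0.2}
    - {"translation": [0.1, -0.8, -0.8], "turn": [0, 0, 0], "jaw": 0.2}
    - {"translation": [0, 0, 0], "turn": [0, 0, 0], "jaw": 0.2}

```text
clock: 53.0
ee_pos: [0.5763, -0.126, 0.111]
tool_rot: [1.712, 0.781, -1.701]
force: [0.4, -0.4, 0.7]
width: 0.601
```

```bash
python3 -c "
from h import *
tq();go(rk(0.5,-30.5,72),-174.9+45)"
```

```text
t 53.0 F [ 0.4 -0.4  0.7] T [-0.02 -0.04 -0.03] w 0.601 z 111.0
rack [  1.4 -35.5 111. ] jaw-rack 44.38
t 53.0 at [ 576.3 -126.   111. ] jaw -130.5 tilt -1.0 w 0.601 q6 0.74 F [ 0.4 -0.4  0.7]
 need tool units [ 1.95 -0.22 -0.14] rows 1.95
 turn x units -0.11
 after turn units [ 1.95 -0.22 -0.14]
 residual rot [-0.   -0.03 -0.08]
```

Request:
jog_arm:
  targets:
    - {"translation": [0, -0.2, -0.13], "turn": [0, 0, -0.08], "jaw": 0.2}
    - {"translation": [0.3, 0, 0], "turn": [0, 0, 0], "jaw": 0.2}
    - {"translation": [0, 0, 0], "turn": [0, 0, 0], "jaw": 0.2}

```text
clock: 53.3
ee_pos: [0.5752, -0.1214, 0.1049]
tool_rot: [1.713, 0.787, -1.708]
force: [0.0, -1.2, -0.0]
width: 0.6
```

```bash
python3 -c "
from h import *
tq();go(rk(0.5,-30.5,72),-174.9+45)"
```

```text
t 53.3 F [ 0.  -1.2 -0. ] T [-0.03  0.04  0.03] w 0.6 z 104.9
rack [  0.6 -30.8 104.9] jaw-rack 44.24
t 53.3 at [ 575.2 -121.4  104.9] jaw -130.7 tilt -1.0 w 0.6 q6 0.74 F [ 0.  -1.2 -0. ]
 need tool units [ 1.64 -0.01  0.  ] rows 1.64
 turn x units -0.13
 after turn units [ 1.64 -0.01  0.  ]
 residual rot [ 0.   -0.03  0.  ]
```

Request:
jog_arm:
  targets:
    - {"translation": [0.5, 0, 0], "turn": [0, 0, 0], "jaw": 0.2}
    - {"translation": [0.5, 0, 0], "turn": [0, 0, 0], "jaw": 0.2}
    - {"translation": [0.45, 0, 0], "turn": [0, 0, 0], "jaw": 0.2}
    - {"translation": [0, 0, 0], "turn": [0, 0, 0], "jaw": 0.2}

```text
clock: 53.7
ee_pos: [0.5747, -0.1226, 0.0724]
tool_rot: [1.714, 0.786, -1.711]
force: [-0.3, -0.3, -0.6]
width: 0.602
```

```bash
python3 -c "
from h import *
tq();go(rk(0.5,-30.5,72),-174.9+45)"
```

```text
t 53.7 F [-0.3 -0.3 -0.6] T [ 0.09  0.11 -0.04] w 0.602 z 72.4
rack [  0.  -31.9  72.4] jaw-rack 44.09
t 53.7 at [ 574.7 -122.6   72.4] jaw -130.8 tilt -1.0 w 0.602 q6 0.74 F [-0.3 -0.3 -0.6]
 need tool units [ 0.02 -0.04 -0.07] rows 0.07
 turn x units -0.16
 after turn units [ 0.02 -0.03 -0.07]
 residual rot [ 0.   -0.02  0.01]
```

Request:
jog_arm:
  targets:
    - {"translation": [0, -0.03, -0.05], "turn": [0, 0, 0], "jaw": -1}
    - {"translation": [0, 0, 0], "turn": [0, 0, 0], "jaw": -1}
    - {"translation": [0, 0, 0], "turn": [0, 0, 0], "jaw": -1}
    - {"translation": [0, 0, 0], "turn": [0, 0, 0], "jaw": -1}
    - {"translation": [0, 0, 0], "turn": [0, 0, 0], "jaw": -1}

```text
clock: 54.2
ee_pos: [0.5751, -0.1213, 0.0722]
tool_rot: [1.714, 0.786, -1.711]
force: [-0.3, -0.0, -2.4]
width: 0.376
```

Request:
jog_arm:
  targets:
    - {"translation": [0, 0, 0], "turn": [1, 0, 0], "jaw": -1}
    - {"translation": [0, 0, 0], "turn": [1, 0, 0], "jaw": -1}
    - {"translation": [0, 0, 0], "turn": [1, 0, 0], "jaw": -1}
    - {"translation": [0, 0, 0], "turn": [1, 0, 0], "jaw": -1}
    - {"translation": [0, 0, 0], "turn": [1, 0, 0], "jaw": -1}

```text
clock: 54.7
ee_pos: [0.5744, -0.1215, 0.0722]
tool_rot: [2.036, 0.355, -2.036]
force: [0.3, -0.0, -1.2]
width: 0.377
```

```bash
python3 -c "
from h import *
tq()"
```

```text
t 54.7 F [ 0.3 -0.  -1.2] T [-0.04 -0.15  0.18] w 0.377 z 72.2
rack [ -0.1 -30.8  72.2] jaw-rack 14.52
```

Request:
jog_arm:
  targets:
    - {"translation": [0, 0, 0], "turn": [1, 0, 0], "jaw": -1}
    - {"translation": [0, 0, 0], "turn": [1, 0, 0], "jaw": -1}
    - {"translation": [0, 0, 0], "turn": [1, 0, 0], "jaw": -1}
    - {"translation": [0, 0, 0], "turn": [1, 0, 0], "jaw": -1}
    - {"translation": [0, 0, 0], "turn": [1, 0, 0], "jaw": -1}

```text
clock: 55.2
ee_pos: [0.5741, -0.1215, 0.0722]
tool_rot: [-2.127, 0.187, 2.128]
force: [0.6, 0.2, -1.9]
width: 0.378
```

```bash
python3 -c "
from h import *
tq()"
```

```text
t 55.2 F [ 0.6  0.2 -1.9] T [ 0.11 -0.17  0.14] w 0.378 z 72.2
rack [ -0.4 -30.8  72.2] jaw-rack -15.29
```

Request:
jog_arm:
  targets:
    - {"translation": [0, 0, 0], "turn": [1, 0, 0], "jaw": -1}
    - {"translation": [0, 0, 0], "turn": [1, 0, 0], "jaw": -1}
    - {"translation": [0, 0, 0], "turn": [1, 0, 0], "jaw": -1}

```text
clock: 55.5
ee_pos: [0.574, -0.1215, 0.0722]
tool_rot: [-1.946, 0.485, 1.948]
force: [0.7, 0.5, -1.8]
width: 0.377
```

```bash
python3 -c "
from h import *
tq()"
```

```text
t 55.5 F [ 0.7  0.5 -1.8] T [ 0.22 -0.19  0.13] w 0.377 z 72.2
rack [ -0.6 -30.7  72.2] jaw-rack -33.17
```

Request:
jog_arm:
  targets:
    - {"translation": [0, 0, 0], "turn": [1, 0, 0], "jaw": -1}
    - {"translation": [0, 0, 0], "turn": [1, 0, 0], "jaw": -1}
    - {"translation": [0, 0, 0], "turn": [0, 0, 0], "jaw": 0.2}
    - {"translation": [0, 0, 0], "turn": [0, 0, 0], "jaw": 0.2}
    - {"translation": [0, 0, 0], "turn": [0, 0, 0], "jaw": 0.2}

```text
clock: 56.0
ee_pos: [0.5742, -0.1215, 0.0728]
tool_rot: [-1.818, 0.656, 1.819]
force: [0.0, 0.5, -0.7]
width: 0.569
```

Request:
jog_arm:
  targets:
    - {"translation": [-0.8, 0, 0], "turn": [0, 0, 0], "jaw": 0.2}
    - {"translation": [-0.9, 0, 0], "turn": [0, 0, 0], "jaw": 0.2}
    - {"translation": [0, 0, 0], "turn": [-1, 0, 0], "jaw": 0.2}
    - {"translation": [0, 0, 0], "turn": [-1, 0, 0], "jaw": 0.2}
    - {"translation": [0, 0, 0], "turn": [-1, 0, 0], "jaw": 0.2}

```text
clock: 56.5
ee_pos: [0.5744, -0.1217, 0.1089]
tool_rot: [-2.016, 0.381, 2.014]
force: [-0.1, -0.2, -0.6]
width: 0.598
```

Request:
jog_arm:
  targets:
    - {"translation": [0, 0, 0], "turn": [-1, 0, 0], "jaw": 0.2}
    - {"translation": [0, 0, 0], "turn": [-1, 0, 0], "jaw": 0.2}
    - {"translation": [0, 0, 0], "turn": [-1, 0, 0], "jaw": 0.2}
    - {"translation": [0, 0, 0], "turn": [-1, 0, 0], "jaw": 0.2}
    - {"translation": [0, 0, 0], "turn": [-1, 0, 0], "jaw": 0.2}

```text
clock: 57.0
ee_pos: [0.5747, -0.1219, 0.1102]
tool_rot: [2.145, 0.168, -2.138]
force: [-0.1, 0.2, -0.6]
width: 0.602
```

Request:
jog_arm:
  targets:
    - {"translation": [0, 0, 0], "turn": [-1, 0, 0], "jaw": 0.2}
    - {"translation": [0, 0, 0], "turn": [-1, 0, 0], "jaw": 0.2}
    - {"translation": [0, 0, 0], "turn": [-1, 0, 0], "jaw": 0.2}
    - {"translation": [0, 0, 0], "turn": [-1, 0, 0], "jaw": 0.2}
    - {"translation": [0, 0, 0], "turn": [0, 0, 0], "jaw": 0.2}

```text
clock: 57.5
ee_pos: [0.575, -0.1221, 0.111]
tool_rot: [1.894, 0.568, -1.885]
force: [0.1, 0.3, 0.5]
width: 0.595
```

```bash
python3 -c "
from h import *
tq();go(rk(0,-30.6,72),-174.9+30)"
```

```text
t 57.5 F [0.1 0.3 0.5] T [-0.    0.   -0.03] w 0.595 z 111.0
rack [  0.4 -31.5 111. ] jaw-rack 28.36
t 57.5 at [ 575.  -122.1  111. ] jaw -146.5 tilt -1.0 w 0.595 q6 0.46 F [0.1 0.3 0.5]
 need tool units [ 1.95 -0.05  0.01] rows 1.95
 turn x units -0.29
 after turn units [ 1.95 -0.05  0.  ]
 residual rot [-0.   -0.04 -0.01]
```

Request:
jog_arm:
  targets:
    - {"translation": [0.6, -0.05, 0], "turn": [0, 0, 0], "jaw": 0.2}
    - {"translation": [0.6, 0, 0], "turn": [0, 0, 0], "jaw": 0.2}
    - {"translation": [0.6, 0, 0], "turn": [0, 0, 0], "jaw": 0.2}
    - {"translation": [0, 0, 0], "turn": [0, 0, 0], "jaw": 0.2}

```text
clock: 57.9
ee_pos: [0.574, -0.1211, 0.0715]
tool_rot: [1.897, 0.564, -1.889]
force: [-0.0, 1.2, -0.4]
width: 0.603
```

```bash
python3 -c "
from h import *
tq();go(rk(0,-30.6,72),-174.9+30)"
```

```text
t 57.9 F [-0.   1.2 -0.4] T [0.06 0.1  0.02] w 0.603 z 71.5
rack [ -0.5 -30.4  71.5] jaw-rack 28.03
t 57.9 at [ 574.  -121.1   71.5] jaw -146.9 tilt -1.0 w 0.603 q6 0.46 F [-0.   1.2 -0.4]
 need tool units [-0.03  0.02 -0.02] rows 0.03
 turn x units -0.34
 after turn units [-0.03  0.02 -0.02]
 residual rot [-0.   -0.04 -0.01]
```

Request:
jog_arm:
  targets:
    - {"translation": [0, 0, 0], "turn": [0, 0, 0], "jaw": -1}
    - {"translation": [0, 0, 0], "turn": [0, 0, 0], "jaw": -1}
    - {"translation": [0, 0, 0], "turn": [0, 0, 0], "jaw": -1}
    - {"translation": [0, 0, 0], "turn": [0, 0, 0], "jaw": -1}
    - {"translation": [0, 0, 0], "turn": [0, 0, 0], "jaw": -1}

```text
clock: 58.4
ee_pos: [0.574, -0.1209, 0.0708]
tool_rot: [1.897, 0.563, -1.891]
force: [0.5, -0.9, -1.6]
width: 0.38
```

Request:
jog_arm:
  targets:
    - {"translation": [0, 0, 0], "turn": [1, 0, 0], "jaw": -1}
    - {"translation": [0, 0, 0], "turn": [1, 0, 0], "jaw": -1}

```text
clock: 58.6
ee_pos: [0.5741, -0.1208, 0.0709]
tool_rot: [2.022, 0.382, -2.014]
force: [1.0, 0.3, -3.1]
width: 0.379
```

```bash
python3 -c "
from h import *
tq()"
```

```text
t 58.6 F [ 1.   0.3 -3.1] T [ 0.08 -0.35  0.14] w 0.379 z 70.9
rack [ -0.4 -30.1  70.9] jaw-rack 16.27
```

Request:
jog_arm:
  targets:
    - {"translation": [0, 0, 0], "turn": [1, 0, 0], "jaw": -1}
    - {"translation": [0, 0, 0], "turn": [1, 0, 0], "jaw": -1}

```text
clock: 58.8
ee_pos: [0.5744, -0.1207, 0.0711]
tool_rot: [2.14, 0.18, -2.131]
force: [0.2, -1.1, -2.5]
width: 0.371
```

```bash
python3 -c "
from h import *
tq()"
```

```text
t 58.8 F [ 0.2 -1.1 -2.5] T [-0.43 -0.16  0.77] w 0.371 z 71.1
rack [ -0.1 -30.   71.1] jaw-rack 4.45
```

Request:
jog_arm:
  targets:
    - {"translation": [0, 0, 0], "turn": [1, 0, 0], "jaw": -1}

```text
clock: 58.9
ee_pos: [0.5744, -0.1207, 0.0712]
tool_rot: [2.194, 0.071, -2.185]
force: [0.9, -0.5, -1.5]
width: 0.379
```

```bash
python3 -c "
from h import *
tq()"
```

```text
t 58.9 F [ 0.9 -0.5 -1.5] T [ 0.05 -0.14  0.66] w 0.379 z 71.2
rack [ -0.1 -30.1  71.2] jaw-rack -1.45
```

Request:
jog_arm:
  targets:
    - {"translation": [0, 0, 0], "turn": [0, 0, 0], "jaw": 0.2}
    - {"translation": [0, 0, 0], "turn": [0, 0, 0], "jaw": 0.2}
    - {"translation": [0, 0, 0], "turn": [0, 0, 0], "jaw": 0.2}
    - {"translation": [-0.8, 0, 0], "turn": [0, 0, 0], "jaw": 0.2}
    - {"translation": [-0.9, 0, 0], "turn": [0, 0, 0], "jaw": 0.2}

```text
clock: 59.4
ee_pos: [0.5729, -0.121, 0.1045]
tool_rot: [2.187, 0.078, -2.186]
force: [0.7, 0.1, -0.5]
width: 0.599
```

Request:
jog_arm:
  targets:
    - {"translation": [-0.2, 0, 0], "turn": [-1, 0, 0], "jaw": 0.2}
    - {"translation": [0, 0, 0], "turn": [-1, 0, 0], "jaw": 0.2}
    - {"translation": [0, 0, 0], "turn": [-1, 0, 0], "jaw": 0.2}
    - {"translation": [0, 0, 0], "turn": [-1, 0, 0], "jaw": 0.2}
    - {"translation": [0, 0, 0], "turn": [-1, 0, 0], "jaw": 0.2}

```text
clock: 59.9
ee_pos: [0.575, -0.1214, 0.1129]
tool_rot: [1.888, 0.578, -1.874]
force: [-0.3, 0.4, -0.0]
width: 0.599
```

Request:
jog_arm:
  targets:
    - {"translation": [0, 0, 0], "turn": [-1, 0, 0], "jaw": 0.2}
    - {"translation": [0, 0, 0], "turn": [-1, 0, 0], "jaw": 0.2}
    - {"translation": [0, 0, 0], "turn": [-0.6, 0, 0], "jaw": 0.2}
    - {"translation": [0, 0, 0], "turn": [0, 0, 0], "jaw": 0.2}

```text
clock: 60.3
ee_pos: [0.5752, -0.1217, 0.1137]
tool_rot: [1.706, 0.794, -1.691]
force: [-1.0, -0.7, -0.3]
width: 0.599
```

```bash
python3 -c "
from h import *
tq();go(rk(0.3,18,110),-174.9+45);d=snap('scene','s16')
cv2.imwrite('pics/c16.png',cv2.resize(d['pixels'][145:225,200:310],None,fx=7,fy=7,interpolation=cv2.INTER_CUBIC))"
```

```text
t 60.3 F [-1.  -0.7 -0.3] T [0.03 0.04 0.04] w 0.599 z 113.7
rack [  0.7 -31.  113.7] jaw-rack 45.16
t 60.3 at [ 575.2 -121.7  113.7] jaw -129.7 tilt -1.0 w 0.599 q6 0.75 F [-1.  -0.7 -0.3]
 need tool units [ 0.19 -1.74 -1.72] rows 1.74
 turn x units 0.03
 after turn units [ 0.19 -1.75 -1.72]
 residual rot [-0.   -0.07 -0.06]
```

View pics/c16.png

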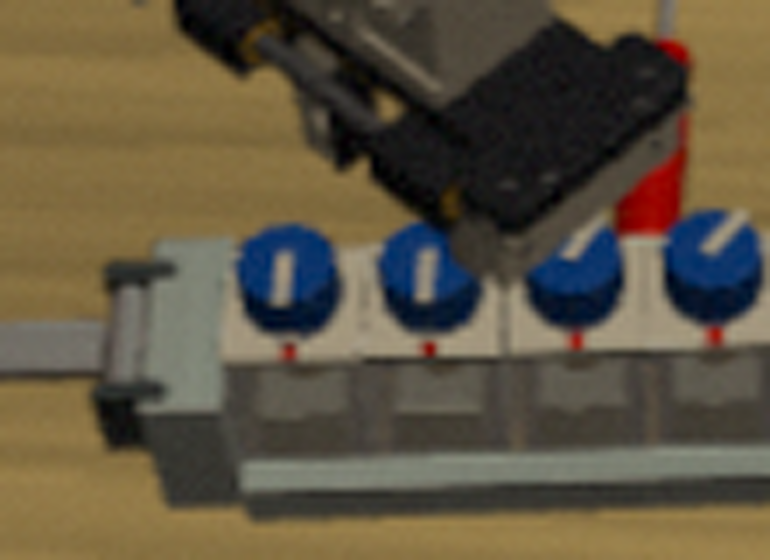

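Cap 2 is tight: its line points at its mark (crop 428,280 → 429,350). Next is cap 3 at rack y ≈ 18.

Request:
jog_arm:
  targets:
    - {"translation": [0.1, -0.8, -0.8], "turn": [0, -0.05, -0.05], "jaw": 0.2}
    - {"translation": [0.1, -0.8, -0.8], "turn": [0, 0, 0], "jaw": 0.2}
    - {"translation": [0, -0.1, -0.1], "turn": [0, 0, 0], "jaw": 0.2}
    - {"translation": [0, 0, 0], "turn": [0, 0, 0], "jaw": 0.2}

```text
clock: 60.75
ee_pos: [0.571, -0.0731, 0.1099]
tool_rot: [1.706, 0.791, -1.703]
force: [-0.2, -0.3, 1.4]
width: 0.6
```

```bash
python3 -c "
from h import *
tq();go(rk(0.3,18,72),-174.9+45)"
```

```text
t 60.75 F [-0.2 -0.3  1.4] T [-0.04  0.01  0.04] w 0.6 z 109.9
rack [  0.8  17.7 109.9] jaw-rack 44.68
t 60.8 at [571.  -73.1 109.9] jaw -130.2 tilt -1.0 w 0.6 q6 0.66 F [-0.2 -0.3  1.4]
 need tool units [ 1.9  -0.03  0.01] rows 1.9
 turn x units -0.06
 after turn units [ 1.9  -0.03  0.01]
 residual rot [-0.   -0.02 -0.01]
```

Request:
jog_arm:
  targets:
    - {"translation": [0.6, -0.05, 0], "turn": [0, 0, 0], "jaw": 0.2}
    - {"translation": [0.6, 0, 0], "turn": [0, 0, 0], "jaw": 0.2}
    - {"translation": [0.5, 0, 0], "turn": [0, 0, 0], "jaw": 0.2}
    - {"translation": [0, 0, 0], "turn": [0, 0, 0], "jaw": 0.2}

```text
clock: 61.15
ee_pos: [0.5699, -0.0739, 0.0726]
tool_rot: [1.708, 0.789, -1.705]
force: [-0.9, -0.8, -0.4]
width: 0.599
```

```bash
python3 -c "
from h import *
tq();go(rk(0.3,18,72),-174.9+45)"
```

```text
t 61.15 F [-0.9 -0.8 -0.4] T [ 0.02  0.07 -0.01] w 0.599 z 72.6
rack [-0.4 17.  72.6] jaw-rack 44.55
t 61.1 at [569.9 -73.9  72.6] jaw -130.4 tilt -1.0 w 0.599 q6 0.66 F [-0.9 -0.8 -0.4]
 need tool units [ 0.03 -0.01 -0.06] rows 0.06
 turn x units -0.08
 after turn units [ 0.03 -0.01 -0.06]
 residual rot [-0.   -0.01 -0.01]
```

Request:
jog_arm:
  targets:
    - {"translation": [0, 0, 0], "turn": [0, 0, 0], "jaw": -1}
    - {"translation": [0, 0, 0], "turn": [0, 0, 0], "jaw": -1}
    - {"translation": [0, 0, 0], "turn": [0, 0, 0], "jaw": -1}
    - {"translation": [0, 0, 0], "turn": [0, 0, 0], "jaw": -1}
    - {"translation": [0, 0, 0], "turn": [0, 0, 0], "jaw": -1}

```text
clock: 61.65
ee_pos: [0.5702, -0.0744, 0.0722]
tool_rot: [1.708, 0.789, -1.706]
force: [0.9, 0.2, -2.2]
width: 0.377
```

```bash
python3 -c "
from h import *
tq()"
```

```text
t 61.65 F [ 0.9  0.2 -2.2] T [ 0.02 -0.    0.03] w 0.377 z 72.2
rack [-0.2 16.5 72.2] jaw-rack 44.49
```

Request:
jog_arm:
  targets:
    - {"translation": [0, 0, 0], "turn": [1, 0, 0], "jaw": -1}
    - {"translation": [0, 0, 0], "turn": [1, 0, 0], "jaw": -1}
    - {"translation": [0, 0, 0], "turn": [1, 0, 0], "jaw": -1}
    - {"translation": [0, 0, 0], "turn": [1, 0, 0], "jaw": -1}
    - {"translation": [0, 0, 0], "turn": [1, 0, 0], "jaw": -1}

```text
clock: 62.15
ee_pos: [0.5696, -0.0746, 0.0721]
tool_rot: [2.032, 0.359, -2.031]
force: [-0.2, -0.7, -2.4]
width: 0.376
```

```bash
python3 -c "
from h import *
tq()"
```

```text
t 62.15 F [-0.2 -0.7 -2.4] T [-0.11 -0.23  0.13] w 0.376 z 72.1
rack [-0.7 16.3 72.1] jaw-rack 14.92
```

Request:
jog_arm:
  targets:
    - {"translation": [0, 0, 0], "turn": [1, 0, 0], "jaw": -1}
    - {"translation": [0, 0, 0], "turn": [1, 0, 0], "jaw": -1}
    - {"translation": [0, 0, 0], "turn": [1, 0, 0], "jaw": -1}
    - {"translation": [0, 0, 0], "turn": [1, 0, 0], "jaw": -1}
    - {"translation": [0, 0, 0], "turn": [1, 0, 0], "jaw": -1}

```text
clock: 62.65
ee_pos: [0.5689, -0.0748, 0.0721]
tool_rot: [-2.132, 0.183, 2.132]
force: [1.4, 0.3, -2.4]
width: 0.376
```

Request:
jog_arm:
  targets:
    - {"translation": [0, 0, 0], "turn": [1, 0, 0], "jaw": -1}
    - {"translation": [0, 0, 0], "turn": [1, 0, 0], "jaw": -1}
    - {"translation": [0, 0, 0], "turn": [1, 0, 0], "jaw": -1}
    - {"translation": [0, 0, 0], "turn": [1, 0, 0], "jaw": -1}
    - {"translation": [0, 0, 0], "turn": [1, 0, 0], "jaw": -1}

```text
clock: 63.15
ee_pos: [0.5681, -0.0744, 0.0721]
tool_rot: [-1.82, 0.656, 1.822]
force: [0.2, 1.1, -2.3]
width: 0.371
```

```bash
python3 -c "
from h import *
tq()"
```

```text
t 63.15 F [ 0.2  1.1 -2.3] T [ 0.46 -0.13  0.12] w 0.371 z 72.1
rack [-2.2 16.7 72.1] jaw-rack -44.7
```

Request:
jog_arm:
  targets:
    - {"translation": [0, 0, 0], "turn": [0, 0, 0], "jaw": 0.2}
    - {"translation": [0, 0, 0], "turn": [0, 0, 0], "jaw": 0.2}
    - {"translation": [0, 0, 0], "turn": [0, 0, 0], "jaw": 0.2}
    - {"translation": [-0.8, 0, 0], "turn": [0, 0, 0], "jaw": 0.2}
    - {"translation": [-0.9, 0, 0], "turn": [0, 0, 0], "jaw": 0.2}

```text
clock: 63.65
ee_pos: [0.5666, -0.0748, 0.1053]
tool_rot: [-1.823, 0.652, 1.831]
force: [0.6, -0.7, 0.0]
width: 0.6
```

Request:
jog_arm:
  targets:
    - {"translation": [-0.1, 0, 0], "turn": [-1, 0, 0], "jaw": 0.2}
    - {"translation": [0, 0, 0], "turn": [-1, 0, 0], "jaw": 0.2}
    - {"translation": [0, 0, 0], "turn": [-1, 0, 0], "jaw": 0.2}
    - {"translation": [0, 0, 0], "turn": [-1, 0, 0], "jaw": 0.2}
    - {"translation": [0, 0, 0], "turn": [-1, 0, 0], "jaw": 0.2}

```text
clock: 64.15
ee_pos: [0.5688, -0.0749, 0.1115]
tool_rot: [-2.142, 0.168, 2.139]
force: [0.5, 0.3, 0.1]
width: 0.603
```

Request:
jog_arm:
  targets:
    - {"translation": [0, 0, 0], "turn": [-1, 0, 0], "jaw": 0.2}
    - {"translation": [0, 0, 0], "turn": [-1, 0, 0], "jaw": 0.2}
    - {"translation": [0, 0, 0], "turn": [-1, 0, 0], "jaw": 0.2}
    - {"translation": [0, 0, 0], "turn": [-1, 0, 0], "jaw": 0.2}
    - {"translation": [0, 0, 0], "turn": [-1, 0, 0], "jaw": 0.2}

```text
clock: 64.65
ee_pos: [0.5691, -0.0752, 0.1125]
tool_rot: [2.019, 0.382, -2.013]
force: [0.3, -0.4, 0.8]
width: 0.599
```

Request:
jog_arm:
  targets:
    - {"translation": [0, 0, 0], "turn": [-1, 0, 0], "jaw": 0.2}
    - {"translation": [0, 0, 0], "turn": [-1, 0, 0], "jaw": 0.2}
    - {"translation": [0, 0, 0], "turn": [-1, 0, 0], "jaw": 0.2}
    - {"translation": [0, 0, 0], "turn": [-1, 0, 0], "jaw": 0.2}
    - {"translation": [0, 0, 0], "turn": [-0.7, 0, 0], "jaw": 0.2}

```text
clock: 65.15
ee_pos: [0.5693, -0.0756, 0.1134]
tool_rot: [1.702, 0.794, -1.696]
force: [-0.3, -1.0, 0.3]
width: 0.602
```

```bash
python3 -c "
from h import *
tq();go(rk(-0.5,16.8,72),-174.9+45);d=snap('scene','s17')
cv2.imwrite('pics/c17.png',cv2.resize(d['pixels'][145:225,200:310],None,fx=7,fy=7,interpolation=cv2.INTER_CUBIC))"
```

```text
t 65.15 F [-0.3 -1.   0.3] T [0.06 0.04 0.  ] w 0.602 z 113.4
rack [ -1.1  15.4 113.4] jaw-rack 45.12
t 65.2 at [569.3 -75.6 113.4] jaw -129.8 tilt -1.0 w 0.602 q6 0.67 F [-0.3 -1.   0.3]
 need tool units [ 2.07 -0.04 -0.07] rows 2.07
 turn x units 0.02
 after turn units [ 2.07 -0.04 -0.07]
 residual rot [-0.   -0.02 -0.04]
```

View pics/c17.png

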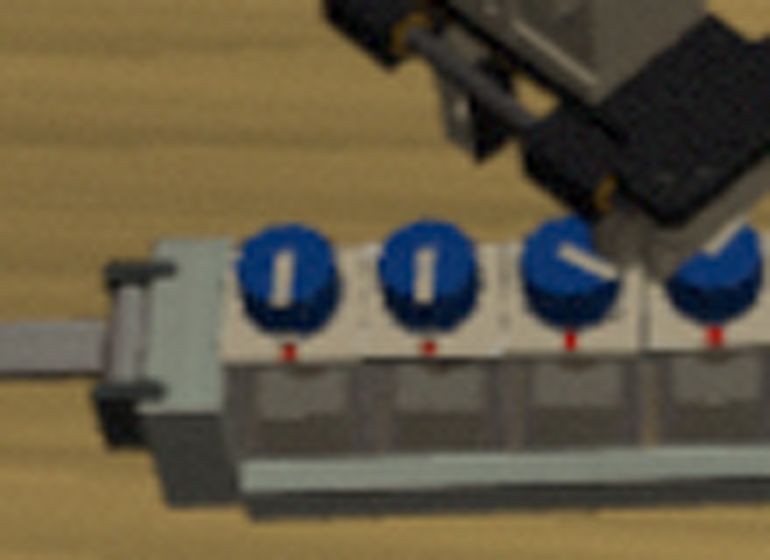

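Request:
jog_arm:
  targets:
    - {"translation": [0.6, -0.04, -0.06], "turn": [0, 0, 0], "jaw": 0.2}
    - {"translation": [0.6, 0, 0], "turn": [0, 0, 0], "jaw": 0.2}
    - {"translation": [0.6, 0, 0], "turn": [0, 0, 0], "jaw": 0.2}
    - {"translation": [0.1, 0, 0], "turn": [0, 0, 0], "jaw": 0.2}
    - {"translation": [0, 0, 0], "turn": [0, 0, 0], "jaw": 0.2}

```text
clock: 65.7
ee_pos: [0.5687, -0.0742, 0.071]
tool_rot: [1.7, 0.794, -1.697]
force: [1.1, -0.6, 0.3]
width: 0.6
```

```bash
python3 -c "
from h import *
tq();go(rk(-.3,16.8,72),-174.9+45)"
```

```text
t 65.7 F [ 1.1 -0.6  0.3] T [ 0.06  0.   -0.02] w 0.6 z 71.0
rack [-1.6 16.8 71. ] jaw-rack 45.13
t 65.7 at [568.7 -74.2  71. ] jaw -129.8 tilt -1.0 w 0.6 q6 0.66 F [ 1.1 -0.6  0.3]
 need tool units [-0.05  0.05 -0.04] rows 0.05
 turn x units 0.02
 after turn units [-0.05  0.05 -0.05]
 residual rot [-0.   -0.01 -0.02]
```

Request:
jog_arm:
  targets:
    - {"translation": [0, 0, 0], "turn": [0, 0, 0], "jaw": -1}
    - {"translation": [0, 0, 0], "turn": [0, 0, 0], "jaw": -1}
    - {"translation": [0, 0, 0], "turn": [0, 0, 0], "jaw": -1}
    - {"translation": [0, 0, 0], "turn": [0, 0, 0], "jaw": -1}
    - {"translation": [0, 0, 0], "turn": [0, 0, 0], "jaw": -1}

```text
clock: 66.2
ee_pos: [0.5694, -0.0736, 0.0714]
tool_rot: [1.702, 0.794, -1.696]
force: [0.7, 1.0, -2.9]
width: 0.378
```

Request:
jog_arm:
  targets:
    - {"translation": [0, 0, 0], "turn": [1, 0, 0], "jaw": -1}
    - {"translation": [0, 0, 0], "turn": [1, 0, 0], "jaw": -1}
    - {"translation": [0, 0, 0], "turn": [1, 0, 0], "jaw": -1}
    - {"translation": [0, 0, 0], "turn": [1, 0, 0], "jaw": -1}
    - {"translation": [0, 0, 0], "turn": [1, 0, 0], "jaw": -1}

```text
clock: 66.7
ee_pos: [0.5695, -0.073, 0.0714]
tool_rot: [2.029, 0.368, -2.021]
force: [0.9, 1.0, -2.0]
width: 0.375
```

```bash
python3 -c "
from h import *
tq()"
```

```text
t 66.7 F [ 0.9  1.  -2. ] T [ 0.42 -0.2   0.13] w 0.375 z 71.4
rack [-0.7 17.9 71.4] jaw-rack 15.52
```

Request:
jog_arm:
  targets:
    - {"translation": [0, 0, 0], "turn": [1, 0, 0], "jaw": -1}
    - {"translation": [0, 0, 0], "turn": [1, 0, 0], "jaw": -1}
    - {"translation": [0, 0, 0], "turn": [1, 0, 0], "jaw": -1}

```text
clock: 67.0
ee_pos: [0.5695, -0.0728, 0.0714]
tool_rot: [2.202, 0.053, -2.193]
force: [0.8, 1.5, -2.2]
width: 0.377
```

```bash
python3 -c "
from h import *
tq()"
```

```text
t 67.0 F [ 0.8  1.5 -2.2] T [ 0.5  -0.15  0.13] w 0.377 z 71.4
rack [-0.6 18.1 71.4] jaw-rack -2.37
```

Request:
jog_arm:
  targets:
    - {"translation": [0, 0, 0], "turn": [1, 0, 0], "jaw": -1}
    - {"translation": [0, 0, 0], "turn": [1, 0, 0], "jaw": -1}

```text
clock: 67.2
ee_pos: [0.5696, -0.0727, 0.0714]
tool_rot: [-2.142, 0.171, 2.133]
force: [0.6, 0.4, -1.4]
width: 0.373
```

```bash
python3 -c "
from h import *
tq()"
```

```text
t 67.2 F [ 0.6  0.4 -1.4] T [ 0.41 -0.22  0.11] w 0.373 z 71.4
rack [-0.6 18.2 71.4] jaw-rack -14.29
```

Request:
jog_arm:
  targets:
    - {"translation": [0, 0, 0], "turn": [1, 0, 0], "jaw": -1}
    - {"translation": [0, 0, 0], "turn": [1, 0, 0], "jaw": -1}

```text
clock: 67.4
ee_pos: [0.5698, -0.0728, 0.0716]
tool_rot: [-2.026, 0.374, 2.016]
force: [0.1, -1.5, -1.2]
width: 0.375
```

```bash
python3 -c "
from h import *
tq()"
```

```text
t 67.4 F [ 0.1 -1.5 -1.2] T [-0.32 -0.16  0.7 ] w 0.375 z 71.6
rack [-0.4 18.1 71.6] jaw-rack -26.1
```

Request:
jog_arm:
  targets:
    - {"translation": [0, 0, 0], "turn": [1, 0, 0], "jaw": -1}

```text
clock: 67.5
ee_pos: [0.5699, -0.0729, 0.0718]
tool_rot: [-1.965, 0.468, 1.955]
force: [-0.8, -1.1, -1.7]
width: 0.378
```

```bash
python3 -c "
from h import *
tq()"
```

```text
t 67.5 F [-0.8 -1.1 -1.7] T [-0.18 -0.12  0.77] w 0.378 z 71.8
rack [-0.3 18.  71.8] jaw-rack -32.0
```

Cap 3 is at its stop. On to cap 4.

Request:
jog_arm:
  targets:
    - {"translation": [0, 0, 0], "turn": [0, 0, 0], "jaw": 0.2}
    - {"translation": [0, 0, 0], "turn": [0, 0, 0], "jaw": 0.2}
    - {"translation": [0, 0, 0], "turn": [0, 0, 0], "jaw": 0.2}
    - {"translation": [-0.8, 0, 0], "turn": [0, 0, 0], "jaw": 0.2}
    - {"translation": [-0.9, 0, 0], "turn": [0, 0, 0], "jaw": 0.2}

```text
clock: 68.0
ee_pos: [0.5679, -0.0736, 0.1047]
tool_rot: [-1.965, 0.465, 1.963]
force: [0.5, 0.7, 0.2]
width: 0.598
```

Request:
jog_arm:
  targets:
    - {"translation": [-0.2, 0, 0], "turn": [-1, 0, 0], "jaw": 0.2}
    - {"translation": [0, 0, 0], "turn": [-1, 0, 0], "jaw": 0.2}
    - {"translation": [0, 0, 0], "turn": [-1, 0, 0], "jaw": 0.2}
    - {"translation": [0, 0, 0], "turn": [-1, 0, 0], "jaw": 0.2}
    - {"translation": [0, 0, 0], "turn": [-1, 0, 0], "jaw": 0.2}

```text
clock: 68.5
ee_pos: [0.5697, -0.0738, 0.1128]
tool_rot: [2.195, 0.068, -2.182]
force: [-1.0, 0.5, -0.6]
width: 0.602
```

Request:
jog_arm:
  targets:
    - {"translation": [0, 0, 0], "turn": [-1, 0, 0], "jaw": 0.2}
    - {"translation": [0, 0, 0], "turn": [-1, 0, 0], "jaw": 0.2}
    - {"translation": [0, 0, 0], "turn": [-1, 0, 0], "jaw": 0.2}
    - {"translation": [0, 0, 0], "turn": [-1, 0, 0], "jaw": 0.2}
    - {"translation": [0, 0, 0], "turn": [-1, 0, 0], "jaw": 0.2}

```text
clock: 69.0
ee_pos: [0.5697, -0.0743, 0.1135]
tool_rot: [1.889, 0.572, -1.876]
force: [0.6, 0.5, 0.7]
width: 0.598
```

Request:
jog_arm:
  targets:
    - {"translation": [0, 0, 0], "turn": [-1, 0, 0], "jaw": 0.2}
    - {"translation": [0, 0, 0], "turn": [-1, 0, 0], "jaw": 0.2}
    - {"translation": [0, 0, 0], "turn": [-1, 0, 0], "jaw": 0.2}
    - {"translation": [0, 0, 0], "turn": [0, 0, 0], "jaw": 0.2}

```text
clock: 69.4
ee_pos: [0.5696, -0.0746, 0.114]
tool_rot: [1.678, 0.819, -1.667]
force: [0.4, -0.9, -1.0]
width: 0.601
```

```bash
python3 -c "
from h import *
tq();go(rk(0,65.5,110),-174.9+45);d=snap('scene','s18')
cv2.imwrite('pics/c18.png',cv2.resize(d['pixels'][145:225,215:325],None,fx=7,fy=7,interpolation=cv2.INTER_CUBIC))"
```

```text
t 69.4 F [ 0.4 -0.9 -1. ] T [-0.03  0.05  0.02] w 0.601 z 114.0
rack [ -0.8  16.3 114. ] jaw-rack 47.32
t 69.4 at [569.6 -74.6 114. ] jaw -127.6 tilt -1.0 w 0.601 q6 0.7 F [ 0.4 -0.9 -1. ]
 need tool units [ 0.19 -1.64 -1.83] rows 1.83
 turn x units 0.4
 after turn units [ 0.19 -1.71 -1.77]
 residual rot [-0.   -0.04 -0.06]
```

View pics/c18.png

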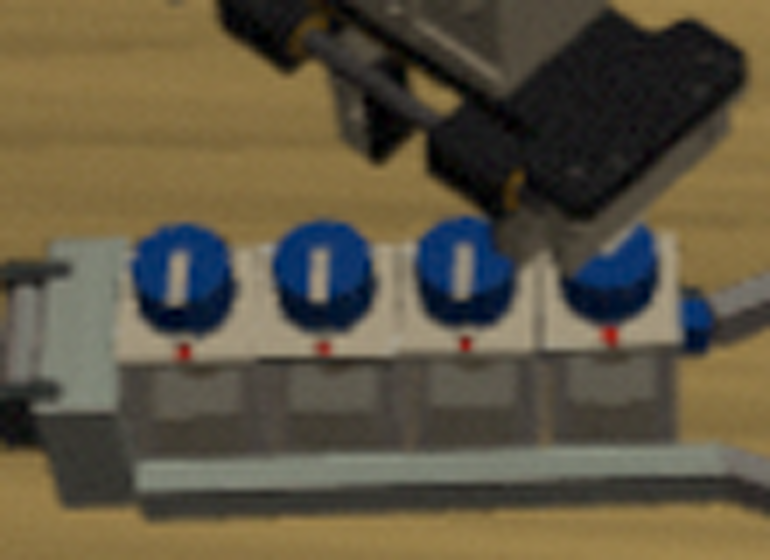

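Cap 3 is tight (line at crop 462,270 → mark 465,343). Cap 4 is at rack y ≈ 66.

Request:
jog_arm:
  targets:
    - {"translation": [0.1, -0.8, -0.8], "turn": [0.4, 0, -0.05], "jaw": 0.2}
    - {"translation": [0.1, -0.8, -0.8], "turn": [0, 0, 0], "jaw": 0.2}
    - {"translation": [0, -0.1, -0.1], "turn": [0, 0, 0], "jaw": 0.2}
    - {"translation": [0, 0, 0], "turn": [0, 0, 0], "jaw": 0.2}

```text
clock: 69.85
ee_pos: [0.5646, -0.0261, 0.1101]
tool_rot: [1.715, 0.785, -1.707]
force: [-0.6, 0.5, 0.9]
width: 0.6
```

```bash
python3 -c "
from h import *
tq();go(rk(0.3,66,72),-174.9+45)"
```

```text
t 69.85 F [-0.6  0.5  0.9] T [ 0.04 -0.   -0.05] w 0.6 z 110.1
rack [ -1.5  65.1 110.1] jaw-rack 44.16
t 69.8 at [564.6 -26.1 110.1] jaw -130.7 tilt -1.0 w 0.6 q6 0.56 F [-0.6  0.5  0.9]
 need tool units [ 1.91  0.03 -0.09] rows 1.91
 turn x units -0.15
 after turn units [ 1.91  0.03 -0.09]
 residual rot [-0.   -0.04 -0.02]
```

Request:
jog_arm:
  targets:
    - {"translation": [0.4, 0.03, -0.09], "turn": [0, 0, 0], "jaw": 0.2}
    - {"translation": [0.6, 0, -0.03], "turn": [0, 0, 0], "jaw": 0.2}
    - {"translation": [0.6, 0, 0], "turn": [0, 0, 0], "jaw": 0.2}
    - {"translation": [0.1, 0, 0], "turn": [0, 0, 0], "jaw": 0.2}
    - {"translation": [0, 0, 0], "turn": [0, 0, 0], "jaw": 0.2}

```text
clock: 70.35
ee_pos: [0.5663, -0.0265, 0.0722]
tool_rot: [1.716, 0.782, -1.711]
force: [0.2, 0.8, -0.0]
width: 0.601
```

```bash
python3 -c "
from h import *
tq();go(rk(0.3,66,72),-174.9+45)"
```

```text
t 70.35 F [ 0.2  0.8 -0. ] T [ 0.   -0.   -0.01] w 0.601 z 72.2
rack [ 0.3 64.5 72.2] jaw-rack 43.95
t 70.3 at [566.3 -26.5  72.2] jaw -131.0 tilt -1.0 w 0.601 q6 0.56 F [ 0.2  0.8 -0. ]
 need tool units [ 0.01 -0.05 -0.05] rows 0.05
 turn x units -0.18
 after turn units [ 0.01 -0.05 -0.05]
 residual rot [-0.   -0.03 -0.01]
```

Request:
jog_arm:
  targets:
    - {"translation": [0, 0, 0], "turn": [0, 0, 0], "jaw": -1}
    - {"translation": [0, 0, 0], "turn": [0, 0, 0], "jaw": -1}
    - {"translation": [0, 0, 0], "turn": [0, 0, 0], "jaw": -1}
    - {"translation": [0, 0, 0], "turn": [0, 0, 0], "jaw": -1}
    - {"translation": [0, 0, 0], "turn": [0, 0, 0], "jaw": -1}

```text
clock: 70.85
ee_pos: [0.5667, -0.0267, 0.0725]
tool_rot: [1.717, 0.782, -1.711]
force: [0.2, 0.2, -2.1]
width: 0.375
```

```bash
python3 -c "
from h import *
tq()"
```

```text
t 70.85 F [ 0.2  0.2 -2.1] T [ 0.05 -0.07 -0.04] w 0.375 z 72.5
rack [ 0.6 64.3 72.5] jaw-rack 43.91
```

Request:
jog_arm:
  targets:
    - {"translation": [0, 0, 0], "turn": [1, 0, 0], "jaw": -1}
    - {"translation": [0, 0, 0], "turn": [1, 0, 0], "jaw": -1}
    - {"translation": [0, 0, 0], "turn": [1, 0, 0], "jaw": -1}
    - {"translation": [0, 0, 0], "turn": [1, 0, 0], "jaw": -1}
    - {"translation": [0, 0, 0], "turn": [1, 0, 0], "jaw": -1}

```text
clock: 71.35
ee_pos: [0.566, -0.0271, 0.0725]
tool_rot: [2.04, 0.35, -2.035]
force: [-0.5, -0.7, -2.5]
width: 0.373
```

```bash
python3 -c "
from h import *
tq()"
```

```text
t 71.35 F [-0.5 -0.7 -2.5] T [-0.24 -0.06  0.15] w 0.373 z 72.5
rack [-0.1 63.9 72.5] jaw-rack 14.35
```

Request:
jog_arm:
  targets:
    - {"translation": [0, 0, 0], "turn": [1, 0, 0], "jaw": -1}
    - {"translation": [0, 0, 0], "turn": [1, 0, 0], "jaw": -1}
    - {"translation": [0, 0, 0], "turn": [1, 0, 0], "jaw": -1}
    - {"translation": [0, 0, 0], "turn": [1, 0, 0], "jaw": -1}
    - {"translation": [0, 0, 0], "turn": [1, 0, 0], "jaw": -1}

```text
clock: 71.85
ee_pos: [0.5649, -0.0274, 0.0725]
tool_rot: [-2.127, 0.192, 2.126]
force: [-0.7, 0.4, -1.5]
width: 0.373
```

Request:
jog_arm:
  targets:
    - {"translation": [0, 0, 0], "turn": [1, 0, 0], "jaw": -1}
    - {"translation": [0, 0, 0], "turn": [1, 0, 0], "jaw": -1}
    - {"translation": [0, 0, 0], "turn": [1, 0, 0], "jaw": -1}
    - {"translation": [0, 0, 0], "turn": [1, 0, 0], "jaw": -1}
    - {"translation": [0, 0, 0], "turn": [1, 0, 0], "jaw": -1}

```text
clock: 72.35
ee_pos: [0.5637, -0.0269, 0.0725]
tool_rot: [-1.814, 0.663, 1.816]
force: [-0.0, 0.6, -1.3]
width: 0.375
```

```bash
python3 -c "
from h import *
tq()"
```

```text
t 72.35 F [-0.   0.6 -1.3] T [0.44 0.05 0.12] w 0.375 z 72.5
rack [-2.4 64.3 72.5] jaw-rack -45.27
```

Request:
jog_arm:
  targets:
    - {"translation": [0, 0, 0], "turn": [0, 0, 0], "jaw": 0.2}
    - {"translation": [0, 0, 0], "turn": [0, 0, 0], "jaw": 0.2}
    - {"translation": [0, 0, 0], "turn": [0, 0, 0], "jaw": 0.2}
    - {"translation": [-0.8, 0, 0], "turn": [0, 0, 0], "jaw": 0.2}
    - {"translation": [-0.9, 0, 0], "turn": [0, 0, 0], "jaw": 0.2}

```text
clock: 72.85
ee_pos: [0.5623, -0.0273, 0.1056]
tool_rot: [-1.816, 0.66, 1.824]
force: [-0.7, -0.8, 0.7]
width: 0.597
```

Request:
jog_arm:
  targets:
    - {"translation": [-0.1, 0, 0], "turn": [-1, 0, 0], "jaw": 0.2}
    - {"translation": [0, 0, 0], "turn": [-1, 0, 0], "jaw": 0.2}
    - {"translation": [0, 0, 0], "turn": [-1, 0, 0], "jaw": 0.2}
    - {"translation": [0, 0, 0], "turn": [-1, 0, 0], "jaw": 0.2}
    - {"translation": [0, 0, 0], "turn": [-1, 0, 0], "jaw": 0.2}

```text
clock: 73.35
ee_pos: [0.5647, -0.0272, 0.1117]
tool_rot: [-2.136, 0.177, 2.132]
force: [0.6, 0.3, 0.7]
width: 0.603
```

Request:
jog_arm:
  targets:
    - {"translation": [0, 0, 0], "turn": [-1, 0, 0], "jaw": 0.2}
    - {"translation": [0, 0, 0], "turn": [-1, 0, 0], "jaw": 0.2}
    - {"translation": [0, 0, 0], "turn": [-1, 0, 0], "jaw": 0.2}
    - {"translation": [0, 0, 0], "turn": [-1, 0, 0], "jaw": 0.2}
    - {"translation": [0, 0, 0], "turn": [-1, 0, 0], "jaw": 0.2}

```text
clock: 73.85
ee_pos: [0.5651, -0.0274, 0.1125]
tool_rot: [2.026, 0.374, -2.018]
force: [0.0, 0.4, -0.2]
width: 0.598
```

Request:
jog_arm:
  targets:
    - {"translation": [0, 0, 0], "turn": [-1, 0, 0], "jaw": 0.2}
    - {"translation": [0, 0, 0], "turn": [-1, 0, 0], "jaw": 0.2}
    - {"translation": [0, 0, 0], "turn": [-1, 0, 0], "jaw": 0.2}
    - {"translation": [0, 0, 0], "turn": [-1, 0, 0], "jaw": 0.2}
    - {"translation": [0, 0, 0], "turn": [-0.7, 0, 0], "jaw": 0.2}

```text
clock: 74.35
ee_pos: [0.5656, -0.0277, 0.1132]
tool_rot: [1.71, 0.788, -1.702]
force: [0.4, 0.6, 0.2]
width: 0.602
```

```bash
python3 -c "
from h import *
tq();go(rk(-0.3,65,72),-174.9+45)"
```

```text
t 74.35 F [0.4 0.6 0.2] T [ 0.1   0.02 -0.01] w 0.602 z 113.2
rack [ -0.6  63.4 113.2] jaw-rack 44.54
t 74.3 at [565.6 -27.7 113.2] jaw -130.4 tilt -1.0 w 0.602 q6 0.57 F [0.4 0.6 0.2]
 need tool units [ 2.06 -0.05 -0.06] rows 2.06
 turn x units -0.08
 after turn units [ 2.06 -0.05 -0.06]
 residual rot [-0.   -0.04 -0.03]
```

Request:
jog_arm:
  targets:
    - {"translation": [0.6, -0.05, -0.06], "turn": [0, 0, 0], "jaw": 0.2}
    - {"translation": [0.6, 0, 0], "turn": [0, 0, 0], "jaw": 0.2}
    - {"translation": [0.6, 0, 0], "turn": [0, 0, 0], "jaw": 0.2}
    - {"translation": [0.05, 0, 0], "turn": [0, 0, 0], "jaw": 0.2}
    - {"translation": [0, 0, 0], "turn": [0, 0, 0], "jaw": 0.2}

```text
clock: 74.85
ee_pos: [0.565, -0.0262, 0.072]
tool_rot: [1.709, 0.787, -1.704]
force: [0.0, 0.2, -0.4]
width: 0.603
```

```bash
python3 -c "
from h import *
tq()"
```

```text
t 74.85 F [ 0.   0.2 -0.4] T [ 0.02 -0.01 -0.02] w 0.603 z 72.0
rack [-1.  64.9 72. ] jaw-rack 44.49
```

Request:
jog_arm:
  targets:
    - {"translation": [0, 0, 0], "turn": [0, 0, 0], "jaw": -1}
    - {"translation": [0, 0, 0], "turn": [0, 0, 0], "jaw": -1}
    - {"translation": [0, 0, 0], "turn": [0, 0, 0], "jaw": -1}
    - {"translation": [0, 0, 0], "turn": [0, 0, 0], "jaw": -1}
    - {"translation": [0, 0, 0], "turn": [0, 0, 0], "jaw": -1}

```text
clock: 75.35
ee_pos: [0.5656, -0.0258, 0.0724]
tool_rot: [1.711, 0.787, -1.703]
force: [0.5, 0.7, -2.2]
width: 0.374
```

Request:
jog_arm:
  targets:
    - {"translation": [0, 0, 0], "turn": [1, 0, 0], "jaw": -1}
    - {"translation": [0, 0, 0], "turn": [1, 0, 0], "jaw": -1}
    - {"translation": [0, 0, 0], "turn": [1, 0, 0], "jaw": -1}
    - {"translation": [0, 0, 0], "turn": [1, 0, 0], "jaw": -1}
    - {"translation": [0, 0, 0], "turn": [1, 0, 0], "jaw": -1}

```text
clock: 75.85
ee_pos: [0.5655, -0.0257, 0.0724]
tool_rot: [2.037, 0.358, -2.027]
force: [0.8, 0.4, -1.2]
width: 0.378
```

```bash
python3 -c "
from h import *
tq()"
```

```text
t 75.85 F [ 0.8  0.4 -1.2] T [ 0.23 -0.08  0.14] w 0.378 z 72.4
rack [-0.5 65.4 72.4] jaw-rack 14.87
```

Request:
jog_arm:
  targets:
    - {"translation": [0, 0, 0], "turn": [1, 0, 0], "jaw": -1}
    - {"translation": [0, 0, 0], "turn": [1, 0, 0], "jaw": -1}
    - {"translation": [0, 0, 0], "turn": [1, 0, 0], "jaw": -1}

```text
clock: 76.15
ee_pos: [0.5653, -0.0256, 0.0724]
tool_rot: [2.208, 0.041, -2.199]
force: [0.8, 0.7, -0.3]
width: 0.375
```

```bash
python3 -c "
from h import *
tq()"
```

```text
t 76.15 F [ 0.8  0.7 -0.3] T [ 0.34 -0.09  0.17] w 0.375 z 72.4
rack [-0.7 65.6 72.4] jaw-rack -3.02
```

Request:
jog_arm:
  targets:
    - {"translation": [0, 0, 0], "turn": [1, 0, 0], "jaw": -1}
    - {"translation": [0, 0, 0], "turn": [1, 0, 0], "jaw": -1}

```text
clock: 76.35
ee_pos: [0.5652, -0.0255, 0.0725]
tool_rot: [-2.136, 0.181, 2.127]
force: [0.9, 0.7, -2.7]
width: 0.379
```

```bash
python3 -c "
from h import *
tq()"
```

```text
t 76.35 F [ 0.9  0.7 -2.7] T [ 0.47 -0.38  0.77] w 0.379 z 72.5
rack [-0.7 65.7 72.5] jaw-rack -14.91
```

Request:
jog_arm:
  targets:
    - {"translation": [0, 0, 0], "turn": [1, 0, 0], "jaw": -1}
    - {"translation": [0, 0, 0], "turn": [0.5, 0, 0], "jaw": -1}

```text
clock: 76.55
ee_pos: [0.5654, -0.0255, 0.0727]
tool_rot: [-2.049, 0.336, 2.039]
force: [0.4, -1.8, -1.5]
width: 0.379
```

```bash
python3 -c "
from h import *
tq()"
```

```text
t 76.55 F [ 0.4 -1.8 -1.5] T [-0.41  0.24  0.63] w 0.379 z 72.7
rack [-0.6 65.6 72.7] jaw-rack -23.82
```

Request:
jog_arm:
  targets:
    - {"translation": [0, 0, 0], "turn": [0, 0, 0], "jaw": 0.2}
    - {"translation": [0, 0, 0], "turn": [0, 0, 0], "jaw": 0.2}
    - {"translation": [0, 0, 0], "turn": [0, 0, 0], "jaw": 0.2}
    - {"translation": [-0.8, 0, 0], "turn": [0, 0, 0], "jaw": 0.2}
    - {"translation": [-1, 0, 0], "turn": [0, 0, 0], "jaw": 0.2}

```text
clock: 77.05
ee_pos: [0.5634, -0.0261, 0.1075]
tool_rot: [-2.047, 0.335, 2.046]
force: [1.1, -0.4, 0.2]
width: 0.602
```

Request:
jog_arm:
  targets:
    - {"translation": [-1, 0, 0], "turn": [0, 0, 0], "jaw": 0.2}
    - {"translation": [-1, 0, 0], "turn": [0, 0, 0], "jaw": 0.2}
    - {"translation": [-1, 0, 0], "turn": [0, 0, 0], "jaw": 0.2}
    - {"translation": [-1, 0, 0], "turn": [0, 0, 0], "jaw": 0.2}
    - {"translation": [-1, 0, 0], "turn": [0, 0, 0], "jaw": 0.2}

```text
clock: 77.55
ee_pos: [0.5625, -0.0265, 0.2115]
tool_rot: [-2.049, 0.331, 2.05]
force: [0.4, -0.2, -0.5]
width: 0.599
```

```bash
python3 -c "
from h import *
tq();go([.5,.3,.25]);d=snap('scene','s19')
cv2.imwrite('pics/c19.png',cv2.resize(d['pixels'][145:225,215:325],None,fx=7,fy=7,interpolation=cv2.INTER_CUBIC))"
```

```text
t 77.55 F [ 0.4 -0.2 -0.5] T [ 0.09 -0.11  0.02] w 0.599 z 211.5
rack [ -3.6  64.9 211.5] jaw-rack -23.37
t 77.5 at [562.5 -26.5 211.5] jaw 161.7 tilt -1.0 w 0.599 q6 -0.62 F [ 0.4 -0.2 -0.5]
 need tool units [ -1.94 -14.52   8.08] rows 14.52
```

View pics/c19.png

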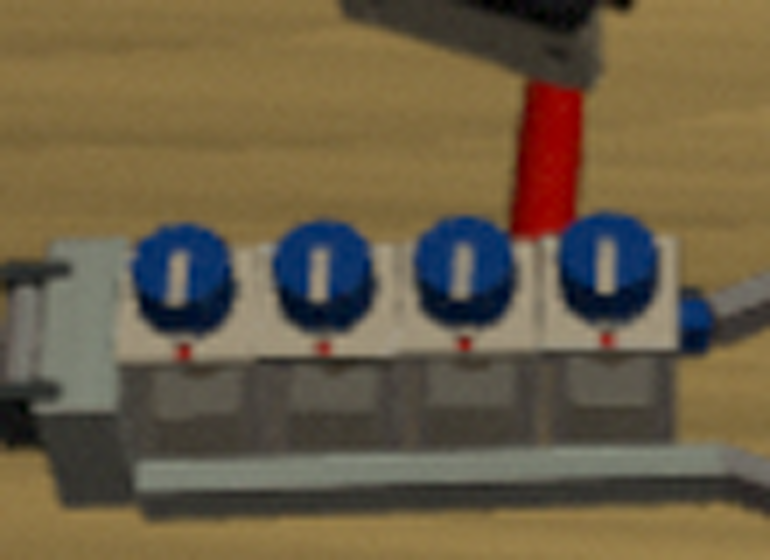

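All four caps point at their marks. I'll move the arm away and check from both cameras.

Request:
jog_arm:
  targets:
    - {"translation": [-0.4, -1, 0.5], "turn": [0, 0, 0], "jaw": 0.2}
    - {"translation": [0, -1, 0.5], "turn": [0, 0, 0], "jaw": 0.2}
    - {"translation": [0, -1, 0.5], "turn": [0, 0, 0], "jaw": 0.2}
    - {"translation": [0, -1, 0.5], "turn": [0, 0, 0], "jaw": 0.2}
    - {"translation": [0, -1, 0.5], "turn": [0, 0, 0], "jaw": 0.2}

```text
clock: 78.1
ee_pos: [0.5485, 0.0852, 0.2261]
tool_rot: [-2.058, 0.327, 2.039]
force: [0.7, -0.6, -0.3]
width: 0.6
```

Request:
jog_arm:
  targets:
    - {"translation": [0, -1, 0.5], "turn": [0, 0, 0], "jaw": 0.2}
    - {"translation": [0, -1, 0.5], "turn": [0, 0, 0], "jaw": 0.2}
    - {"translation": [0, -1, 0.5], "turn": [0, 0, 0], "jaw": 0.2}
    - {"translation": [0, -1, 0.5], "turn": [0, 0, 0], "jaw": 0.2}
    - {"translation": [0, -1, 0.5], "turn": [0, 0, 0], "jaw": 0.2}

```text
clock: 78.6
ee_pos: [0.5309, 0.2001, 0.2265]
tool_rot: [-2.06, 0.321, 2.04]
force: [-0.1, 0.8, 0.1]
width: 0.6
```

Request:
jog_arm:
  targets:
    - {"translation": [0, -1, 0.5], "turn": [0, 0, 0], "jaw": 0.2}
    - {"translation": [0, -1, 0.5], "turn": [0, 0, 0], "jaw": 0.2}
    - {"translation": [0, -1, 0.5], "turn": [0, 0, 0], "jaw": 0.2}
    - {"translation": [0, -1, 0.5], "turn": [0, 0, 0], "jaw": 0.2}
    - {"translation": [0, 0, 0], "turn": [0, 0, 0], "jaw": 0.2}

```text
clock: 79.1
ee_pos: [0.516, 0.2942, 0.2263]
tool_rot: [-2.064, 0.314, 2.043]
force: [-0.5, -0.7, -0.3]
width: 0.599
```

```bash
python3 -c "
from h import *
d=snap('scene','s20');snap('top','t20')
a=cv2.imread('pics/s20.png')[130:290,150:370];b=cv2.imread('pics/t20.png')
cv2.imwrite('pics/c20.png',np.vstack([cv2.resize(a,(660,300)),cv2.resize(b[180:245,300:480],(800,289))[:, :660]]) )
cv2.imwrite('pics/t20z.png',cv2.resize(b[175:240,305:475],None,fx=4.6,fy=4.6,interpolation=cv2.INTER_CUBIC))"
```

```text
(no output)
```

View pics/c20.png

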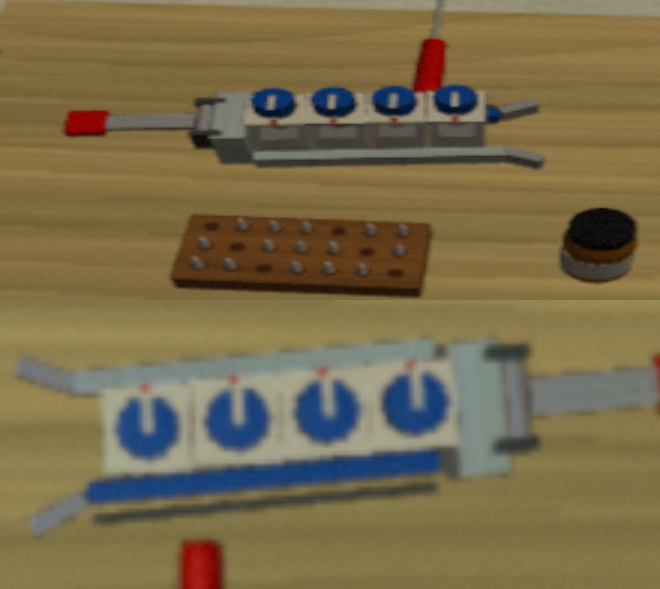

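View pics/t20.png

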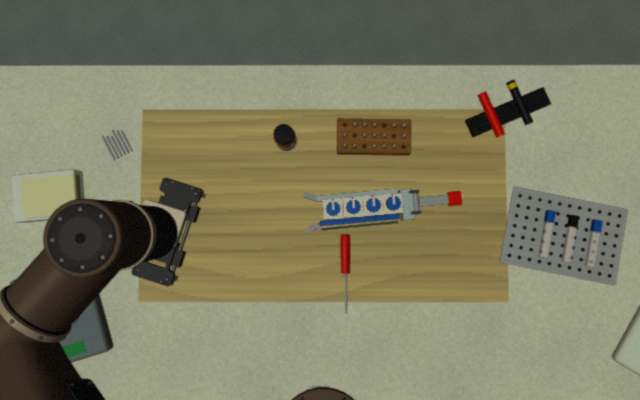

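```bash
python3 -c "
from h import *
d=dict(np.load('pics/t20.npz'))
c,q=np.cos(RY),np.sin(RY)
f=lambda p:(lambda v:(round((c*v[0]+q*v[1])*1e3,1),round((-q*v[0]+c*v[1])*1e3,1)))(p[:2]-RO)
z=lambda U,V:((U+.5)/4.444-.5+300,(V-300+.5)/4.446-.5+180)
print('tube4 edge',f(ray(d,*z(102,392),.08)),f(ray(d,*z(107,472),.08)))
print('bar end',f(ray(d,*z(88,485),.022)),'al end',f(ray(d,*z(77,390),.022)))
for i,(U,V) in enumerate([(148,426),(237,418),(326,408),(414,402)]): print('cap',f(ray(d,*z(U,V),.104)))
for n in('s0','x'): pass
a=cv2.imread('pics/top0.png').astype(int);b=cv2.imread('pics/t20.png').astype(int)
df=np.abs(a-b).max(2)
for n,(x0,y0,x1,y1) in dict(driver=(338,232,354,312),bottle=(270,120,300,152),block=(334,115,414,158)).items(): print(n,(df[y0:y1,x0:x1]>45).sum())
"
```

```text
tube4 edge (np.float64(22.9), np.float64(90.0)) (np.float64(-21.0), np.float64(91.1))
bar end (np.float64(-26.7), np.float64(102.7)) al end (np.float64(28.2), np.float64(104.3))
cap (np.float64(1.4), np.float64(66.9))
cap (np.float64(1.5), np.float64(18.9))
cap (np.float64(2.6), np.float64(-29.2))
cap (np.float64(1.7), np.float64(-76.6))
driver 0
bottle 0
block 0
```

```bash
python3 -c "
from h import *
print(ctrl.finish_job())"
```

```text
the job is handed in; nothing more can be done
None
```

I handed the job in at about 79 s, with all four tubes in the rack, the lever down and all four caps tight. No verdict was reported.

**Order of work:** I carried each tube through the rack mouth and stood it in the channel. I then pressed the lever until it snapped down, and tightened each cap clockwise in two strokes.

**Last checks:**
- **Tubes:** all four stand upright in single file. The outer edge of the last tube is at rack y ≈ 91 mm, against the channel end at 105 mm.
- **Lever:** it was level and stayed down with nothing touching it, before the first cap was turned and again in the final picture.
- **Caps:** each one reached its stop, with wrist torque rising from about 0.13 to 0.6–0.8 N m. Every white line points at its red mark in both cameras.
- **Bystanders:** the image areas around the screwdriver, the bottle and the block are unchanged from the start.

**What went wrong or disagreed:**
- **First grip on cap 1:** the fingers closed above the cap without touching it. Their tips sit about 19 mm above the reported TCP, so I opened, went lower and gripped it properly.
- **Tube positions:** the cameras put the tube nearest the stop at y ≈ −77 mm, while it would be at −81 mm if touching the stop. That leaves either a few millimetres of slack there or a calibration error.
- **Disturbances:** I saw no tube knocked aside and noticed no grip slackening.

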